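# Stack instrument cassettes on spacers in the steriliser carrier

### The arm

A 6-joint arm with a two-finger parallel gripper is mounted at the origin on the work surface. World frame = base frame: x ahead of the robot, y to its left, z up, the work surface at z = 0. Lengths are in m, angles in rad, forces in N, time in s.
With the tool pointing down it reaches from about 0.3 to 0.875 m from the base axis. Payload 6.4 kg.
Tool frame: the origin (TCP) lies at the very end of the fingers, on their centre line; the grasp point (between the pads) lies ctrl.grip_point_offset behind it (ctrl.grip_point_offset is the distance from the TCP to the grasp point, in m); z points along the fingers, x is the direction in which the jaws open and shut, and the axes are right-handed (so a half turn about z gives the same grasp; the last joint's range is limited). The gripper opens to 85 mm and grips with 20 to 120 N. Pads are 22 mm wide; open, the fingers measure 114 mm over their backs; the gripper's body (76 mm by 85 mm) begins 54 mm behind the grasp point. The pads swing forward as they close: fully open they stand 13 mm farther back than shut.
Start: joints at [0.9, 0.181, 1.607, -0, 1.354, -0.206], TCP at [0.258, 0.514, 0.192] pointing down, gripper open.
Joint ranges: [-2.99, 2.99], [-0.89, 2.07], [0.3, 2.58], [-1.14, 4.28], [0, 2.63], [-3.12, 3.12]. Speed limits (rad/s): [2.57, 2.57, 3.01, 3.14, 3.14, 3.14].

### API

Orientations are given as a unit quaternion [w, x, y, z].
In Python, from bench import get_obs, viewer, workorder, ctrl gives the robot as it stands. The module is installed in compiled form; this text tells all that it offers.
- The arm moves only by the tool move_arm, never from a script. Its argument "increments" is a list of rows, each an object of numbers: "tx", "ty", "tz": the shift along the tool's x, y, z in m; "turn": the turn about the tool's z in degrees. A call has 1 to 20 rows; each row is the pose to reach, as a shift and turn from the pose commanded when the call began, along the tool's axes at that moment; what a row does not reach only later rows make up. A row lasts 1/12 s, in which the tool goes at most 41.7 mm and 7.16 degrees, less where a joint would pass 70% of its speed; a pose out of reach is approached as far as the arm can. A call with a gripper value outside its range is refused whole. "gripper" is the opening, from 0 (shut) to 1 (fully open), set as the call begins (left out, the last holds). The fingers move at their own pace and stop on an object; the grip force is fixed at half the most. Time passes only in rows, so rows that repeat a pose let the fingers close. It gives the time, the measured TCP pose, the force and the opening at its end, in the units of the state.
- get_obs(): the state, without advancing time (a new reading comes with each control period).
- viewer.camera(name): name is "scene" or "top" or "wrist"; returns (picture, depth): 400x640x3 uint8, red, green, blue; 400x640 float32, m along the optical axis (not along the pixel's ray), 0 where there is no reading.
- viewer.get_calibration(name): a dict with "intrinsics" (3x3 intrinsics, pixels), "k1" (the pictures are not rectified: a ray, as slopes to the right and down, at radius r is drawn at 1 + k1 r^2 times it, then the intrinsics apply), "origin" and "attitude" of the camera in the world. Camera axes: x right, y up, looking along -z (the intrinsics and any distortion apply to the point x, -y, -z); pixel columns grow to the right and rows downward; lengths in m; the calibration is good to about 2 mm. A picture is of the moment at which its call begins: read the wrist's pose just before it. get_calibration takes no time and is no camera call; for the wrist camera it gives the pose at the moment of the call.
- workorder.hand_in(): hands the job in, once; it reports no verdict.
The state is a dict: "time_s": time; "q": joint angles; "dq": joint speeds; "joint_efforts": joint torques, N m; "eef_pos": TCP position; "eef_rot": TCP orientation; "wrist_force": force on the tool from outside, world axes, zero at the start; "torque": the same for the moment, N m; "opening": opening from 0.0 (shut) to 1.0 (fully open).
Only numpy, scipy, OpenCV 4.12 (cv2) and the standard library are available. Lean on these libraries where they do the work, as an engineer would, in place of code of your own. Each camera call takes 0.05 s, during which the arm holds its last target.

### The job

Load every instrument cassette that is on the table into the carrier in one level stack, centred on the deck and lying along it, with two spacer sticks laid crosswise under each cassette (the lowest one too), one towards each end, so that steam can pass beneath it. Then fit the carrying rod over the stack: one end through the round eye, the other end resting in the open saddle, sticking out about equally beyond both posts. Sticks that are not needed may stay where they are; leave the other things on the table alone.

Things in the scene. Friction and masses are not known exactly. Their poses are not given: they have to be found in the camera images.
- carrier: Steel carrier fixed to the table: a flat deck 300 (x) by 120 (y) mm, 8 mm thick, its top 8 mm above the table, with one upright post at each end. Origin at the centre of the deck's underside (table height). Its x axis runs lengthwise from the saddle post (-x end, inner face at x = -126 mm) to the eye post (+x end, inner face at x = +126 mm). Each post is 8 mm thick; the posts' tops are 191 (saddle) and 199 mm (eye) above the table.
- eye (a point): Centre of the round eye, 20 mm wide, through the carrier's +x post (8 mm thick along x); it is 177 mm above the table, at x = +130 mm on the carrier's centre line. The bottom of the eye is level with the floor of the saddle (within 1 mm).
- saddle (a point): Middle of the floor of the open-topped saddle notch in the carrier's -x post: notch 20 mm wide, 24 mm deep, floor 167 mm above the table, at x = -130 mm on the centre line. A rod lying in the eye and the saddle has its axis 172 mm above the table.
- cas1_mid (a point): Closed aluminium instrument cassette, a rigid flat box 170 (x, length) by 62 (y) by 28 (z) mm, about 0.3 kg, with dark slots in its lid. All are alike. The point is its centre, 14 mm above its underside. Two or three are present, lying flat on the table to the robot's left.
- cas2_mid (a point): Closed aluminium instrument cassette, a rigid flat box 170 (x, length) by 62 (y) by 28 (z) mm, about 0.3 kg, with dark slots in its lid. All are alike. The point is its centre, 14 mm above its underside. Two or three are present, lying flat on the table to the robot's left.
- cas3_mid (a point): Closed aluminium instrument cassette, a rigid flat box 170 (x, length) by 62 (y) by 28 (z) mm, about 0.3 kg, with dark slots in its lid. All are alike. The point is its centre, 14 mm above its underside. Two or three are present, lying flat on the table to the robot's left.
- stick1_mid (a point): Black heat-proof plastic spacer stick, 100 mm long (x) and 16 by 16 mm in section, 40 g. All six are alike. The point is its centre, 8 mm above its underside. The sticks start on the table to the robot's right.
- stick2_mid (a point): Black heat-proof plastic spacer stick, 100 mm long (x) and 16 by 16 mm in section, 40 g. All six are alike. The point is its centre, 8 mm above its underside. The sticks start on the table to the robot's right.
- stick3_mid (a point): Black heat-proof plastic spacer stick, 100 mm long (x) and 16 by 16 mm in section, 40 g. All six are alike. The point is its centre, 8 mm above its underside. The sticks start on the table to the robot's right.
- stick4_mid (a point): Black heat-proof plastic spacer stick, 100 mm long (x) and 16 by 16 mm in section, 40 g. All six are alike. The point is its centre, 8 mm above its underside. The sticks start on the table to the robot's right.
- stick5_mid (a point): Black heat-proof plastic spacer stick, 100 mm long (x) and 16 by 16 mm in section, 40 g. All six are alike. The point is its centre, 8 mm above its underside. The sticks start on the table to the robot's right.
- stick6_mid (a point): Black heat-proof plastic spacer stick, 100 mm long (x) and 16 by 16 mm in section, 40 g. All six are alike. The point is its centre, 8 mm above its underside. The sticks start on the table to the robot's right.
- rod_mid (a point): Steel carrying rod, 320 mm long along its x axis, 10 mm in diameter, 0.12 kg, the same at both ends, with a black square grip sleeve (50 mm long, 16 by 16 mm) around its middle. The point is the middle of the rod, on its axis; lying on the table on its sleeve this is 8 mm above the table. It starts on the table to the robot's right.
- jar: Bystander: amber glass jar, 56 mm across, 70 tall. Origin at the centre of its underside. Leave alone.
- cup: Bystander: open steel cup, 72 mm across, 60 tall. Origin at the centre of its underside. Leave alone.
- vial: Bystander: small glass vial, 28 mm across, 55 tall. Origin at the centre of its underside. Leave alone.
- bowl: Bystander: steel bowl, 110 mm across, 45 tall. Origin at the centre of its underside. Leave alone.
- forceps: Bystander: thin steel forceps, 130 mm long, lying flat on the table. Origin at the centre of its underside. Leave alone.
Mind the look-alikes: they are no part of the job. Leave any turquoise look-alike of the part that bears cas3_mid alone. What is shaped like the part that bears stick3_mid but red is not meant.

How it is judged:
At the end, for the whole second after the job is handed in: Each cassette: centred on the carrier (20 mm), level, along it (0.15 rad), resting on a crosswise stick on either side of its middle (25 to 80 mm out, 25 mm off the centre line, 0.25 rad). Rod in eye and saddle: within 20 mm lengthwise, 10 sideways, 6 in height, 0.08 rad (x of cas1_mid in the frame of carrier between -0.02 and 0.02 m and y of cas1_mid in the frame of carrier between -0.02 and 0.02 m and angle between each of cas1_mid, cas2_mid, cas3_mid's own z axis and vertical below 0.06 rad and angle between the x axis of each of cas1_mid, cas2_mid, cas3_mid and the x axis of carrier, either way round below 0.15 rad and ((x of stick1_mid in the frame of cas1_mid between 0.025 and 0.08 m and y of stick1_mid in the frame of cas1_mid between -0.025 and 0.025 m and z of stick1_mid in the frame of cas1_mid between -0.026 and -0.018 m and angle between the x axis of stick1_mid and the y axis of cas1_mid, either way round below 0.25 rad) or (x of stick2_mid in the frame of cas1_mid between 0.025 and 0.08 m and y of stick2_mid in the frame of cas1_mid between -0.025 and 0.025 m and z of stick2_mid in the frame of cas1_mid between -0.026 and -0.018 m and angle between the x axis of stick2_mid and the y axis of cas1_mid, either way round below 0.25 rad) or (x of stick3_mid in the frame of cas1_mid between 0.025 and 0.08 m and y of stick3_mid in the frame of cas1_mid between -0.025 and 0.025 m and z of stick3_mid in the frame of cas1_mid between -0.026 and -0.018 m and angle between the x axis of stick3_mid and the y axis of cas1_mid, either way round below 0.25 rad) or (x of stick4_mid in the frame of cas1_mid between 0.025 and 0.08 m and y of stick4_mid in the frame of cas1_mid between -0.025 and 0.025 m and z of stick4_mid in the frame of cas1_mid between -0.026 and -0.018 m and angle between the x axis of stick4_mid and the y axis of cas1_mid, either way round below 0.25 rad) or (x of stick5_mid in the frame of cas1_mid between 0.025 and 0.08 m and y of stick5_mid in the frame of cas1_mid between -0.025 and 0.025 m and z of stick5_mid in the frame of cas1_mid between -0.026 and -0.018 m and angle between the x axis of stick5_mid and the y axis of cas1_mid, either way round below 0.25 rad) or (x of stick6_mid in the frame of cas1_mid between 0.025 and 0.08 m and y of stick6_mid in the frame of cas1_mid between -0.025 and 0.025 m and z of stick6_mid in the frame of cas1_mid between -0.026 and -0.018 m and angle between the x axis of stick6_mid and the y axis of cas1_mid, either way round below 0.25 rad)) and ((x of stick1_mid in the frame of cas1_mid between -0.08 and -0.025 m and y of stick1_mid in the frame of cas1_mid between -0.025 and 0.025 m and z of stick1_mid in the frame of cas1_mid between -0.026 and -0.018 m and angle between the x axis of stick1_mid and the y axis of cas1_mid, either way round below 0.25 rad) or (x of stick2_mid in the frame of cas1_mid between -0.08 and -0.025 m and y of stick2_mid in the frame of cas1_mid between -0.025 and 0.025 m and z of stick2_mid in the frame of cas1_mid between -0.026 and -0.018 m and angle between the x axis of stick2_mid and the y axis of cas1_mid, either way round below 0.25 rad) or (x of stick3_mid in the frame of cas1_mid between -0.08 and -0.025 m and y of stick3_mid in the frame of cas1_mid between -0.025 and 0.025 m and z of stick3_mid in the frame of cas1_mid between -0.026 and -0.018 m and angle between the x axis of stick3_mid and the y axis of cas1_mid, either way round below 0.25 rad) or (x of stick4_mid in the frame of cas1_mid between -0.08 and -0.025 m and y of stick4_mid in the frame of cas1_mid between -0.025 and 0.025 m and z of stick4_mid in the frame of cas1_mid between -0.026 and -0.018 m and angle between the x axis of stick4_mid and the y axis of cas1_mid, either way round below 0.25 rad) or (x of stick5_mid in the frame of cas1_mid between -0.08 and -0.025 m and y of stick5_mid in the frame of cas1_mid between -0.025 and 0.025 m and z of stick5_mid in the frame of cas1_mid between -0.026 and -0.018 m and angle between the x axis of stick5_mid and the y axis of cas1_mid, either way round below 0.25 rad) or (x of stick6_mid in the frame of cas1_mid between -0.08 and -0.025 m and y of stick6_mid in the frame of cas1_mid between -0.025 and 0.025 m and z of stick6_mid in the frame of cas1_mid between -0.026 and -0.018 m and angle between the x axis of stick6_mid and the y axis of cas1_mid, either way round below 0.25 rad)) and x of cas2_mid in the frame of carrier between -0.02 and 0.02 m and y of cas2_mid in the frame of carrier between -0.02 and 0.02 m and ((x of stick1_mid in the frame of cas2_mid between 0.025 and 0.08 m and y of stick1_mid in the frame of cas2_mid between -0.025 and 0.025 m and z of stick1_mid in the frame of cas2_mid between -0.026 and -0.018 m and angle between the x axis of stick1_mid and the y axis of cas2_mid, either way round below 0.25 rad) or (x of stick2_mid in the frame of cas2_mid between 0.025 and 0.08 m and y of stick2_mid in the frame of cas2_mid between -0.025 and 0.025 m and z of stick2_mid in the frame of cas2_mid between -0.026 and -0.018 m and angle between the x axis of stick2_mid and the y axis of cas2_mid, either way round below 0.25 rad) or (x of stick3_mid in the frame of cas2_mid between 0.025 and 0.08 m and y of stick3_mid in the frame of cas2_mid between -0.025 and 0.025 m and z of stick3_mid in the frame of cas2_mid between -0.026 and -0.018 m and angle between the x axis of stick3_mid and the y axis of cas2_mid, either way round below 0.25 rad) or (x of stick4_mid in the frame of cas2_mid between 0.025 and 0.08 m and y of stick4_mid in the frame of cas2_mid between -0.025 and 0.025 m and z of stick4_mid in the frame of cas2_mid between -0.026 and -0.018 m and angle between the x axis of stick4_mid and the y axis of cas2_mid, either way round below 0.25 rad) or (x of stick5_mid in the frame of cas2_mid between 0.025 and 0.08 m and y of stick5_mid in the frame of cas2_mid between -0.025 and 0.025 m and z of stick5_mid in the frame of cas2_mid between -0.026 and -0.018 m and angle between the x axis of stick5_mid and the y axis of cas2_mid, either way round below 0.25 rad) or (x of stick6_mid in the frame of cas2_mid between 0.025 and 0.08 m and y of stick6_mid in the frame of cas2_mid between -0.025 and 0.025 m and z of stick6_mid in the frame of cas2_mid between -0.026 and -0.018 m and angle between the x axis of stick6_mid and the y axis of cas2_mid, either way round below 0.25 rad)) and ((x of stick1_mid in the frame of cas2_mid between -0.08 and -0.025 m and y of stick1_mid in the frame of cas2_mid between -0.025 and 0.025 m and z of stick1_mid in the frame of cas2_mid between -0.026 and -0.018 m and angle between the x axis of stick1_mid and the y axis of cas2_mid, either way round below 0.25 rad) or (x of stick2_mid in the frame of cas2_mid between -0.08 and -0.025 m and y of stick2_mid in the frame of cas2_mid between -0.025 and 0.025 m and z of stick2_mid in the frame of cas2_mid between -0.026 and -0.018 m and angle between the x axis of stick2_mid and the y axis of cas2_mid, either way round below 0.25 rad) or (x of stick3_mid in the frame of cas2_mid between -0.08 and -0.025 m and y of stick3_mid in the frame of cas2_mid between -0.025 and 0.025 m and z of stick3_mid in the frame of cas2_mid between -0.026 and -0.018 m and angle between the x axis of stick3_mid and the y axis of cas2_mid, either way round below 0.25 rad) or (x of stick4_mid in the frame of cas2_mid between -0.08 and -0.025 m and y of stick4_mid in the frame of cas2_mid between -0.025 and 0.025 m and z of stick4_mid in the frame of cas2_mid between -0.026 and -0.018 m and angle between the x axis of stick4_mid and the y axis of cas2_mid, either way round below 0.25 rad) or (x of stick5_mid in the frame of cas2_mid between -0.08 and -0.025 m and y of stick5_mid in the frame of cas2_mid between -0.025 and 0.025 m and z of stick5_mid in the frame of cas2_mid between -0.026 and -0.018 m and angle between the x axis of stick5_mid and the y axis of cas2_mid, either way round below 0.25 rad) or (x of stick6_mid in the frame of cas2_mid between -0.08 and -0.025 m and y of stick6_mid in the frame of cas2_mid between -0.025 and 0.025 m and z of stick6_mid in the frame of cas2_mid between -0.026 and -0.018 m and angle between the x axis of stick6_mid and the y axis of cas2_mid, either way round below 0.25 rad)) and x of cas3_mid in the frame of carrier between -0.02 and 0.02 m and y of cas3_mid in the frame of carrier between -0.02 and 0.02 m and ((x of stick1_mid in the frame of cas3_mid between 0.025 and 0.08 m and y of stick1_mid in the frame of cas3_mid between -0.025 and 0.025 m and z of stick1_mid in the frame of cas3_mid between -0.026 and -0.018 m and angle between the x axis of stick1_mid and the y axis of cas3_mid, either way round below 0.25 rad) or (x of stick2_mid in the frame of cas3_mid between 0.025 and 0.08 m and y of stick2_mid in the frame of cas3_mid between -0.025 and 0.025 m and z of stick2_mid in the frame of cas3_mid between -0.026 and -0.018 m and angle between the x axis of stick2_mid and the y axis of cas3_mid, either way round below 0.25 rad) or (x of stick3_mid in the frame of cas3_mid between 0.025 and 0.08 m and y of stick3_mid in the frame of cas3_mid between -0.025 and 0.025 m and z of stick3_mid in the frame of cas3_mid between -0.026 and -0.018 m and angle between the x axis of stick3_mid and the y axis of cas3_mid, either way round below 0.25 rad) or (x of stick4_mid in the frame of cas3_mid between 0.025 and 0.08 m and y of stick4_mid in the frame of cas3_mid between -0.025 and 0.025 m and z of stick4_mid in the frame of cas3_mid between -0.026 and -0.018 m and angle between the x axis of stick4_mid and the y axis of cas3_mid, either way round below 0.25 rad) or (x of stick5_mid in the frame of cas3_mid between 0.025 and 0.08 m and y of stick5_mid in the frame of cas3_mid between -0.025 and 0.025 m and z of stick5_mid in the frame of cas3_mid between -0.026 and -0.018 m and angle between the x axis of stick5_mid and the y axis of cas3_mid, either way round below 0.25 rad) or (x of stick6_mid in the frame of cas3_mid between 0.025 and 0.08 m and y of stick6_mid in the frame of cas3_mid between -0.025 and 0.025 m and z of stick6_mid in the frame of cas3_mid between -0.026 and -0.018 m and angle between the x axis of stick6_mid and the y axis of cas3_mid, either way round below 0.25 rad)) and ((x of stick1_mid in the frame of cas3_mid between -0.08 and -0.025 m and y of stick1_mid in the frame of cas3_mid between -0.025 and 0.025 m and z of stick1_mid in the frame of cas3_mid between -0.026 and -0.018 m and angle between the x axis of stick1_mid and the y axis of cas3_mid, either way round below 0.25 rad) or (x of stick2_mid in the frame of cas3_mid between -0.08 and -0.025 m and y of stick2_mid in the frame of cas3_mid between -0.025 and 0.025 m and z of stick2_mid in the frame of cas3_mid between -0.026 and -0.018 m and angle between the x axis of stick2_mid and the y axis of cas3_mid, either way round below 0.25 rad) or (x of stick3_mid in the frame of cas3_mid between -0.08 and -0.025 m and y of stick3_mid in the frame of cas3_mid between -0.025 and 0.025 m and z of stick3_mid in the frame of cas3_mid between -0.026 and -0.018 m and angle between the x axis of stick3_mid and the y axis of cas3_mid, either way round below 0.25 rad) or (x of stick4_mid in the frame of cas3_mid between -0.08 and -0.025 m and y of stick4_mid in the frame of cas3_mid between -0.025 and 0.025 m and z of stick4_mid in the frame of cas3_mid between -0.026 and -0.018 m and angle between the x axis of stick4_mid and the y axis of cas3_mid, either way round below 0.25 rad) or (x of stick5_mid in the frame of cas3_mid between -0.08 and -0.025 m and y of stick5_mid in the frame of cas3_mid between -0.025 and 0.025 m and z of stick5_mid in the frame of cas3_mid between -0.026 and -0.018 m and angle between the x axis of stick5_mid and the y axis of cas3_mid, either way round below 0.25 rad) or (x of stick6_mid in the frame of cas3_mid between -0.08 and -0.025 m and y of stick6_mid in the frame of cas3_mid between -0.025 and 0.025 m and z of stick6_mid in the frame of cas3_mid between -0.026 and -0.018 m and angle between the x axis of stick6_mid and the y axis of cas3_mid, either way round below 0.25 rad)) and x of rod_mid in the frame of carrier between -0.02 and 0.02 m and y of rod_mid in the frame of carrier between -0.01 and 0.01 m and z of rod_mid in the frame of carrier between 0.166 and 0.178 m and angle between the x axis of rod_mid and the x axis of carrier, either way round below 0.08 rad); the robot touches nothing.
It fails at once if a bystander (jar, cup, vial, bowl, forceps) is moved more than 5 cm (distance of any of jar, cup, vial, bowl, forceps from where it was at the start of the episode above 0.05 m).
Of cas1, cas2, cas3 only 2 to 3 are there at a start; the rules pass over those that are not, and their reading is None.
At some moment in a run one of rod may be knocked a few centimetres aside while the robot is not near it.
Once in a run the grip may slacken for a moment while it holds something.
It also fails if it takes over 210 s, if anything falls off the work surface, if the arm or the gripper's body presses on something with over 40 N, if the wrist force passes 120 N, or if a joint passes its speed limit or range.

## Working session

There is one attempt and no reset: what is moved stays moved. The work goes in short steps, Python scripts to look and compute and a tool call to move; the robot and the scene stay as the last step left them, time stands still between calls to the robot, and variables do not carry over. Pictures are saved under pics/ and viewed, and the job is handed in when it is done.

Besides the shell and the picture viewer there is one more tool, called by a JSON object that holds its "method" and its "body", one argument or row to a line. move_arm: Moves the arm, as the interface text tells. Its arguments: {"type":"object","properties":{"increments":{"type":"array"},"gripper":{"type":"number"}},"required":["increments"]}

```bash
mkdir -p pics; cat > h.py <<'E'
import numpy as np, cv2, json
from bench import get_obs, viewer, workorder, ctrl
from scipy.spatial.transform import Rotation as R
def rot(c):
    a=np.array(c["attitude"],float)
    return a if a.shape==(3,3) else R.from_quat(np.r_[a[1:],a[0]]).as_matrix()
def snap(name,fn=None):
    c=viewer.get_calibration(name)
    im,d=viewer.camera(name)
    if fn: cv2.imwrite('pics/'+fn+'.png',im[:,:,::-1]); np.savez('pics/'+fn+'.npz',im=im,d=d,K=np.array(c["intrinsics"]),k1=c["k1"],o=np.array(c["origin"]),A=rot(c))
    return load(fn)
def load(fn):
    return dict(np.load('pics/'+fn+'.npz'))
def ray(s,u,v):
    K=s['K'];k1=float(s['k1'])
    x=(np.asarray(u,float)-K[0,2])/K[0,0];y=(np.asarray(v,float)-K[1,2])/K[1,1]
    rd=np.hypot(x,y);r=rd.copy() if hasattr(rd,'copy') else rd
    for _ in range(20): r=rd/(1+k1*r*r)
    f=1/(1+k1*r*r); x=x*f;y=y*f
    d=np.stack([x,-y,-np.ones_like(x)],-1)
    return d@s['A'].T   # per unit depth
def atz(s,u,v,z):
    d=ray(s,u,v); t=(z-s['o'][2])/d[...,2]
    return s['o']+d*t[...,None]
def cloud(s):
    v,u=np.mgrid[0:400,0:640]; d=ray(s,u,v)
    P=s['o']+d*s['d'][...,None]; P[s['d']<=0]=np.nan
    return P
def proj(s,p):
    q=(np.asarray(p)-s['o'])@s['A']; x=q[...,0]/-q[...,2];y=-q[...,1]/-q[...,2]
    f=1+float(s['k1'])*(x*x+y*y)
    return np.stack([s['K'][0,0]*x*f+s['K'][0,2],s['K'][1,1]*y*f+s['K'][1,2]],-1)
E
python3 - <<'E'
from h import *
o=get_obs();print({k:np.round(v,4).tolist() for k,v in o.items()}); print(ctrl.grip_point_offset)
for n in ['scene','top','wrist']:
    s=snap(n,n+'0');print(n,s['K'].tolist(),s['k1'],s['o'],s['A'].round(3).tolist())
E
```

```text
{'time_s': 0.0, 'q': [0.8997, 0.1815, 1.608, -0.0, 1.3538, -0.2063], 'dq': [-0.0004, -0.0004, 0.0013, 0.0003, -0.0006, -0.002], 'joint_efforts': [0.0001, -44.4857, -35.1349, -0.0002, 0.0089, 0.0], 'eef_pos': [0.2573, 0.5135, 0.1908], 'eef_rot': [0.0003, 0.851, 0.5252, -0.0008], 'wrist_force': [-0.2357, -0.1055, -0.0323], 'torque': [0.0053, 0.0188, 0.0007], 'opening': 0.9993}
0.0187
scene [[487.8759469709148, 0.0, 320.473076924787], [0.0, 487.8759469709148, 203.43667378134847], [0.0, 0.0, 1.0]] -0.10231796719042263 [ 1.05706771 -0.78573483  1.05415005] [[0.82, -0.389, 0.421], [0.573, 0.552, -0.606], [0.003, 0.738, 0.675]]
top [[368.8074214761656, 0.0, 319.81361584930625], [0.0, 368.8074214761656, 197.62825896283084], [0.0, 0.0, 1.0]] 0.0028912950677540436 [0.33599818 0.01531116 1.25561318] [[-0.008, 0.991, -0.136], [-1.0, -0.009, -0.009], [-0.01, 0.135, 0.991]]
wrist [[340.11469947790715, 0.0, 322.5672876012626], [0.0, 340.11469947790715, 203.37206330867545], [0.0, 0.0, 1.0]] -0.06907458393907905 [0.1952109  0.54647857 0.37294946] [[0.448, -0.86, -0.245], [0.894, 0.43, 0.124], [-0.001, -0.275, 0.962]]
```

View pics/top0.png

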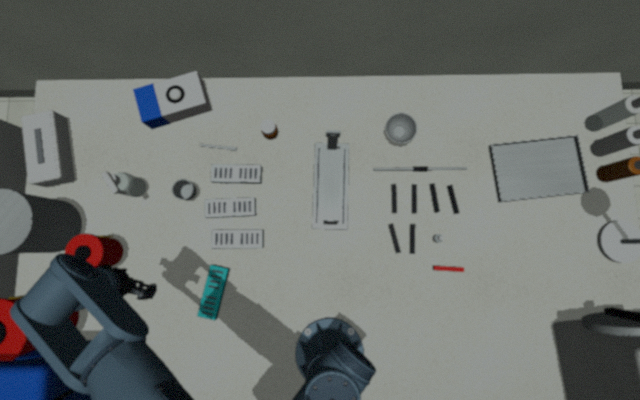

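View pics/scene0.png

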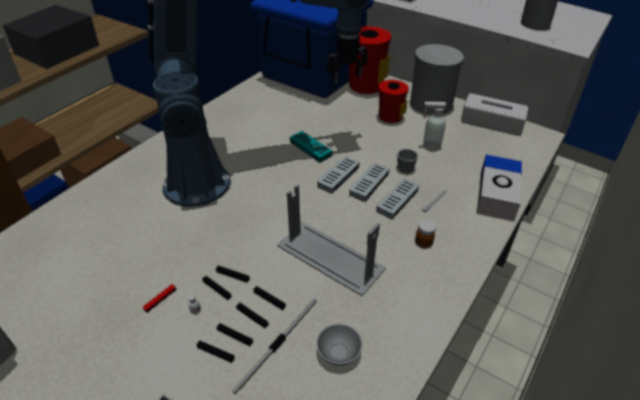

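View pics/wrist0.png

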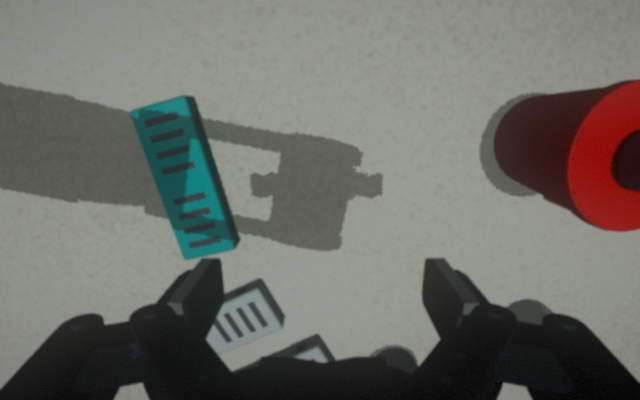

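The top view shows three grey cassettes at (237,174), (231,208) and (237,239). The turquoise look-alike at (213,292) is to be left alone. There are six black sticks at (394,199), (414,199), (434,197), (452,198), (394,238) and (412,239). The red decoy is at (448,268). The rod is at (420,169) and the carrier is around (330,185). Next I measure them and look closer.

```bash
python3 - <<'E'
from h import *
s=load('top0');P=cloud(s);im=s['im']
def blob(mask,zt,name):
    n,l,st,c=cv2.connectedComponentsWithStats(mask.astype(np.uint8))
    for i in range(1,n):
        if st[i,4]<40: continue
        v,u=np.where(l==i)
        (cx,cy),(w,h),a=cv2.minAreaRect(np.stack([u,v],1).astype(np.float32))
        b=cv2.boxPoints(((cx,cy),(w,h),a))
        p=atz(s,b[:,0],b[:,1],zt); m=p.mean(0)
        e1=p[1]-p[0];e2=p[2]-p[1]
        L=e1 if np.linalg.norm(e1)>np.linalg.norm(e2) else e2
        print(name,(round(cx),round(cy)),m.round(3)[:2],'len',np.linalg.norm(e1).round(3),np.linalg.norm(e2).round(3),'ang',np.degrees(np.arctan2(L[1],L[0])).round(1),'z',np.nanmedian(P[l==i][:,2]).round(3))
hsv=cv2.cvtColor(im,cv2.COLOR_RGB2HSV)
reg=np.zeros((400,640),bool);reg[150:285,370:475]=1
blob((hsv[...,2]<70)&reg,0.014,'dark')
reg[:]=0;reg[155:255,195:270]=1
print(hsv[100:110,300].tolist()[0], hsv[204,222],hsv[166,240])
Z=P[...,2]
for b in [(0.018,0.04)]:
    blob((Z>b[0])&(Z<b[1])&reg,0.028,'cas')
Zr=Z.copy()
print(np.nanmedian(Z[100:140,300]))
reg[:]=0;reg[120:240,300:360]=1
blob((Z>0.1)&reg,0.195,'post')
big=cv2.resize(im[120:260,290:480,::-1],None,fx=4,fy=4,interpolation=cv2.INTER_CUBIC);cv2.imwrite('pics/c1.png',big)
s2=load('scene0');big=cv2.resize(s2['im'][170:300,260:400,::-1],None,fx=4.5,fy=4.5,interpolation=cv2.INTER_CUBIC);cv2.imwrite('pics/c2.png',big)
E
```

```text
dark (420, 168) [ 0.603 -0.318] len 0.041 0.01 ang -90.6 z 0.015
dark (394, 198) [ 0.502 -0.224] len 0.01 0.089 ang 178.0 z 0.015
dark (414, 198) [ 0.5   -0.291] len 0.01 0.092 ang 177.5 z 0.016
dark (434, 198) [ 0.503 -0.36 ] len 0.014 0.094 ang -172.4 z 0.016
dark (452, 199) [ 0.497 -0.422] len 0.015 0.093 ang -168.1 z 0.016
dark (394, 238) [ 0.368 -0.22 ] len 0.012 0.093 ang -166.7 z 0.015
dark (412, 238) [ 0.365 -0.279] len 0.01 0.09 ang 177.6 z 0.016
[42, 8, 151] [ 90   5 141] [ 80   5 151]
cas (235, 173) [0.591 0.314] len 0.171 0.062 ang -90.6 z 0.028
cas (229, 207) [0.475 0.331] len 0.171 0.063 ang -87.7 z 0.028
cas (236, 238) [0.372 0.304] len 0.17 0.059 ang -90.5 z 0.027
-0.0005004303325273352
post (332, 136) [ 0.666 -0.014] len 0.039 0.037 ang -90.7 z 0.167
post (330, 220) [ 0.417 -0.004] len 0.013 0.041 ang -94.9 z 0.167
```

View pics/c1.png

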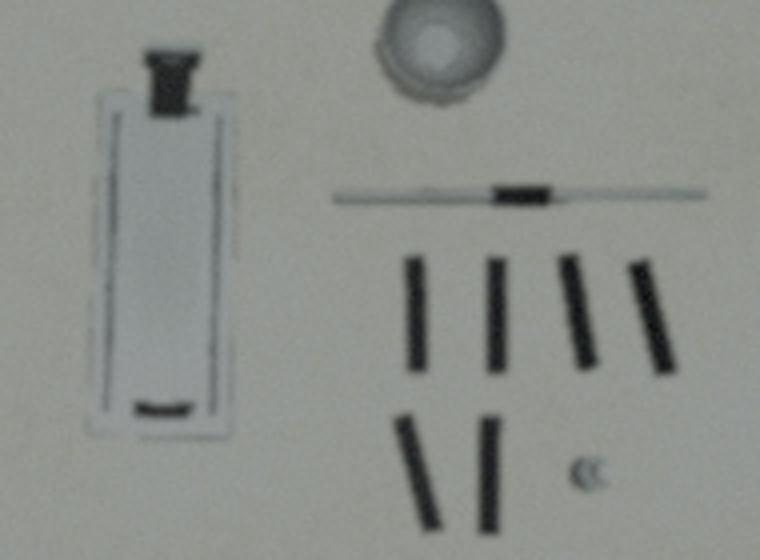

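View pics/c2.png

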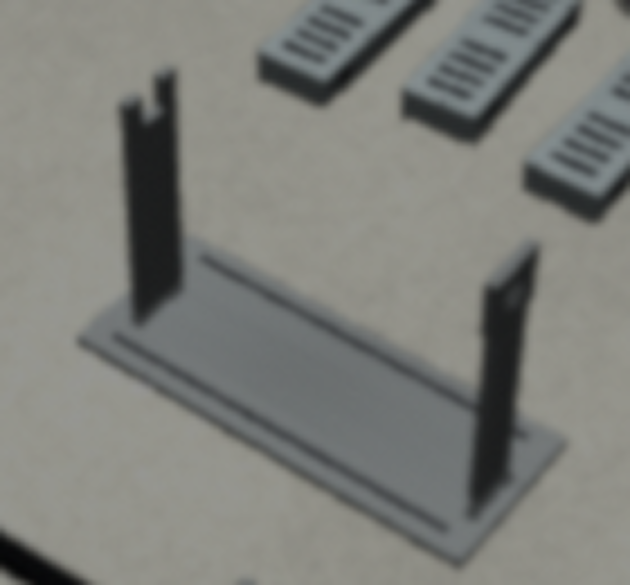

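The saddle post (notch visible) is the near one, at top-view pixel (330,220). The eye post is the far one, at (332,136), so the carrier's x axis runs roughly along world +x. I now fit its pose.

```bash
cat >> h.py <<'E'
def plan(x,y,z,yaw,o=None):
    """print increments from measured pose to TCP target; yaw deg of tool x"""
    o=o or get_obs(); q=o['eef_rot']; M=R.from_quat([q[1],q[2],q[3],q[0]]).as_matrix()
    p=np.array(o['eef_pos']); y0=np.arctan2(M[1,0],M[0,0])
    dx,dy=x-p[0],y-p[1]
    tx=np.cos(y0)*dx+np.sin(y0)*dy; ty=np.sin(y0)*dx-np.cos(y0)*dy; tz=p[2]-z
    print('from',p.round(4),'yaw',np.degrees(y0).round(2),'-> tx %.4f ty %.4f tz %.4f turn %.1f rows>=%.1f'%(tx,ty,tz,(np.degrees(y0)-yaw),max(np.linalg.norm([dx,dy,tz])/.0417,abs(np.degrees(y0)-yaw)/7.16)))
E
python3 - <<'E'
from h import *
s=load('top0')
c=np.array([[101,92],[237,92],[231,437],[88,434]],float)/4+[290,120]
p=atz(s,c[:,0],c[:,1],.008);print(p.round(4),p.mean(0).round(4))
e=p[0]-p[3]+p[1]-p[2];print('yaw',np.degrees(np.arctan2(e[1],e[0])), [np.linalg.norm(p[i]-p[(i+1)%4]).round(3) for i in range(4)])
P=cloud(s)
for lo,hi in [(.172,.205)]:
  for r in [(125,150),(205,235)]:
    m=np.zeros((400,640),bool);m[r[0]:r[1],310:355]=1
    m&=(P[...,2]>lo)&(P[...,2]<hi); q=P[m]; print(m.sum(),q.mean(0).round(4),q.min(0).round(3),q.max(0).round(3))
s=load('scene0');P=cloud(s)
m=np.zeros((400,640),bool);m[170:300,270:395]=1
for lo,hi in [(.05,.15),(.185,.205)]:
  q=P[m&(P[...,2]>lo)&(P[...,2]<hi)]
  for g in (q[q[:,0]>.55],q[q[:,0]<.55]): 
    if len(g): print(lo,len(g),np.median(g,0).round(4),np.percentile(g,[3,97],axis=0).round(3).tolist())
q=P[m&(P[...,2]>.004)&(P[...,2]<.012)][:,:2]
r=cv2.minAreaRect(q.astype(np.float32)*1000);print('deck scene',r)
plan(.46,0.0,.30,0)
E
```

```text
[[ 0.699   0.0407  0.008 ]
 [ 0.6977 -0.0777  0.008 ]
 [ 0.3982 -0.067   0.008 ]
 [ 0.4018  0.0536  0.008 ]] [ 0.5492 -0.0126  0.008 ]
yaw -2.2710118076880224 [np.float64(0.118), np.float64(0.3), np.float64(0.121), np.float64(0.298)]
69 [ 0.6783 -0.0156  0.193 ] [ 0.674 -0.035  0.172] [0.683 0.005 0.203]
26 [ 0.4196 -0.0028  0.1898] [ 0.416 -0.024  0.177] [0.425 0.016 0.196]
0.05 232 [ 0.6858 -0.0248  0.1014] [[0.678, -0.035, 0.053], [0.688, -0.001, 0.147]]
0.05 320 [ 0.4258 -0.0115  0.1032] [[0.418, -0.03, 0.054], [0.429, 0.015, 0.148]]
0.185 82 [ 0.6845 -0.0219  0.1972] [[0.678, -0.04, 0.187], [0.687, 0.004, 0.202]]
0.185 34 [ 0.4244 -0.0077  0.1903] [[0.418, -0.031, 0.187], [0.428, 0.012, 0.193]]
deck scene ((495.5281677246094, 96.16355895996094), (423.22796630859375, 546.3341064453125), 35.30400085449219)
from [0.2574 0.5136 0.191 ] yaw 63.37 -> tx -0.3683 ty 0.4113 tz -0.1090 turn 63.4 rows>=13.5
```

{"method": "move_arm", "body": {
  "increments": [
    {"tx": -0.35, "ty": 0.44, "tz": -0.11, "turn": -27},
    {"tx": -0.35, "ty": 0.44, "tz": -0.11, "turn": -27},
    {"tx": -0.35, "ty": 0.44, "tz": -0.11, "turn": -27},
    {"tx": -0.35, "ty": 0.44, "tz": -0.11, "turn": -27},
    {"tx": -0.35, "ty": 0.44, "tz": -0.11, "turn": -27},
    {"tx": -0.35, "ty": 0.44, "tz": -0.11, "turn": -27},
    {"tx": -0.35, "ty": 0.44, "tz": -0.11, "turn": -27},
    {"tx": -0.35, "ty": 0.44, "tz": -0.11, "turn": -27},
    {"tx": -0.35, "ty": 0.44, "tz": -0.11, "turn": -27},
    {"tx": -0.35, "ty": 0.44, "tz": -0.11, "turn": -27},
    {"tx": -0.35, "ty": 0.44, "tz": -0.11, "turn": -27},
    {"tx": -0.35, "ty": 0.44, "tz": -0.11, "turn": -27},
    {"tx": -0.35, "ty": 0.44, "tz": -0.11, "turn": -27},
    {"tx": -0.35, "ty": 0.44, "tz": -0.11, "turn": -27},
    {"tx": -0.35, "ty": 0.44, "tz": -0.11, "turn": -27},
    {"tx": -0.35, "ty": 0.44, "tz": -0.11, "turn": -27},
    {"tx": -0.35, "ty": 0.44, "tz": -0.11, "turn": -27},
    {"tx": -0.35, "ty": 0.44, "tz": -0.11, "turn": -27},
    {"tx": -0.35, "ty": 0.44, "tz": -0.11, "turn": -27},
    {"tx": -0.35, "ty": 0.44, "tz": -0.11, "turn": -27}
  ],
  "gripper": 0.45
}}

```text
time_s: 1.82
eef_pos: [0.4937, 0.0053, 0.3016]
eef_rot: [-0.0, 0.704, 0.71, -0.0]
wrist_force: [0.4, -0.2, 0.3]
opening: 0.449
```

```bash
python3 - <<'E'
from h import *
o=get_obs();print(o['eef_pos'],o['opening'],np.abs(o['dq']).max())
snap('wrist','w1')
E
```

```text
[0.49370219 0.00529039 0.30158009] 0.4487613144313506 0.006488165569693711
```

View pics/w1.png

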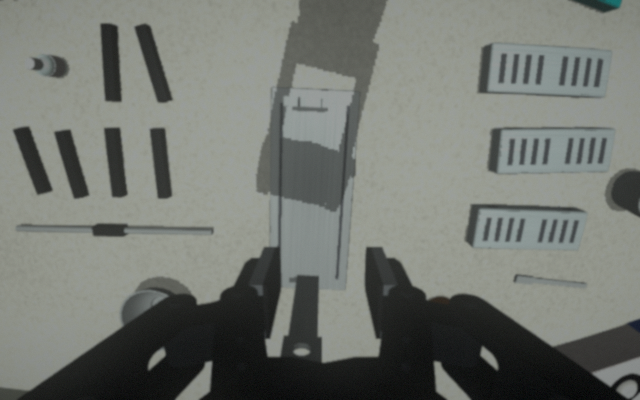

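The wrist view shows nearly everything. The deck corners are about (272,88), (355,93), (345,289) and (271,286). The saddle post top is at (310,107) and the eye at (301,350). I zoom in.

```bash
python3 - <<'E'
from h import *
s=load('w1');im=s['im']
cv2.imwrite('pics/c3.png',cv2.resize(im[75:135,260:370,::-1],None,fx=7,fy=7,interpolation=cv2.INTER_CUBIC))
cv2.imwrite('pics/c4.png',cv2.resize(im[265:370,250:370,::-1],None,fx=5.7,fy=5.7,interpolation=cv2.INTER_CUBIC))
E
```

```text
(no output)
```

View pics/c3.png

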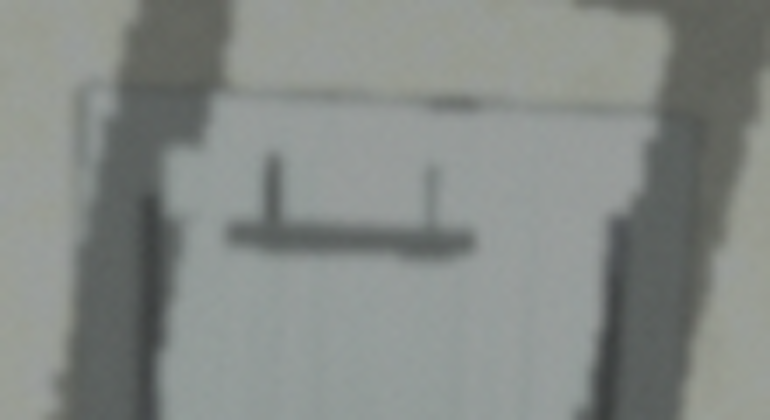

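View pics/c4.png

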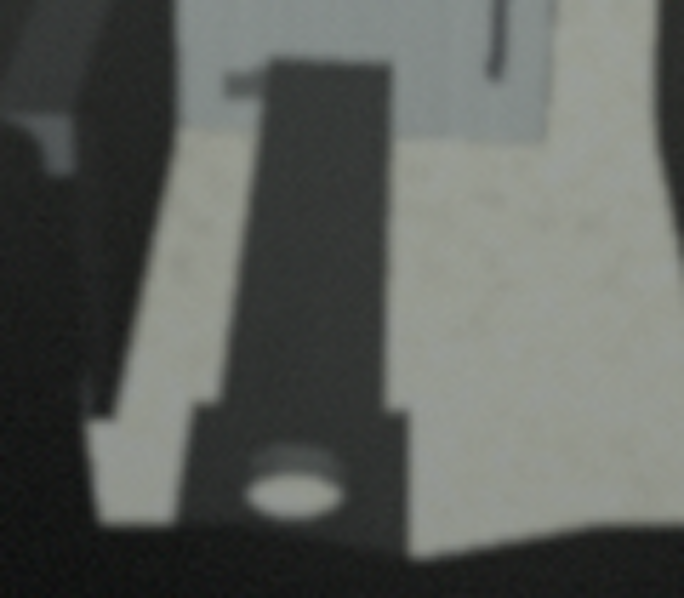

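```bash
python3 - <<'E'
from h import *
s=load('w1');im=s['im'];P=cloud(s)
c=np.array([[271.1,87.6],[360,91.9],[346,289.7],[280.9,287.3]])
p=atz(s,c[:,0],c[:,1],.008);print(p.round(4),p.mean(0).round(4))
e=p[2]-p[1]+p[3]-p[0];print('yaw',np.degrees(np.arctan2(e[1],e[0])),'w',np.degrees(np.arctan2(*(p[1]-p[0]+p[2]-p[3])[:2])), [np.linalg.norm(p[i]-p[(i+1)%4]).round(4) for i in range(4)])
print('eye',atz(s,np.array([301.8]),np.array([349.7]),.177), 'saddle band',atz(s,np.array([310.3]),np.array([109.]),.18))
m=(P[...,2]>.185)&(P[...,2]<.197);m[:60]=0;m[130:]=0
q=P[m];print(len(q),q.mean(0).round(4),q.min(0).round(4),q.max(0).round(4), [x.mean().round(1) for x in np.where(m)])
m=(P[...,2]>.15)&(P[...,2]<.205);m[:330]=0;m[:,:282]=0;m[:,324:]=0
q=P[m];print(len(q),q.mean(0).round(4),np.percentile(q,[2,98],axis=0).round(4).tolist())
Z=P[...,2]
def blobs(mask,zt,name):
    n,l,st,_=cv2.connectedComponentsWithStats(mask.astype(np.uint8))
    for i in range(1,n):
        if st[i,4]<120: continue
        v,u=np.where(l==i)
        pp=atz(s,u,v,zt)[:,:2]*1000
        (cx,cy),(w,h),a=cv2.minAreaRect(pp.astype(np.float32)); 
        b=cv2.boxPoints(((cx,cy),(w,h),a));e1=b[1]-b[0];e2=b[2]-b[1];L=e1 if np.linalg.norm(e1)>np.linalg.norm(e2) else e2
        print(name,(u.mean().round(),v.mean().round()),(round(cx,1),round(cy,1)),(round(w,1),round(h,1)),'ang',(np.degrees(np.arctan2(L[1],L[0]))%180).round(1))
mm=(Z>.012)&(Z<.02);mm[:,240:]=0;mm[270:]=0
blobs(mm,.016,'stick')
mm=(Z>.022)&(Z<.034);mm[:,:440]=0;mm[:35]=0;mm[270:]=0
blobs(mm,.028,'cas')
E
```

```text
[[ 0.3995 -0.0628  0.008 ]
 [ 0.4041  0.0562  0.008 ]
 [ 0.7011  0.0458  0.008 ]
 [ 0.6979 -0.0568  0.008 ]] [ 0.5506 -0.0044  0.008 ]
yaw -0.4227455944427754 w 2.0082446779886394 [np.float64(0.1191), np.float64(0.2972), np.float64(0.1026), np.float64(0.2984)]
eye [[ 0.67702999 -0.01399902  0.177     ]] saddle band [[ 0.42599675 -0.00441204  0.18      ]]
279 [ 0.42   -0.0055  0.1909] [ 0.4155 -0.0268  0.186 ] [0.4242 0.0173 0.1932] [np.float64(101.7), np.float64(308.5)]
891 [ 0.6762 -0.0135  0.1708] [[0.6742, -0.0349, 0.1514], [0.6818, 0.0068, 0.1917]]
stick (np.float64(108.0), np.float64(62.0)) (365.9, -279.1) (18.9, 99.7) ang 176.8
stick (np.float64(151.0), np.float64(63.0)) (367.9, -219.5) (99.8, 18.1) ang 12.9
stick (np.float64(29.0), np.float64(160.0)) (496.6, -421.7) (99.4, 20.4) ang 11.5
stick (np.float64(113.0), np.float64(162.0)) (501.0, -290.8) (18.8, 99.2) ang 177.8
stick (np.float64(159.0), np.float64(163.0)) (502.0, -223.0) (99.5, 18.6) ang 0.6
stick (np.float64(69.0), np.float64(164.0)) (503.0, -359.5) (99.0, 19.5) ang 7.5
stick (np.float64(112.0), np.float64(231.0)) (602.9, -300.7) (17.7, 111.9) ang 91.1
stick (np.float64(188.0), np.float64(232.0)) (603.2, -194.9) (75.8, 7.2) ang 89.0
cas (np.float64(547.0), np.float64(70.0)) (370.5, 302.8) (62.6, 172.0) ang 90.1
cas (np.float64(554.0), np.float64(150.0)) (475.7, 329.2) (63.0, 172.2) ang 92.0
cas (np.float64(627.0), np.float64(190.0)) (533.2, 457.6) (61.1, 24.9) ang 1.7
cas (np.float64(528.0), np.float64(229.0)) (590.7, 311.7) (172.0, 63.2) ang 88.4
```

Carrier pose: centre (0.5495, -0.009), yaw about -2.1°. Deck sides and post spacing agree with the given sizes to within about 2 mm. The stick and cassette sizes agree too. I start with the stick at (0.502,-0.223).

```bash
cat >> h.py <<'E'
C=np.array([.5495,-.009]);YC=np.radians(-2.1)
def car(cx,cy=0.): return C+[np.cos(YC)*cx-np.sin(YC)*cy,np.sin(YC)*cx+np.cos(YC)*cy]
E
python3 - <<'E'
from h import *
plan(.502,-.223,.05,90.6);plan(.502,-.223,.004,90.6)
print(car(.055),car(-.055))
E
```

```text
from [0.4938 0.0051 0.3017] yaw 90.48 -> tx -0.2282 ty 0.0063 tz 0.2517 turn -0.1 rows>=8.1
from [0.4938 0.0051 0.3017] yaw 90.48 -> tx -0.2282 ty 0.0063 tz 0.2977 turn -0.1 rows>=9.0
[ 0.60446306 -0.0110154 ] [ 0.49453694 -0.0069846 ]
```

{"method": "move_arm", "body": {
  "increments": [
    {"tx": -0.228, "ty": 0.006, "tz": 0.25},
    {"tx": -0.228, "ty": 0.006, "tz": 0.25},
    {"tx": -0.228, "ty": 0.006, "tz": 0.25},
    {"tx": -0.228, "ty": 0.006, "tz": 0.25},
    {"tx": -0.228, "ty": 0.006, "tz": 0.25},
    {"tx": -0.228, "ty": 0.006, "tz": 0.25},
    {"tx": -0.228, "ty": 0.006, "tz": 0.25},
    {"tx": -0.228, "ty": 0.006, "tz": 0.25},
    {"tx": -0.228, "ty": 0.006, "tz": 0.25},
    {"tx": -0.228, "ty": 0.006, "tz": 0.25},
    {"tx": -0.228, "ty": 0.006, "tz": 0.25},
    {"tx": -0.228, "ty": 0.006, "tz": 0.25}
  ]
}}

```text
validation failed for argument at $.in...
```

```bash
python3 - <<'E'
from h import *
plan(.502,-.223,.004,90.6); snap('wrist','w2')
E
```

```text
from [0.4938 0.0051 0.3017] yaw 90.48 -> tx -0.2282 ty 0.0063 tz 0.2977 turn -0.1 rows>=9.0
```

View pics/w2.png

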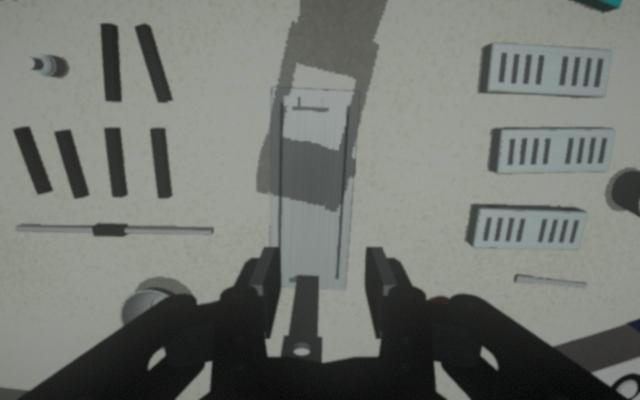

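The call was refused because the turn is needed in every row, and the arm has not moved. I send it again with the turn included.

{"method": "move_arm", "body": {
  "increments": [
    {"tx": -0.228, "ty": 0.006, "tz": 0.25, "turn": 0},
    {"tx": -0.228, "ty": 0.006, "tz": 0.25, "turn": 0},
    {"tx": -0.228, "ty": 0.006, "tz": 0.25, "turn": 0},
    {"tx": -0.228, "ty": 0.006, "tz": 0.25, "turn": 0},
    {"tx": -0.228, "ty": 0.006, "tz": 0.25, "turn": 0},
    {"tx": -0.228, "ty": 0.006, "tz": 0.25, "turn": 0},
    {"tx": -0.228, "ty": 0.006, "tz": 0.25, "turn": 0},
    {"tx": -0.228, "ty": 0.006, "tz": 0.25, "turn": 0},
    {"tx": -0.228, "ty": 0.006, "tz": 0.25, "turn": 0},
    {"tx": -0.228, "ty": 0.006, "tz": 0.25, "turn": 0},
    {"tx": -0.228, "ty": 0.006, "tz": 0.25, "turn": 0},
    {"tx": -0.228, "ty": 0.006, "tz": 0.25, "turn": 0}
  ]
}}

```text
time_s: 2.92
eef_pos: [0.5028, -0.2235, 0.0533]
eef_rot: [0.001, 0.704, 0.71, 0.0]
wrist_force: [0.0, 0.2, 0.3]
opening: 0.451
```

```bash
python3 - <<'E'
from h import *
plan(.502,-.223,.004,90.6); snap('wrist','w2')
E
```

```text
from [ 0.5028 -0.2235  0.0533] yaw 90.44 -> tx 0.0005 ty -0.0008 tz 0.0493 turn -0.2 rows>=1.2
```

View pics/w2.png

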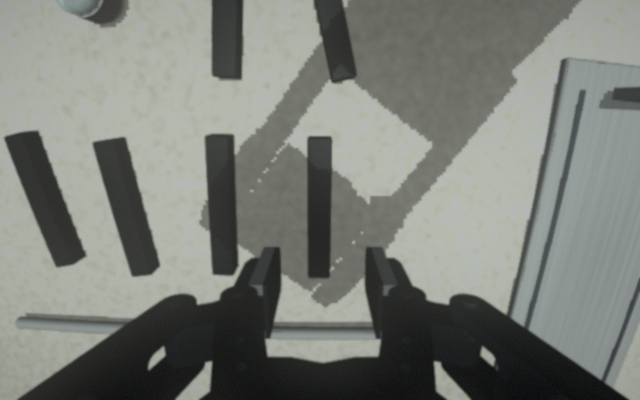

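The close view shows the black stick at (320,205), straight between the fingers. The neighbour at (222,205) is clear of the left finger. I go down and grip.

{"method": "move_arm", "body": {
  "increments": [
    {"tx": 0, "ty": -0.001, "tz": 0.049, "turn": 0},
    {"tx": 0, "ty": -0.001, "tz": 0.049, "turn": 0},
    {"tx": 0, "ty": -0.001, "tz": 0.049, "turn": 0}
  ]
}}

```text
time_s: 3.22
eef_pos: [0.499, -0.2217, 0.0013]
eef_rot: [-0.002, 0.704, 0.71, -0.0]
wrist_force: [-0.6, -1.5, -0.4]
opening: 0.452
```

{"method": "move_arm", "body": {
  "increments": [
    {"tx": 0, "ty": 0, "tz": 0, "turn": 0},
    {"tx": 0, "ty": 0, "tz": 0, "turn": 0},
    {"tx": 0, "ty": 0, "tz": 0, "turn": 0},
    {"tx": 0, "ty": 0, "tz": 0, "turn": 0},
    {"tx": 0, "ty": 0, "tz": 0, "turn": 0},
    {"tx": 0, "ty": 0, "tz": 0, "turn": 0},
    {"tx": 0, "ty": 0, "tz": -0.06, "turn": 0},
    {"tx": 0, "ty": 0, "tz": -0.06, "turn": 0},
    {"tx": 0, "ty": 0, "tz": -0.06, "turn": 0}
  ],
  "gripper": 0.05
}}

```text
time_s: 3.97
eef_pos: [0.5037, -0.2262, 0.0674]
eef_rot: [0.004, 0.705, 0.709, 0.001]
wrist_force: [1.8, -0.6, 1.0]
opening: 0.054
```

```bash
python3 - <<'E'
from h import *
plan(*car(.055),.05,-2.1);plan(*car(.055),.012,-2.1); snap('wrist','w3')
E
```

```text
from [ 0.5037 -0.2262  0.0674] yaw 90.37 -> tx 0.2146 ty 0.1021 tz 0.0174 turn 92.5 rows>=12.9
from [ 0.5037 -0.2262  0.0674] yaw 90.37 -> tx 0.2146 ty 0.1021 tz 0.0554 turn 92.5 rows>=12.9
```

View pics/w3.png

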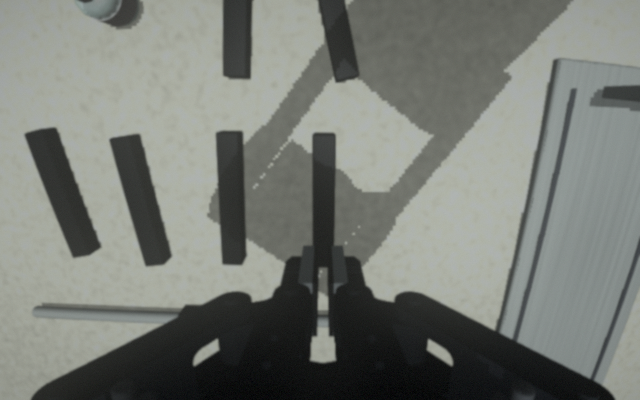

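The opening is 0.054, so the grip missed and the stick is still lying at (322,200). I check where the TCP projects compared with the stick.

```bash
python3 - <<'E'
from h import *
s=load('w3');o=get_obs();print(o['eef_pos'],o['opening'])
print('tcp',proj(s,o['eef_pos']),'tcp on table',proj(s,[o['eef_pos'][0],o['eef_pos'][1],.016]))
P=cloud(s);Z=P[...,2]
mm=(Z>.010)&(Z<.02);mm[:,:300]=0;mm[:,350:]=0;mm[262:]=0;mm[:120]=0
v,u=np.where(mm);pp=atz(s,u,v,.016)[:,:2]*1000
print(cv2.minAreaRect(pp.astype(np.float32)))
for q in [(0.502,-.223,.016),(0.552,-.223,.016)]: print(proj(s,q))
E
```

```text
[ 0.50255395 -0.22546141  0.06532489] 0.05027483530980895
tcp [321.37075996 229.98250462] tcp on table [321.92172889 205.41738388]
((499.19775390625, -224.59219360351562), (15.895767211914062, 94.11546325683594), 89.95882415771484)
[325.37142287 204.7030708 ]
[324.736331   267.94499364]
```

```bash
python3 - <<'E'
from h import *
s=load('w3');o=get_obs();p=np.array(o['eef_pos'])
for h in [0,.005,.01,.015,.02,.03]: print(h,proj(s,p+[0,0,h]).round(1))
P=cloud(s)
for u in (306,312,334,340):
  print(u,[(v,P[v,u].round(3).tolist()) for v in range(240,290,8)])
cv2.imwrite('pics/c5.png',cv2.resize(s['im'][190:310,240:400,::-1],None,fx=4.5,fy=4.5,interpolation=cv2.INTER_CUBIC))
E
```

```text
0 [321.4 230. ]
0.005 [321.3 233.1]
0.01 [321.2 236.5]
0.015 [321.1 240. ]
0.02 [321.1 243.7]
0.03 [320.9 251.7]
306 [(240, [0.536, -0.238, -0.001]), (248, [0.493, -0.232, 0.114]), (256, [0.493, -0.231, 0.122]), (264, [0.492, -0.231, 0.129]), (272, [0.493, -0.231, 0.135]), (280, [0.493, -0.23, 0.142]), (288, [0.491, -0.23, 0.149])]
312 [(240, [0.536, -0.233, -0.0]), (248, [0.492, -0.229, 0.114]), (256, [0.492, -0.229, 0.122]), (264, [0.492, -0.229, 0.129]), (272, [0.493, -0.228, 0.136]), (280, [0.492, -0.228, 0.142]), (288, [0.494, -0.228, 0.144])]
334 [(240, [0.536, -0.216, -0.001]), (248, [0.492, -0.22, 0.114]), (256, [0.492, -0.22, 0.122]), (264, [0.492, -0.22, 0.13]), (272, [0.492, -0.22, 0.136]), (280, [0.493, -0.22, 0.14]), (288, [0.495, -0.22, 0.143])]
340 [(240, [0.536, -0.211, -0.0]), (248, [0.492, -0.217, 0.114]), (256, [0.492, -0.217, 0.122]), (264, [0.493, -0.218, 0.128]), (272, [0.493, -0.218, 0.135]), (280, [0.493, -0.218, 0.141]), (288, [0.491, -0.219, 0.149])]
```

View pics/c5.png

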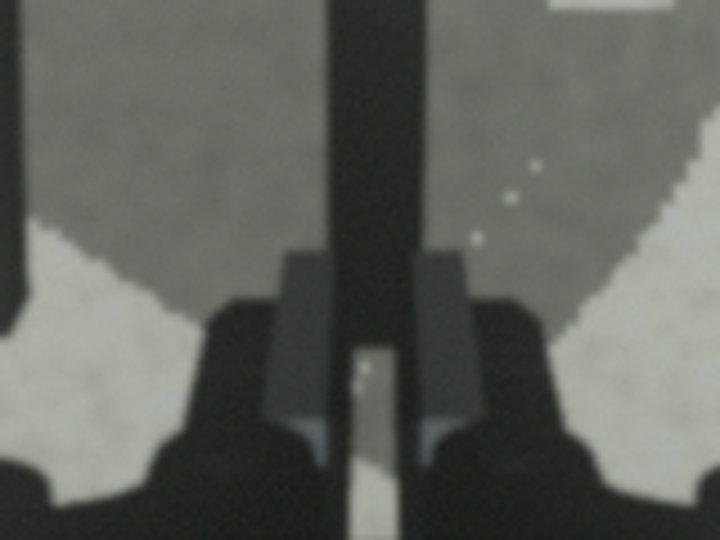

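```bash
python3 - <<'E'
from h import *
s=snap('scene','s1');o=get_obs();p=np.array(o['eef_pos'])
print(proj(s,p),proj(s,p+[0,0,.05]),p)
P=cloud(s);m=(np.abs(P[...,0]-p[0])<.03)&(np.abs(P[...,1]-p[1])<.05)&(P[...,2]>.02)
print(np.percentile(P[m][:,2],[0,1,2,5,10,50]).round(3))
u,v=proj(s,p+[0,0,.03]).astype(int)
cv2.imwrite('pics/c6.png',cv2.resize(s['im'][v-70:v+70,u-80:u+80,::-1],None,fx=4.5,fy=4.5,interpolation=cv2.INTER_CUBIC));print(u-80,v-70)
E
```

```text
[266.89848282 283.53121239] [265.42430959 270.99295468] [ 0.50127005 -0.22456722  0.06361767]
[0.02  0.118 0.128 0.155 0.174 0.362]
186 206
```

View pics/c6.png

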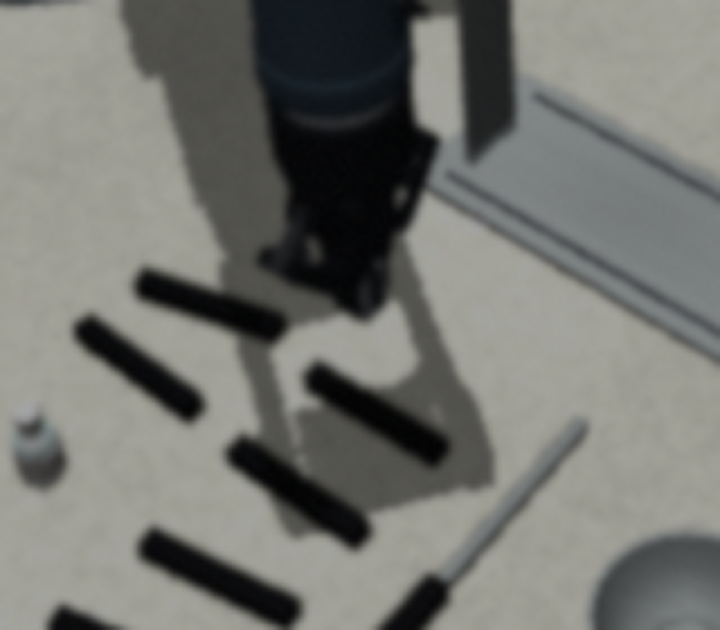

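Two cameras agree that the real fingertips are about 45–50 mm above the TCP the robot reports. The pad ends are at z≈0.114 while the state says 0.064. I will measure this offset again on the earlier pictures before relying on it.

```bash
python3 - <<'E'
from h import *
# pads lowest points in w2 (eef z .0533, open .45), w1 (eef .3016), wrist0 (.1908, open 1), w3
for fn,p in [('wrist0',(.2573,.5135,.1908)),('w1',(.4937,.0053,.3016)),('w2',(.5028,-.2235,.0533)),('w3',(.503,-.2258,.066))]:
    s=load(fn);P=cloud(s)
    d=s['d'];m=(d>0)&(d<.33)
    q=(P[m]-np.array(p)); 
    h=q[:,2]; print(fn,'cam z-tcp',(s['o'][2]-p[2]).round(3),'lowest finger rel tcp',np.percentile(h,[0,.5,1,3]).round(4), 'min depth',d[m].min())
    low=q[h<np.percentile(h,2)];print('   xy of low',low.min(0).round(3),low.max(0).round(3))
E
```

```text
wrist0 cam z-tcp 0.182 lowest finger rel tcp [-0.1934 -0.1916 -0.1913 -0.1905] min depth 0.057609145
   xy of low [-0.326 -0.232 -0.193] [-0.003  0.39  -0.191]
w1 cam z-tcp 0.182 lowest finger rel tcp [-0.1367 -0.1116 -0.1098  0.0546] min depth 0.05756083
   xy of low [-0.078 -0.032 -0.137] [0.011 0.033 0.05 ]
w2 cam z-tcp 0.182 lowest finger rel tcp [-0.0567 -0.0551 -0.0549 -0.0546] min depth 0.057913434
   xy of low [-0.147 -0.319 -0.057] [ 0.204  0.31  -0.055]
w3 cam z-tcp 0.183 lowest finger rel tcp [-0.0693 -0.0678 -0.0676 -0.0673] min depth 0.058235455
   xy of low [-0.149 -0.336 -0.069] [ 0.22   0.329 -0.067]
```

The wrist pictures are consistent: the pad ends sit about 48–50 mm above the reported TCP. I open, step down slowly and watch the force.

{"method": "move_arm", "body": {
  "increments": [
    {"tx": 0, "ty": 0, "tz": 0.06, "turn": 0},
    {"tx": 0, "ty": 0, "tz": 0.06, "turn": 0},
    {"tx": 0, "ty": 0, "tz": 0.06, "turn": 0},
    {"tx": 0, "ty": 0, "tz": 0.075, "turn": 0},
    {"tx": 0, "ty": 0, "tz": 0.075, "turn": 0},
    {"tx": 0, "ty": 0, "tz": 0.085, "turn": 0},
    {"tx": 0, "ty": 0, "tz": 0.085, "turn": 0},
    {"tx": 0, "ty": 0, "tz": 0.085, "turn": 0}
  ],
  "gripper": 0.45
}}

```text
time_s: 4.73
eef_pos: [0.5005, -0.2239, -0.0222]
eef_rot: [-0.0, 0.705, 0.709, -0.0]
wrist_force: [-0.4, 0.3, 0.1]
opening: 0.455
```

```bash
python3 - <<'E'
from h import *
o=get_obs();print(o['eef_pos'],o['wrist_force']); s=snap('wrist','w4');p=o['eef_pos'];P=cloud(s)
for u in range(250,400,6):
  c=[ (v,(P[v,u]-p).round(3).tolist(),P[v,u,2].round(3)) for v in range(200,330) if 0<s['d'][v,u]<.2]
  if c: print(u,c[0],c[min(len(c)-1,10)][1:])
E
```

```text
[ 0.50050688 -0.22392783 -0.02223253] [-0.40425677  0.26770909  0.14579284]
250 (200, [-0.025, -0.034, 0.022], np.float64(-0.0)) ([-0.02, -0.035, 0.021], np.float64(-0.001))
256 (200, [-0.025, -0.031, 0.022], np.float64(-0.001)) ([-0.02, -0.031, 0.023], np.float64(0.0))
262 (200, [-0.025, -0.028, 0.022], np.float64(-0.0)) ([-0.02, -0.029, 0.022], np.float64(-0.0))
268 (200, [-0.025, -0.025, 0.022], np.float64(-0.0)) ([-0.021, -0.025, 0.023], np.float64(0.001))
274 (200, [-0.026, -0.022, 0.022], np.float64(0.0)) ([-0.02, -0.023, 0.022], np.float64(0.0))
280 (200, [-0.025, -0.02, 0.021], np.float64(-0.001)) ([-0.021, -0.02, 0.023], np.float64(0.0))
286 (200, [-0.026, -0.017, 0.023], np.float64(0.001)) ([-0.02, -0.017, 0.021], np.float64(-0.001))
292 (200, [-0.025, -0.014, 0.022], np.float64(-0.0)) ([-0.02, -0.014, 0.022], np.float64(-0.0))
298 (200, [-0.026, -0.011, 0.022], np.float64(-0.0)) ([-0.02, -0.011, 0.022], np.float64(-0.001))
304 (200, [-0.03, -0.007, 0.039], np.float64(0.016)) ([-0.026, -0.007, 0.039], np.float64(0.017))
310 (200, [-0.03, -0.004, 0.038], np.float64(0.016)) (
[... 679 characters left out ...]
016, 0.022], np.float64(-0.001))
358 (200, [-0.026, 0.019, 0.022], np.float64(0.0)) ([-0.021, 0.019, 0.022], np.float64(0.0))
364 (200, [-0.026, 0.021, 0.022], np.float64(0.0)) ([-0.02, 0.022, 0.02], np.float64(-0.002))
370 (200, [-0.026, 0.025, 0.022], np.float64(-0.001)) ([-0.021, 0.025, 0.022], np.float64(-0.0))
376 (200, [-0.026, 0.027, 0.023], np.float64(0.0)) ([-0.021, 0.028, 0.022], np.float64(-0.0))
382 (200, [-0.026, 0.031, 0.021], np.float64(-0.001)) ([-0.021, 0.031, 0.021], np.float64(-0.001))
388 (200, [-0.026, 0.033, 0.023], np.float64(0.001)) ([-0.021, 0.034, 0.022], np.float64(-0.0))
394 (200, [-0.026, 0.036, 0.022], np.float64(0.0)) ([-0.02, 0.037, 0.021], np.float64(-0.001))
```

View pics/w4.png

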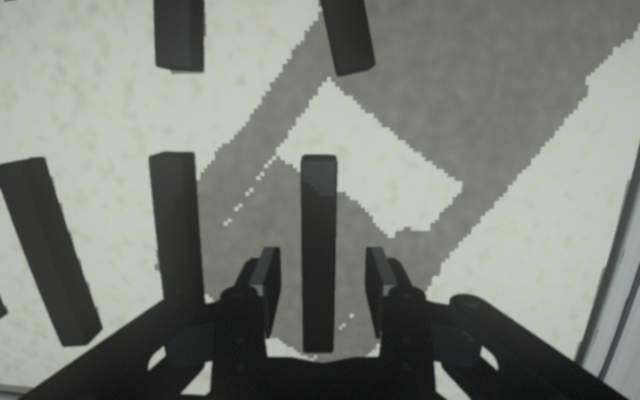

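There is no contact at a reported z of -0.022, so the offset is real. I go down another 20 mm and close.

{"method": "move_arm", "body": {
  "increments": [
    {"tx": 0, "ty": 0, "tz": 0.01, "turn": 0},
    {"tx": 0, "ty": 0, "tz": 0.02, "turn": 0},
    {"tx": 0, "ty": 0, "tz": 0.02, "turn": 0}
  ]
}}

```text
time_s: 5.03
eef_pos: [0.5018, -0.2249, -0.0409]
eef_rot: [0.001, 0.705, 0.709, 0.0]
wrist_force: [-4.2, 1.7, 18.2]
opening: 0.452
```

{"method": "move_arm", "body": {
  "increments": [
    {"tx": 0, "ty": 0, "tz": 0, "turn": 0},
    {"tx": 0, "ty": 0, "tz": 0, "turn": 0},
    {"tx": 0, "ty": 0, "tz": 0, "turn": 0},
    {"tx": 0, "ty": 0, "tz": 0, "turn": 0},
    {"tx": 0, "ty": 0, "tz": 0, "turn": 0},
    {"tx": 0, "ty": 0, "tz": 0, "turn": 0}
  ],
  "gripper": 0
}}

```text
time_s: 5.53
eef_pos: [0.5035, -0.2266, -0.0392]
eef_rot: [0.003, 0.705, 0.709, 0.0]
wrist_force: [-2.1, -0.2, 23.8]
opening: 0.17
```

```bash
python3 - <<'E'
from h import *
o=get_obs();print(o['eef_pos'],o['wrist_force'],o['opening']); s=snap('wrist','w5')
E
```

```text
[ 0.50352212 -0.22663672 -0.03918094] [-2.13325555 -0.1518753  23.82030529] 0.17048441634670536
```

View pics/w5.png

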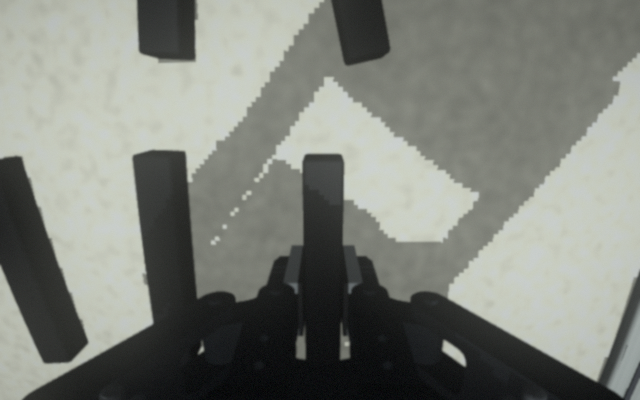

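Contact came at a reported z of about -0.040, so fingertip z ≈ reported z + 0.040. I use that from here on. The opening is 0.17, about the stick's 16 mm, so the stick is gripped. I lift.

{"method": "move_arm", "body": {
  "increments": [
    {"tx": 0, "ty": 0, "tz": -0.04, "turn": 0},
    {"tx": 0, "ty": 0, "tz": -0.08, "turn": 0},
    {"tx": 0, "ty": 0, "tz": -0.08, "turn": 0},
    {"tx": 0, "ty": 0, "tz": -0.08, "turn": 0},
    {"tx": 0, "ty": 0, "tz": -0.08, "turn": 0}
  ]
}}

```text
time_s: 6.0
eef_pos: [0.5002, -0.2237, 0.0369]
eef_rot: [-0.0, 0.705, 0.709, -0.0]
wrist_force: [0.2, 0.5, 0.2]
opening: 0.17
```

```bash
python3 - <<'E'
from h import *
o=get_obs();print(o['eef_pos'],o['wrist_force'],o['opening'])
plan(*car(.055),.03,-2.1)
plan(*car(.055),-.030,-2.1)
E
```

```text
[ 0.5001797  -0.2237113   0.03688297] [0.17486273 0.53784391 0.16279676] 0.16953831183342127
from [ 0.5002 -0.2237  0.0369] yaw 90.37 -> tx 0.2120 ty 0.1057 tz 0.0069 turn 92.5 rows>=12.9
from [ 0.5002 -0.2237  0.0369] yaw 90.37 -> tx 0.2120 ty 0.1057 tz 0.0669 turn 92.5 rows>=12.9
```

{"method": "move_arm", "body": {
  "increments": [
    {"tx": 0.212, "ty": 0.106, "tz": 0.0, "turn": 92.5},
    {"tx": 0.212, "ty": 0.106, "tz": 0.0, "turn": 92.5},
    {"tx": 0.212, "ty": 0.106, "tz": 0.0, "turn": 92.5},
    {"tx": 0.212, "ty": 0.106, "tz": 0.0, "turn": 92.5},
    {"tx": 0.212, "ty": 0.106, "tz": 0.0, "turn": 92.5},
    {"tx": 0.212, "ty": 0.106, "tz": 0.0, "turn": 92.5},
    {"tx": 0.212, "ty": 0.106, "tz": 0.0, "turn": 92.5},
    {"tx": 0.212, "ty": 0.106, "tz": 0.0, "turn": 92.5},
    {"tx": 0.212, "ty": 0.106, "tz": 0.0, "turn": 92.5},
    {"tx": 0.212, "ty": 0.106, "tz": 0.0, "turn": 92.5},
    {"tx": 0.212, "ty": 0.106, "tz": 0.0, "turn": 92.5},
    {"tx": 0.212, "ty": 0.106, "tz": 0.0, "turn": 92.5},
    {"tx": 0.212, "ty": 0.106, "tz": 0.0, "turn": 92.5},
    {"tx": 0.212, "ty": 0.106, "tz": 0.035, "turn": 92.5},
    {"tx": 0.212, "ty": 0.106, "tz": 0.05, "turn": 92.5},
    {"tx": 0.212, "ty": 0.106, "tz": 0.05, "turn": 92.5},
    {"tx": 0.212, "ty": 0.106, "tz": 0.05, "turn": 92.5}
  ]
}}

```text
time_s: 7.42
eef_pos: [0.6026, -0.0108, -0.0152]
eef_rot: [-0.001, 1.0, -0.018, -0.003]
wrist_force: [-0.5, -0.4, -0.3]
opening: 0.171
```

```bash
python3 - <<'E'
from h import *
o=get_obs();print(o['eef_pos'],o['wrist_force'],o['opening'])
plan(*car(.055),-.030,-2.1); snap('wrist','w6')
E
```

```text
[ 0.6026249  -0.01080821 -0.01524248] [-0.45602224 -0.41458448 -0.25899958] 0.170726259096646
from [ 0.6026 -0.0108 -0.0152] yaw -2.11 -> tx 0.0018 ty 0.0001 tz 0.0148 turn -0.0 rows>=0.4
```

View pics/w6.png

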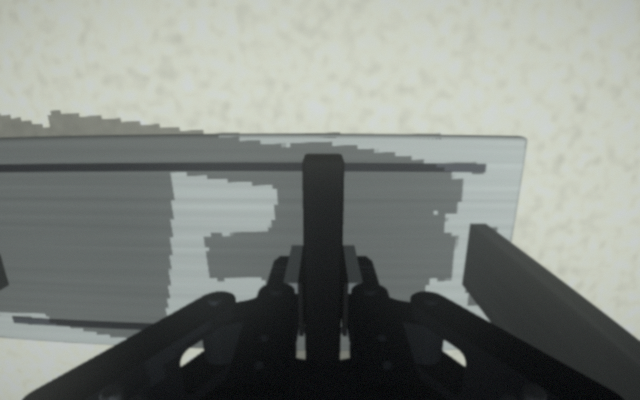

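The stick is crosswise over the deck at (322,200) and square to it. I lower and release it.

{"method": "move_arm", "body": {
  "increments": [
    {"tx": 0.002, "ty": 0, "tz": 0.014, "turn": 0},
    {"tx": 0.002, "ty": 0, "tz": 0.015, "turn": 0},
    {"tx": 0.002, "ty": 0, "tz": 0.015, "turn": 0}
  ]
}}

```text
time_s: 7.72
eef_pos: [0.6072, -0.0114, -0.0271]
eef_rot: [-0.0, 1.0, -0.019, -0.0]
wrist_force: [0.2, -0.4, -0.3]
opening: 0.171
```

```bash
python3 - <<'E'
from h import *
o=get_obs();print(o['eef_pos'],o['wrist_force'],o['opening'])
plan(.501,-.291,.03,87.8)
plan(.501,-.291,-.037,87.8)
E
```

```text
[ 0.6071834  -0.01142328 -0.02709354] [ 0.22196705 -0.43030629 -0.29502793] 0.1706189834987303
from [ 0.6072 -0.0114 -0.0271] yaw -2.12 -> tx -0.0958 ty 0.2833 tz -0.0571 turn -89.9 rows>=12.6
from [ 0.6072 -0.0114 -0.0271] yaw -2.12 -> tx -0.0958 ty 0.2833 tz 0.0099 turn -89.9 rows>=12.6
```

{"method": "move_arm", "body": {
  "increments": [
    {"tx": 0, "ty": 0, "tz": 0.002, "turn": 0},
    {"tx": 0, "ty": 0, "tz": 0.002, "turn": 0},
    {"tx": 0, "ty": 0, "tz": 0.002, "turn": 0},
    {"tx": 0, "ty": 0, "tz": -0.04, "turn": 0},
    {"tx": 0, "ty": 0, "tz": -0.057, "turn": 0},
    {"tx": -0.096, "ty": 0.283, "tz": -0.057, "turn": -90},
    {"tx": -0.096, "ty": 0.283, "tz": -0.057, "turn": -90},
    {"tx": -0.096, "ty": 0.283, "tz": -0.057, "turn": -90},
    {"tx": -0.096, "ty": 0.283, "tz": -0.057, "turn": -90},
    {"tx": -0.096, "ty": 0.283, "tz": -0.057, "turn": -90},
    {"tx": -0.096, "ty": 0.283, "tz": -0.057, "turn": -90},
    {"tx": -0.096, "ty": 0.283, "tz": -0.057, "turn": -90},
    {"tx": -0.096, "ty": 0.283, "tz": -0.057, "turn": -90},
    {"tx": -0.096, "ty": 0.283, "tz": -0.057, "turn": -90},
    {"tx": -0.096, "ty": 0.283, "tz": -0.057, "turn": -90},
    {"tx": -0.096, "ty": 0.283, "tz": -0.057, "turn": -90},
    {"tx": -0.096, "ty": 0.283, "tz": -0.057, "turn": -90},
    {"tx": -0.096, "ty": 0.283, "tz": -0.057, "turn": -90},
    {"tx": -0.096, "ty": 0.283, "tz": -0.057, "turn": -90},
    {"tx": -0.096, "ty": 0.283, "tz": -0.057, "turn": -90}
  ],
  "gripper": 0.4
}}

```text
time_s: 9.38
eef_pos: [0.501, -0.2908, 0.0302]
eef_rot: [0.0, 0.721, 0.693, 0.0]
wrist_force: [-0.0, 0.9, -0.8]
opening: 0.396
```

```bash
python3 - <<'E'
from h import *
s=snap('wrist','w7')
o=get_obs();print(o['eef_pos'],o['wrist_force'],o['opening'])
plan(.501,-.291,-.036,87.8)
E
```

```text
[ 0.50096644 -0.29078058  0.03006384] [ 0.28708346 -0.16219408  0.18884134] 0.40299812447641575
from [ 0.501  -0.2908  0.0301] yaw 87.66 -> tx -0.0002 ty 0.0000 tz 0.0661 turn -0.1 rows>=1.6
```

View pics/w7.png

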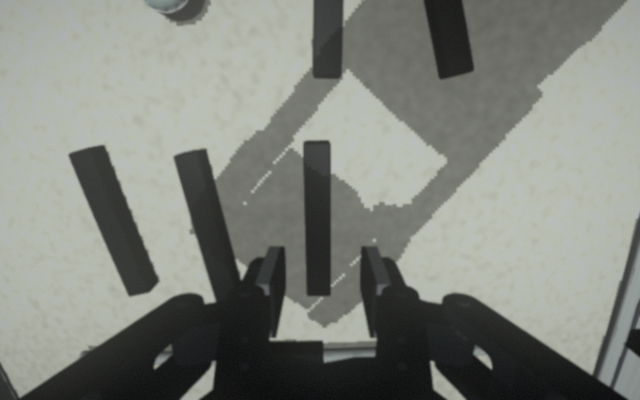

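The second stick at (317,217) is centred between the fingers and its neighbour is clear. I go down and grip.

{"method": "move_arm", "body": {
  "increments": [
    {"tx": 0, "ty": 0, "tz": 0.04, "turn": 0},
    {"tx": 0, "ty": 0, "tz": 0.065, "turn": 0},
    {"tx": 0, "ty": 0, "tz": 0.065, "turn": 0},
    {"tx": 0, "ty": 0, "tz": 0.065, "turn": 0}
  ]
}}

```text
time_s: 9.77
eef_pos: [0.5001, -0.29, -0.0359]
eef_rot: [-0.001, 0.721, 0.693, -0.0]
wrist_force: [-0.0, -0.1, 0.4]
opening: 0.395
```

{"method": "move_arm", "body": {
  "increments": [
    {"tx": 0, "ty": 0, "tz": 0, "turn": 0},
    {"tx": 0, "ty": 0, "tz": 0, "turn": 0},
    {"tx": 0, "ty": 0, "tz": 0, "turn": 0},
    {"tx": 0, "ty": 0, "tz": 0, "turn": 0},
    {"tx": 0, "ty": 0, "tz": 0, "turn": 0},
    {"tx": 0, "ty": 0, "tz": -0.04, "turn": 0},
    {"tx": 0, "ty": 0, "tz": -0.07, "turn": 0},
    {"tx": 0, "ty": 0, "tz": -0.07, "turn": 0},
    {"tx": 0, "ty": 0, "tz": -0.07, "turn": 0}
  ],
  "gripper": 0
}}

```text
time_s: 10.52
eef_pos: [0.5025, -0.2921, 0.0374]
eef_rot: [0.003, 0.72, 0.694, 0.0]
wrist_force: [-0.2, 0.6, -0.9]
opening: 0.164
```

```bash
python3 - <<'E'
from h import *
o=get_obs();print(o['eef_pos'],o['wrist_force'],o['opening'])
plan(*car(-.055),-.0,-2.1)
plan(*car(-.055),-.028,-2.1)
E
```

```text
[ 0.50250905 -0.29210363  0.0374082 ] [-0.21204595  0.56561345 -0.86594275] 0.1640191952825987
from [ 0.5025 -0.2921  0.0374] yaw 87.86 -> tx 0.2846 ty -0.0186 tz 0.0374 turn 90.0 rows>=12.6
from [ 0.5025 -0.2921  0.0374] yaw 87.86 -> tx 0.2846 ty -0.0186 tz 0.0654 turn 90.0 rows>=12.6
```

{"method": "move_arm", "body": {
  "increments": [
    {"tx": 0.286, "ty": -0.018, "tz": 0.0, "turn": 90},
    {"tx": 0.286, "ty": -0.018, "tz": 0.0, "turn": 90},
    {"tx": 0.286, "ty": -0.018, "tz": 0.0, "turn": 90},
    {"tx": 0.286, "ty": -0.018, "tz": 0.0, "turn": 90},
    {"tx": 0.286, "ty": -0.018, "tz": 0.0, "turn": 90},
    {"tx": 0.286, "ty": -0.018, "tz": 0.0, "turn": 90},
    {"tx": 0.286, "ty": -0.018, "tz": 0.0, "turn": 90},
    {"tx": 0.286, "ty": -0.018, "tz": 0.0, "turn": 90},
    {"tx": 0.286, "ty": -0.018, "tz": 0.0, "turn": 90},
    {"tx": 0.286, "ty": -0.018, "tz": 0.0, "turn": 90},
    {"tx": 0.286, "ty": -0.018, "tz": 0.0, "turn": 90},
    {"tx": 0.286, "ty": -0.018, "tz": 0.0, "turn": 90},
    {"tx": 0.286, "ty": -0.018, "tz": 0.0, "turn": 90},
    {"tx": 0.286, "ty": -0.018, "tz": 0.03, "turn": 90},
    {"tx": 0.286, "ty": -0.018, "tz": 0.05, "turn": 90},
    {"tx": 0.286, "ty": -0.018, "tz": 0.05, "turn": 90},
    {"tx": 0.286, "ty": -0.018, "tz": 0.05, "turn": 90},
    {"tx": 0.286, "ty": -0.018, "tz": 0.05, "turn": 90}
  ]
}}

```text
time_s: 12.02
eef_pos: [0.4934, -0.0042, -0.015]
eef_rot: [-0.0, 1.0, -0.019, -0.0]
wrist_force: [0.4, 0.7, 0.3]
opening: 0.165
```

```bash
python3 - <<'E'
from h import *
snap('wrist','w8')
o=get_obs();print(o['eef_pos'],o['wrist_force'],o['opening'])
plan(*car(-.055),-.028,-2.1)
E
```

```text
[ 0.49411409 -0.00435013 -0.01449344] [-0.20938211 -0.24095828 -0.27326086] 0.16659115764388624
from [ 0.4941 -0.0044 -0.0145] yaw -2.13 -> tx 0.0005 ty 0.0026 tz 0.0135 turn -0.0 rows>=0.3
```

View pics/w8.png

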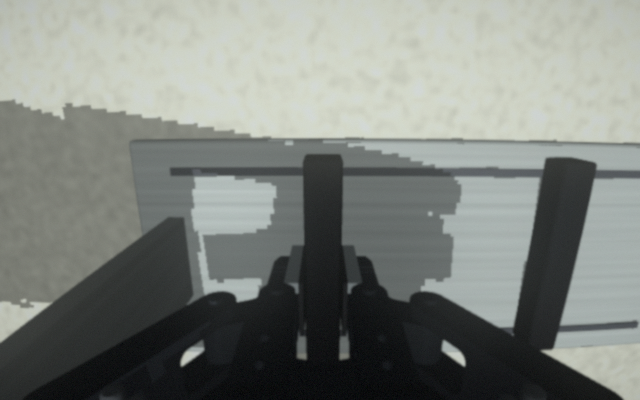

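The second stick is square over the deck at (322,200) and the first is in place at (560,250). I lower it, then release and move over the middle cassette.

{"method": "move_arm", "body": {
  "increments": [
    {"tx": 0, "ty": 0.002, "tz": 0.01, "turn": 0},
    {"tx": 0, "ty": 0.002, "tz": 0.013, "turn": 0},
    {"tx": 0, "ty": 0.002, "tz": 0.013, "turn": 0},
    {"tx": 0, "ty": 0.002, "tz": 0.013, "turn": 0}
  ]
}}

```text
time_s: 12.4
eef_pos: [0.4954, -0.007, -0.0256]
eef_rot: [0.001, 1.0, -0.018, 0.002]
wrist_force: [-7.0, 1.1, 22.7]
opening: 0.162
```

```bash
python3 - <<'E'
from h import *
o=get_obs();print(o['eef_pos'],o['wrist_force'],o['opening'])
plan(.4757,.329,.06,2)
E
```

```text
[ 0.4953534  -0.0069538  -0.02564999] [-7.00912082  1.10396748 22.74159876] 0.1618055717678643
from [ 0.4954 -0.007  -0.0256] yaw -2.11 -> tx -0.0320 ty -0.3350 tz -0.0856 turn -4.1 rows>=8.3
```

{"method": "move_arm", "body": {
  "increments": [
    {"tx": 0, "ty": 0, "tz": 0, "turn": 0},
    {"tx": 0, "ty": 0, "tz": 0, "turn": 0},
    {"tx": 0, "ty": 0, "tz": 0, "turn": 0},
    {"tx": 0, "ty": 0, "tz": -0.04, "turn": 0},
    {"tx": 0, "ty": 0, "tz": -0.085, "turn": 0},
    {"tx": 0, "ty": 0, "tz": -0.085, "turn": 0}
  ],
  "gripper": 0.4
}}

```text
time_s: 12.9
eef_pos: [0.4983, -0.0074, 0.0628]
eef_rot: [0.001, 1.0, -0.018, 0.005]
wrist_force: [3.1, 0.5, 0.6]
opening: 0.398
```

{"method": "move_arm", "body": {
  "increments": [
    {"tx": -0.032, "ty": -0.335, "tz": 0, "turn": -4},
    {"tx": -0.032, "ty": -0.335, "tz": 0, "turn": -4},
    {"tx": -0.032, "ty": -0.335, "tz": 0, "turn": -4},
    {"tx": -0.032, "ty": -0.335, "tz": 0, "turn": -4},
    {"tx": -0.032, "ty": -0.335, "tz": 0, "turn": -4},
    {"tx": -0.032, "ty": -0.335, "tz": 0, "turn": -4},
    {"tx": -0.032, "ty": -0.335, "tz": 0, "turn": -4},
    {"tx": -0.032, "ty": -0.335, "tz": 0, "turn": -4},
    {"tx": -0.032, "ty": -0.335, "tz": 0, "turn": -4},
    {"tx": -0.032, "ty": -0.335, "tz": 0, "turn": -4},
    {"tx": -0.032, "ty": -0.335, "tz": 0, "turn": -4},
    {"tx": -0.032, "ty": -0.335, "tz": 0, "turn": -4}
  ],
  "gripper": 1
}}

```text
time_s: 13.9
eef_pos: [0.4738, 0.3285, 0.0562]
eef_rot: [0.0, 1.0, 0.016, -0.0]
wrist_force: [0.1, -0.6, -0.2]
opening: 1.005
```

```bash
python3 - <<'E'
from h import *
s=snap('wrist','w9')
o=get_obs();print(o['eef_pos'],o['wrist_force'],o['opening'])
P=cloud(s);Z=P[...,2];m=(Z>.022)&(Z<.034)&(s['d']>.2)
n,l,st,c=cv2.connectedComponentsWithStats(m.astype(np.uint8))
for i in range(1,n):
  if st[i,4]>800: print(st[i],c[i].round(),cv2.minAreaRect((P[l==i][:,:2]*1000).astype(np.float32)))
plan(.4757,.329,-.03,2)
E
```

```text
[0.47398691 0.32825814 0.05635476] [ 0.39043473 -0.635086    0.51905332] 0.9994535381792253
[  274    85   104   240 21806] [326. 205.] ((475.90869140625, 330.072021484375), (63.625938415527344, 164.94190979003906), 2.1554226875305176)
[   0  105   41   99 3502] [ 19. 154.] ((269.377197265625, 364.992919921875), (63.55152893066406, 28.58509063720703), 80.27250671386719)
[  446   114   119   205 15865] [503. 203.] ((592.3026733398438, 328.15753173828125), (141.54339599609375, 63.10430145263672), 88.55741119384766)
[  112   118   106   191 14991] [165. 199.] ((370.9091796875, 323.0143127441406), (134.40179443359375, 62.67570114135742), 89.95838928222656)
from [0.474  0.3283 0.0564] yaw 1.77 -> tx 0.0017 ty -0.0007 tz 0.0864 turn -0.2 rows>=2.1
```

View pics/w9.png

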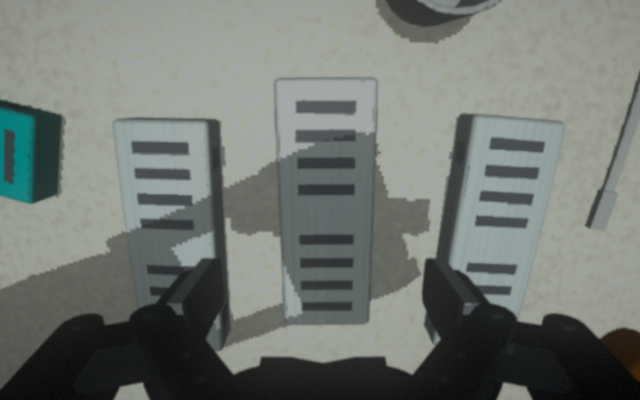

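The middle cassette (326,205) is centred between the open fingers, and the neighbours and the turquoise look-alike are clear. I go down and grip.

{"method": "move_arm", "body": {
  "increments": [
    {"tx": 0.002, "ty": -0.001, "tz": 0.04, "turn": 0},
    {"tx": 0.002, "ty": -0.001, "tz": 0.075, "turn": 0},
    {"tx": 0.002, "ty": -0.001, "tz": 0.09, "turn": 0},
    {"tx": 0.002, "ty": -0.001, "tz": 0.09, "turn": 0},
    {"tx": 0.002, "ty": -0.001, "tz": 0.09, "turn": 0}
  ]
}}

```text
time_s: 14.37
eef_pos: [0.4756, 0.3293, -0.0339]
eef_rot: [0.0, 1.0, 0.015, -0.001]
wrist_force: [0.5, -0.9, 0.4]
opening: 0.998
```

{"method": "move_arm", "body": {
  "increments": [
    {"tx": 0, "ty": 0, "tz": 0, "turn": 0},
    {"tx": 0, "ty": 0, "tz": 0, "turn": 0},
    {"tx": 0, "ty": 0, "tz": 0, "turn": 0},
    {"tx": 0, "ty": 0, "tz": 0, "turn": 0},
    {"tx": 0, "ty": 0, "tz": 0, "turn": 0}
  ],
  "gripper": 0.4
}}

```text
time_s: 14.78
eef_pos: [0.4777, 0.3313, -0.0308]
eef_rot: [-0.001, 1.0, 0.016, 0.002]
wrist_force: [-0.8, -1.5, 6.0]
opening: 0.712
```

```bash
python3 - <<'E'
from h import *
o=get_obs();print(o['eef_pos'],o['wrist_force'],o['opening'])
plan(*car(0),.06,87.9)
E
```

```text
[ 0.47767372  0.33133868 -0.0308234 ] [-0.80747401 -1.45529833  6.01523564] 0.712072089183804
from [ 0.4777  0.3313 -0.0308] yaw 1.86 -> tx 0.0607 ty 0.3425 tz -0.0908 turn -86.0 rows>=12.0
```

{"method": "move_arm", "body": {
  "increments": [
    {"tx": 0, "ty": 0, "tz": -0.04, "turn": 0},
    {"tx": 0, "ty": 0, "tz": -0.08, "turn": 0},
    {"tx": 0, "ty": 0, "tz": -0.08, "turn": 0},
    {"tx": 0.06, "ty": 0.342, "tz": -0.08, "turn": -86},
    {"tx": 0.06, "ty": 0.342, "tz": -0.08, "turn": -86},
    {"tx": 0.06, "ty": 0.342, "tz": -0.08, "turn": -86},
    {"tx": 0.06, "ty": 0.342, "tz": -0.08, "turn": -86},
    {"tx": 0.06, "ty": 0.342, "tz": -0.08, "turn": -86},
    {"tx": 0.06, "ty": 0.342, "tz": -0.08, "turn": -86},
    {"tx": 0.06, "ty": 0.342, "tz": -0.08, "turn": -86},
    {"tx": 0.06, "ty": 0.342, "tz": -0.08, "turn": -86},
    {"tx": 0.06, "ty": 0.342, "tz": -0.08, "turn": -86},
    {"tx": 0.06, "ty": 0.342, "tz": -0.08, "turn": -86},
    {"tx": 0.06, "ty": 0.342, "tz": -0.08, "turn": -86},
    {"tx": 0.06, "ty": 0.342, "tz": -0.08, "turn": -86},
    {"tx": 0.06, "ty": 0.342, "tz": -0.08, "turn": -86},
    {"tx": 0.06, "ty": 0.342, "tz": -0.08, "turn": -86},
    {"tx": 0.06, "ty": 0.342, "tz": -0.08, "turn": -86}
  ]
}}

```text
time_s: 16.28
eef_pos: [0.5469, -0.0091, 0.0469]
eef_rot: [0.0, 0.721, 0.693, 0.0]
wrist_force: [0.2, 0.4, -5.1]
opening: 0.709
```

```bash
python3 - <<'E'
from h import *
snap('wrist','w10')
o=get_obs();print(o['eef_pos'],o['wrist_force'],o['opening'])
plan(*car(0),-.006,87.9)
E
```

```text
[ 0.54691311 -0.00898035  0.04689544] [ 0.37881068 -0.84901001 -3.54837225] 0.7093168920197553
from [ 0.5469 -0.009   0.0469] yaw 87.69 -> tx 0.0001 ty 0.0026 tz 0.0529 turn -0.2 rows>=1.3
```

View pics/w10.png

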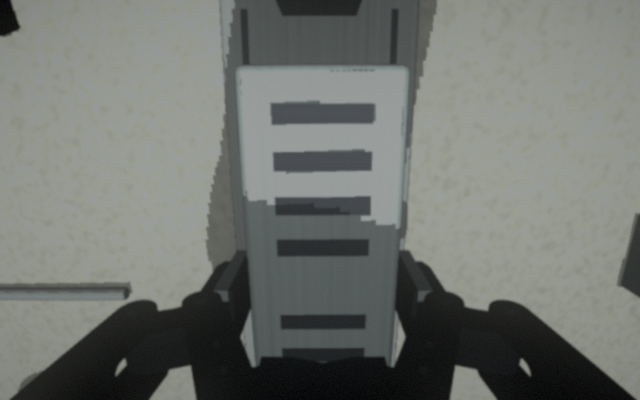

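The cassette is along the carrier and centred over the deck, with its near end at row 67 and its sides at columns 237–408. I lower it.

{"method": "move_arm", "body": {
  "increments": [
    {"tx": 0, "ty": 0.0025, "tz": 0.03, "turn": 0},
    {"tx": 0, "ty": 0.0025, "tz": 0.045, "turn": 0},
    {"tx": 0, "ty": 0.0025, "tz": 0.05, "turn": 0},
    {"tx": 0, "ty": 0.0025, "tz": 0.054, "turn": 0},
    {"tx": 0, "ty": 0.0025, "tz": 0.054, "turn": 0}
  ]
}}

```text
time_s: 16.75
eef_pos: [0.5492, -0.0089, -0.0065]
eef_rot: [-0.0, 0.721, 0.693, -0.0]
wrist_force: [0.3, 0.3, -3.2]
opening: 0.707
```

```bash
python3 - <<'E'
from h import *
o=get_obs();print(o['eef_pos'],o['wrist_force'],o['opening'],o['torque'])
E
```

```text
[ 0.54921559 -0.00886346 -0.00646369] [ 0.27241492  0.27706152 -3.19105188] 0.7065692149352322 [-0.00832995 -0.06219955 -0.00125527]
```

{"method": "move_arm", "body": {
  "increments": [
    {"tx": 0, "ty": 0, "tz": 0.002, "turn": 0},
    {"tx": 0, "ty": 0, "tz": 0.003, "turn": 0},
    {"tx": 0, "ty": 0, "tz": 0.003, "turn": 0}
  ]
}}

```text
time_s: 17.0
eef_pos: [0.5501, -0.0091, -0.0069]
eef_rot: [0.0, 0.72, 0.694, 0.0]
wrist_force: [-12.1, 0.9, 23.0]
opening: 0.708
```

```bash
python3 - <<'E'
from h import *
o=get_obs();print(o['eef_pos'],o['wrist_force'],o['opening'])
plan(.366,-.279,.06,86.8)
E
```

```text
[ 0.55011402 -0.00908521 -0.00688058] [-12.06316727   0.92569381  22.9536226 ] 0.7078687228352312
from [ 0.5501 -0.0091 -0.0069] yaw 87.82 -> tx -0.2767 ty -0.1737 tz -0.0669 turn 1.0 rows>=8.0
```

Contact confirmed at 23 N. I release, lift, and then go to the third stick at (0.503,-0.3595).

```bash
python3 - <<'E'
from h import *
plan(.503,-.3595,.04,97.5)
E
```

```text
from [ 0.5501 -0.0091 -0.0069] yaw 87.82 -> tx -0.3520 ty -0.0337 tz -0.0469 turn -9.7 rows>=8.6
```

{"method": "move_arm", "body": {
  "increments": [
    {"tx": 0, "ty": 0, "tz": -0.001, "turn": 0},
    {"tx": 0, "ty": 0, "tz": -0.001, "turn": 0},
    {"tx": 0, "ty": 0, "tz": -0.001, "turn": 0},
    {"tx": 0, "ty": 0, "tz": -0.03, "turn": 0},
    {"tx": 0, "ty": 0, "tz": -0.07, "turn": 0},
    {"tx": 0, "ty": 0, "tz": -0.07, "turn": 0}
  ],
  "gripper": 1
}}

```text
time_s: 17.5
eef_pos: [0.5549, -0.0103, 0.0667]
eef_rot: [0.005, 0.72, 0.694, 0.003]
wrist_force: [2.9, -0.1, 2.0]
opening: 0.998
```

{"method": "move_arm", "body": {
  "increments": [
    {"tx": -0.352, "ty": -0.034, "tz": 0.02, "turn": -9.5},
    {"tx": -0.352, "ty": -0.034, "tz": 0.02, "turn": -9.5},
    {"tx": -0.352, "ty": -0.034, "tz": 0.02, "turn": -9.5},
    {"tx": -0.352, "ty": -0.034, "tz": 0.02, "turn": -9.5},
    {"tx": -0.352, "ty": -0.034, "tz": 0.02, "turn": -9.5},
    {"tx": -0.352, "ty": -0.034, "tz": 0.02, "turn": -9.5},
    {"tx": -0.352, "ty": -0.034, "tz": 0.02, "turn": -9.5},
    {"tx": -0.352, "ty": -0.034, "tz": 0.02, "turn": -9.5},
    {"tx": -0.352, "ty": -0.034, "tz": 0.02, "turn": -9.5},
    {"tx": -0.352, "ty": -0.034, "tz": 0.02, "turn": -9.5},
    {"tx": -0.352, "ty": -0.034, "tz": 0.02, "turn": -9.5},
    {"tx": -0.352, "ty": -0.034, "tz": 0.02, "turn": -9.5}
  ],
  "gripper": 0.4
}}

```text
time_s: 18.5
eef_pos: [0.5024, -0.3591, 0.0394]
eef_rot: [-0.0, 0.66, 0.751, 0.0]
wrist_force: [-0.2, 0.4, -0.1]
opening: 0.394
```

```bash
python3 - <<'E'
from h import *
snap('wrist','w11');snap('top','t1')
o=get_obs();print(o['eef_pos'],o['wrist_force'],o['opening'])
plan(.503,-.3595,-.036,97.5)
E
```

```text
[ 0.50269234 -0.35817917  0.03956264] [-0.68581138 -0.23659345 -0.49326257] 0.39890369765868733
from [ 0.5027 -0.3582  0.0396] yaw 97.44 -> tx -0.0013 ty 0.0001 tz 0.0756 turn -0.1 rows>=1.8
```

View pics/w11.png

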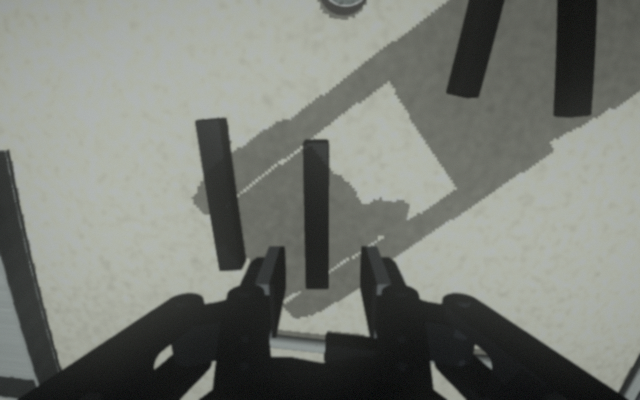

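View pics/t1.png

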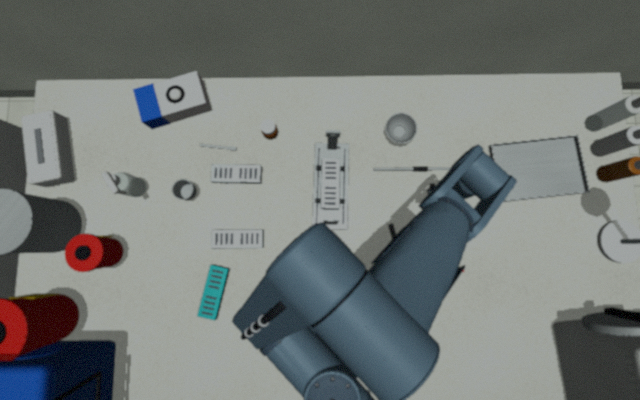

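The cassette sits squarely on its two sticks at top-view (330,183). The third stick at (316,213) is centred in the jaws. I go down and grip.

{"method": "move_arm", "body": {
  "increments": [
    {"tx": -0.001, "ty": 0, "tz": 0.04, "turn": 0},
    {"tx": -0.001, "ty": 0, "tz": 0.074, "turn": 0},
    {"tx": -0.001, "ty": 0, "tz": 0.074, "turn": 0},
    {"tx": -0.001, "ty": 0, "tz": 0.074, "turn": 0}
  ]
}}

```text
time_s: 18.93
eef_pos: [0.502, -0.3584, -0.0354]
eef_rot: [-0.002, 0.66, 0.752, 0.0]
wrist_force: [-0.2, -0.1, 1.0]
opening: 0.402
```

{"method": "move_arm", "body": {
  "increments": [
    {"tx": 0, "ty": 0, "tz": 0, "turn": 0},
    {"tx": 0, "ty": 0, "tz": 0, "turn": 0},
    {"tx": 0, "ty": 0, "tz": 0, "turn": 0},
    {"tx": 0, "ty": 0, "tz": 0, "turn": 0},
    {"tx": 0, "ty": 0, "tz": 0, "turn": 0},
    {"tx": 0, "ty": 0, "tz": -0.04, "turn": 0},
    {"tx": 0, "ty": 0, "tz": -0.08, "turn": 0},
    {"tx": 0, "ty": 0, "tz": -0.1, "turn": 0},
    {"tx": 0, "ty": 0, "tz": -0.1, "turn": 0},
    {"tx": 0, "ty": 0, "tz": -0.1, "turn": 0}
  ],
  "gripper": 0
}}

```text
time_s: 19.77
eef_pos: [0.5035, -0.3617, 0.0679]
eef_rot: [0.002, 0.66, 0.751, -0.0]
wrist_force: [-0.2, 0.8, -1.0]
opening: 0.167
```

```bash
python3 - <<'E'
from h import *
o=get_obs();print(o['eef_pos'],o['wrist_force'],o['opening'])
plan(*car(.055),.03,-2.1)
E
```

```text
[ 0.50345402 -0.36170188  0.06786792] [-0.23138955  0.83642026 -0.99673278] 0.16661637495804604
from [ 0.5035 -0.3617  0.0679] yaw 97.37 -> tx 0.3348 ty 0.1451 tz 0.0379 turn 99.5 rows>=13.9
```

{"method": "move_arm", "body": {
  "increments": [
    {"tx": 0.335, "ty": 0.144, "tz": 0.0, "turn": 99.5},
    {"tx": 0.335, "ty": 0.144, "tz": 0.0, "turn": 99.5},
    {"tx": 0.335, "ty": 0.144, "tz": 0.0, "turn": 99.5},
    {"tx": 0.335, "ty": 0.144, "tz": 0.0, "turn": 99.5},
    {"tx": 0.335, "ty": 0.144, "tz": 0.0, "turn": 99.5},
    {"tx": 0.335, "ty": 0.144, "tz": 0.0, "turn": 99.5},
    {"tx": 0.335, "ty": 0.144, "tz": 0.0, "turn": 99.5},
    {"tx": 0.335, "ty": 0.144, "tz": 0.0, "turn": 99.5},
    {"tx": 0.335, "ty": 0.144, "tz": 0.0, "turn": 99.5},
    {"tx": 0.335, "ty": 0.144, "tz": 0.0, "turn": 99.5},
    {"tx": 0.335, "ty": 0.144, "tz": 0.0, "turn": 99.5},
    {"tx": 0.335, "ty": 0.144, "tz": 0.0, "turn": 99.5},
    {"tx": 0.335, "ty": 0.144, "tz": 0.0, "turn": 99.5},
    {"tx": 0.335, "ty": 0.144, "tz": 0.0, "turn": 99.5},
    {"tx": 0.335, "ty": 0.144, "tz": 0.02, "turn": 99.5},
    {"tx": 0.335, "ty": 0.144, "tz": 0.035, "turn": 99.5},
    {"tx": 0.335, "ty": 0.144, "tz": 0.035, "turn": 99.5},
    {"tx": 0.335, "ty": 0.144, "tz": 0.035, "turn": 99.5}
  ]
}}

```text
time_s: 21.27
eef_pos: [0.6001, -0.0095, 0.0283]
eef_rot: [-0.0, 1.0, -0.018, -0.003]
wrist_force: [0.9, 0.5, -0.8]
opening: 0.164
```

```bash
python3 - <<'E'
from h import *
snap('wrist','w12')
o=get_obs();print(o['eef_pos'],o['wrist_force'],o['opening'])
plan(*car(.055),.015,-2.1)
E
```

```text
[ 0.60133612 -0.00977784  0.02968369] [0.64928301 0.2458598  0.10170076] 0.16180830338853242
from [ 0.6013 -0.0098  0.0297] yaw -2.12 -> tx 0.0032 ty 0.0011 tz 0.0147 turn -0.0 rows>=0.4
```

View pics/w12.png

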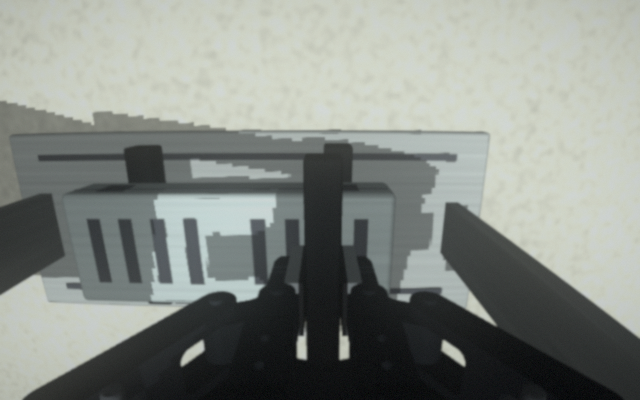

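The cassette is lying level with stick ends showing at (145,165) and (338,165), and the third stick is square above it at (322,200). I lower it.

{"method": "move_arm", "body": {
  "increments": [
    {"tx": 0.002, "ty": 0.001, "tz": 0.01, "turn": 0},
    {"tx": 0.002, "ty": 0.001, "tz": 0.015, "turn": 0},
    {"tx": 0.002, "ty": 0.001, "tz": 0.015, "turn": 0},
    {"tx": 0.002, "ty": 0.001, "tz": 0.015, "turn": 0}
  ]
}}

```text
time_s: 21.65
eef_pos: [0.6062, -0.0115, 0.0194]
eef_rot: [0.001, 1.0, -0.018, 0.002]
wrist_force: [-8.0, 0.6, 21.8]
opening: 0.163
```

```bash
python3 - <<'E'
from h import *
o=get_obs();print(o['eef_pos'],o['wrist_force'],o['opening'])
plan(.4966,-.4217,.06,101.5)
E
```

```text
[ 0.60622101 -0.01153341  0.01937993] [-7.95475212  0.55695025 21.80344193] 0.16305774967185177
from [ 0.6062 -0.0115  0.0194] yaw -2.11 -> tx -0.0944 ty 0.4139 tz -0.0406 turn -103.6 rows>=14.5
```

{"method": "move_arm", "body": {
  "increments": [
    {"tx": 0, "ty": 0, "tz": 0, "turn": 0},
    {"tx": 0, "ty": 0, "tz": 0, "turn": 0},
    {"tx": 0, "ty": 0, "tz": 0, "turn": 0},
    {"tx": 0, "ty": 0, "tz": -0.04, "turn": 0},
    {"tx": -0.092, "ty": 0.414, "tz": -0.045, "turn": -103.6},
    {"tx": -0.092, "ty": 0.414, "tz": -0.045, "turn": -103.6},
    {"tx": -0.092, "ty": 0.414, "tz": -0.045, "turn": -103.6},
    {"tx": -0.092, "ty": 0.414, "tz": -0.045, "turn": -103.6},
    {"tx": -0.092, "ty": 0.414, "tz": -0.045, "turn": -103.6},
    {"tx": -0.092, "ty": 0.414, "tz": -0.045, "turn": -103.6},
    {"tx": -0.092, "ty": 0.414, "tz": -0.045, "turn": -103.6},
    {"tx": -0.092, "ty": 0.414, "tz": -0.045, "turn": -103.6},
    {"tx": -0.092, "ty": 0.414, "tz": -0.045, "turn": -103.6},
    {"tx": -0.092, "ty": 0.414, "tz": -0.045, "turn": -103.6},
    {"tx": -0.092, "ty": 0.414, "tz": -0.045, "turn": -103.6},
    {"tx": -0.092, "ty": 0.414, "tz": -0.045, "turn": -103.6},
    {"tx": -0.092, "ty": 0.414, "tz": -0.045, "turn": -103.6},
    {"tx": -0.092, "ty": 0.414, "tz": -0.045, "turn": -103.6},
    {"tx": -0.092, "ty": 0.414, "tz": -0.045, "turn": -103.6},
    {"tx": -0.092, "ty": 0.414, "tz": -0.045, "turn": -103.6}
  ],
  "gripper": 0.4
}}

```text
time_s: 23.32
eef_pos: [0.4966, -0.4213, 0.0599]
eef_rot: [-0.0, 0.631, 0.775, 0.0]
wrist_force: [0.5, -0.7, 0.2]
opening: 0.4
```

```bash
python3 - <<'E'
from h import *
snap('wrist','w13')
o=get_obs();print(o['eef_pos'],o['wrist_force'],o['opening'])
plan(.4966,-.4217,-.036,101.5)
E
```

```text
[ 0.49674821 -0.42116671  0.06004186] [ 0.46728874  0.38010362 -0.28004631] 0.3944132515310581
from [ 0.4967 -0.4212  0.06  ] yaw 101.33 -> tx -0.0005 ty -0.0003 tz 0.0960 turn -0.2 rows>=2.3
```

View pics/w13.png

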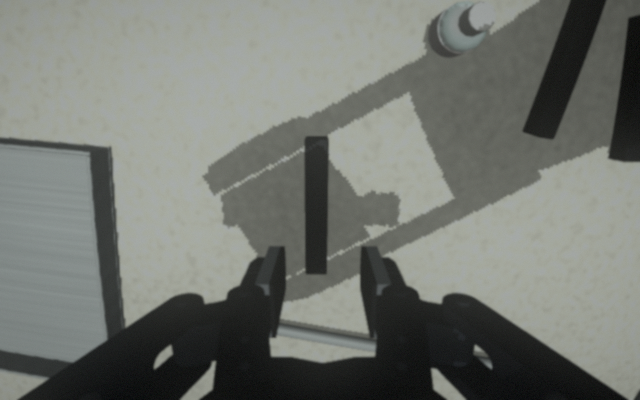

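The fourth stick at (316,205) is centred in the jaws. I go down and grip.

{"method": "move_arm", "body": {
  "increments": [
    {"tx": 0, "ty": 0, "tz": 0.04, "turn": 0},
    {"tx": 0, "ty": 0, "tz": 0.075, "turn": 0},
    {"tx": 0, "ty": 0, "tz": 0.095, "turn": 0},
    {"tx": 0, "ty": 0, "tz": 0.095, "turn": 0},
    {"tx": 0, "ty": 0, "tz": 0.095, "turn": 0}
  ]
}}

```text
time_s: 23.78
eef_pos: [0.4965, -0.4206, -0.0356]
eef_rot: [-0.001, 0.634, 0.773, 0.0]
wrist_force: [0.8, -0.5, -0.1]
opening: 0.396
```

{"method": "move_arm", "body": {
  "increments": [
    {"tx": 0, "ty": 0, "tz": 0, "turn": 0},
    {"tx": 0, "ty": 0, "tz": 0, "turn": 0},
    {"tx": 0, "ty": 0, "tz": 0, "turn": 0},
    {"tx": 0, "ty": 0, "tz": 0, "turn": 0},
    {"tx": 0, "ty": 0, "tz": 0, "turn": 0},
    {"tx": 0, "ty": 0, "tz": -0.04, "turn": 0},
    {"tx": 0, "ty": 0, "tz": -0.08, "turn": 0},
    {"tx": 0, "ty": 0, "tz": -0.1, "turn": 0},
    {"tx": 0, "ty": 0, "tz": -0.1, "turn": 0},
    {"tx": 0, "ty": 0, "tz": -0.1, "turn": 0}
  ],
  "gripper": 0
}}

```text
time_s: 24.62
eef_pos: [0.4978, -0.4223, 0.0676]
eef_rot: [0.002, 0.633, 0.774, -0.0]
wrist_force: [-0.6, 0.0, -1.1]
opening: 0.164
```

```bash
python3 - <<'E'
from h import *
o=get_obs();print(o['eef_pos'],o['wrist_force'],o['opening'])
plan(*car(-.055),.03,-2.1)
E
```

```text
[ 0.4978157  -0.42227047  0.06762865] [-0.58732523  0.03040637 -1.07965921] 0.16390803100072832
from [ 0.4978 -0.4223  0.0676] yaw 101.46 -> tx 0.4077 ty 0.0793 tz 0.0376 turn 103.6 rows>=14.5
```

{"method": "move_arm", "body": {
  "increments": [
    {"tx": 0.408, "ty": 0.079, "tz": 0.0, "turn": 103.6},
    {"tx": 0.408, "ty": 0.079, "tz": 0.0, "turn": 103.6},
    {"tx": 0.408, "ty": 0.079, "tz": 0.0, "turn": 103.6},
    {"tx": 0.408, "ty": 0.079, "tz": 0.0, "turn": 103.6},
    {"tx": 0.408, "ty": 0.079, "tz": 0.0, "turn": 103.6},
    {"tx": 0.408, "ty": 0.079, "tz": 0.0, "turn": 103.6},
    {"tx": 0.408, "ty": 0.079, "tz": 0.0, "turn": 103.6},
    {"tx": 0.408, "ty": 0.079, "tz": 0.0, "turn": 103.6},
    {"tx": 0.408, "ty": 0.079, "tz": 0.0, "turn": 103.6},
    {"tx": 0.408, "ty": 0.079, "tz": 0.0, "turn": 103.6},
    {"tx": 0.408, "ty": 0.079, "tz": 0.0, "turn": 103.6},
    {"tx": 0.408, "ty": 0.079, "tz": 0.0, "turn": 103.6},
    {"tx": 0.408, "ty": 0.079, "tz": 0.0, "turn": 103.6},
    {"tx": 0.408, "ty": 0.079, "tz": 0.0, "turn": 103.6},
    {"tx": 0.408, "ty": 0.079, "tz": 0.0, "turn": 103.6},
    {"tx": 0.408, "ty": 0.079, "tz": 0.02, "turn": 103.6},
    {"tx": 0.408, "ty": 0.079, "tz": 0.035, "turn": 103.6},
    {"tx": 0.408, "ty": 0.079, "tz": 0.035, "turn": 103.6},
    {"tx": 0.408, "ty": 0.079, "tz": 0.035, "turn": 103.6}
  ]
}}

```text
time_s: 26.2
eef_pos: [0.491, -0.0052, 0.0288]
eef_rot: [-0.001, 1.0, -0.019, -0.002]
wrist_force: [0.2, -0.5, -0.1]
opening: 0.162
```

```bash
python3 - <<'E'
from h import *
snap('wrist','w14')
o=get_obs();print(o['eef_pos'],o['wrist_force'],o['opening'])
plan(*car(-.055),.015,-2.1)
E
```

```text
[ 0.4922293  -0.00546604  0.02987071] [ 0.36937288  0.63843558 -1.09034343] 0.16434559357141967
from [ 0.4922 -0.0055  0.0299] yaw -2.13 -> tx 0.0024 ty 0.0014 tz 0.0149 turn -0.0 rows>=0.4
```

View pics/w14.png

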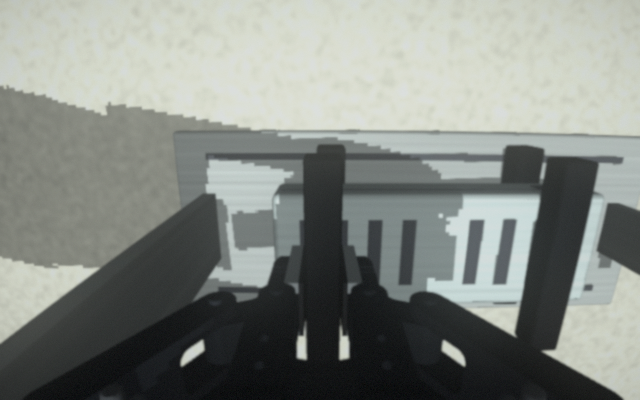

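The third stick rests crosswise on the cassette at (560,250), and the fourth is above its place at (322,200). I lower it.

{"method": "move_arm", "body": {
  "increments": [
    {"tx": 0.001, "ty": 0.001, "tz": 0.01, "turn": 0},
    {"tx": 0.001, "ty": 0.001, "tz": 0.014, "turn": 0},
    {"tx": 0.001, "ty": 0.001, "tz": 0.014, "turn": 0},
    {"tx": 0.001, "ty": 0.001, "tz": 0.014, "turn": 0}
  ]
}}

```text
time_s: 26.58
eef_pos: [0.4953, -0.0072, 0.0183]
eef_rot: [0.0, 1.0, -0.019, 0.001]
wrist_force: [-4.3, 0.5, 13.9]
opening: 0.159
```

```bash
python3 - <<'E'
from h import *
o=get_obs();print(o['eef_pos'],o['wrist_force'],o['opening'])
plan(.591,.312,.08,-1.6)
E
```

```text
[ 0.49533716 -0.00720726  0.01834249] [-4.31290238  0.46505702 13.87140803] 0.15917947966469803
from [ 0.4953 -0.0072  0.0183] yaw -2.12 -> tx 0.0838 ty -0.3225 tz -0.0617 turn -0.5 rows>=8.1
```

{"method": "move_arm", "body": {
  "increments": [
    {"tx": 0, "ty": 0, "tz": 0, "turn": 0},
    {"tx": 0, "ty": 0, "tz": 0, "turn": 0},
    {"tx": 0, "ty": 0, "tz": 0, "turn": 0},
    {"tx": 0, "ty": 0, "tz": -0.04, "turn": 0},
    {"tx": 0, "ty": 0, "tz": -0.06, "turn": 0},
    {"tx": 0, "ty": 0, "tz": -0.06, "turn": 0}
  ],
  "gripper": 0.4
}}

```text
time_s: 27.08
eef_pos: [0.4978, -0.0076, 0.0808]
eef_rot: [0.001, 1.0, -0.019, 0.004]
wrist_force: [0.2, 0.6, 1.3]
opening: 0.404
```

{"method": "move_arm", "body": {
  "increments": [
    {"tx": 0.084, "ty": -0.322, "tz": 0, "turn": 0},
    {"tx": 0.084, "ty": -0.322, "tz": 0, "turn": 0},
    {"tx": 0.084, "ty": -0.322, "tz": 0, "turn": 0},
    {"tx": 0.084, "ty": -0.322, "tz": 0, "turn": 0},
    {"tx": 0.084, "ty": -0.322, "tz": 0, "turn": 0},
    {"tx": 0.084, "ty": -0.322, "tz": 0, "turn": 0},
    {"tx": 0.084, "ty": -0.322, "tz": 0, "turn": 0},
    {"tx": 0.084, "ty": -0.322, "tz": 0, "turn": 0},
    {"tx": 0.084, "ty": -0.322, "tz": 0, "turn": 0},
    {"tx": 0.084, "ty": -0.322, "tz": 0, "turn": 0},
    {"tx": 0.084, "ty": -0.322, "tz": 0, "turn": 0},
    {"tx": 0.084, "ty": -0.322, "tz": 0, "turn": 0}
  ],
  "gripper": 1
}}

```text
time_s: 28.08
eef_pos: [0.5896, 0.3107, 0.0759]
eef_rot: [0.0, 1.0, -0.019, -0.001]
wrist_force: [0.1, -0.8, -0.3]
opening: 0.998
```

```bash
python3 - <<'E'
from h import *
s=snap('wrist','w15')
o=get_obs();print(o['eef_pos'],o['wrist_force'],o['opening'])
P=cloud(s);Z=P[...,2];m=(Z>.022)&(Z<.034)&(s['d']>.2)
n,l,st,c=cv2.connectedComponentsWithStats(m.astype(np.uint8))
for i in range(1,n):
  if st[i,4]>800: print(st[i],c[i].round(),cv2.minAreaRect((P[l==i][:,:2]*1000).astype(np.float32)))
plan(.591,.312,-.034,-1.6)
E
```

```text
[0.58985576 0.31048444 0.07626275] [ 0.1444801  -0.31969301  0.18487455] 0.9989892528627792
[  278    80    96   230 20032] [326. 191.] ((592.4270629882812, 313.84124755859375), (169.74769592285156, 63.539676666259766), 88.44793701171875)
[    0   110   101   213 14063] [ 42. 220.] ((371.1868896484375, 305.18328857421875), (64.45816802978516, 169.8473358154297), 0.03966870531439781)
from [0.5899 0.3105 0.0763] yaw -2.21 -> tx 0.0011 ty -0.0016 tz 0.1103 turn -0.6 rows>=2.6
```

View pics/w15.png

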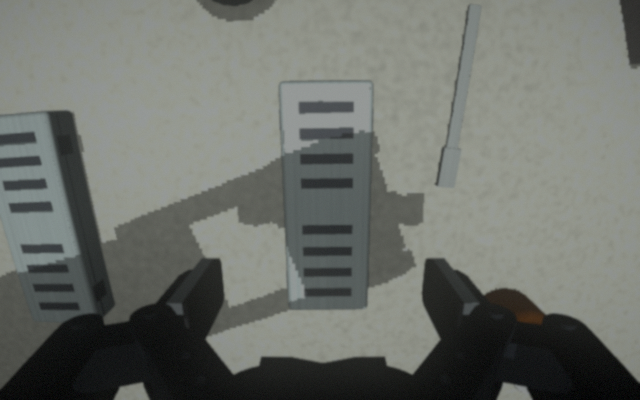

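The second cassette is at (326,191) and centred. The jar (515,305) and forceps (460,95) lie to the right, so I check how far they are from the right finger.

```bash
python3 - <<'E'
from h import *
s=load('w15')
print(atz(s,np.array([438,472,445]),np.array([185,5,150]),.004).round(3))
t=load('top0');P=cloud(t)
print(atz(t,np.array([262,278,270.]),np.array([131,131,124.]),.07).round(3))
m=np.zeros((400,640),bool);m[115:145,255:285]=1;q=P[m&(P[...,2]>.05)];print(q.mean(0),q.min(0),q.max(0))
plan(.5915,.3125,-.034,-1.6)
E
```

```text
[[0.679 0.321 0.004]
 [0.697 0.447 0.004]
 [0.683 0.347 0.004]]
[[0.724 0.217 0.07 ]
 [0.724 0.163 0.07 ]
 [0.748 0.19  0.07 ]]
[0.74109029 0.19941811 0.06890133] [0.71792795 0.17651682 0.05032865] [0.76696858 0.22371075 0.07678931]
from [0.5899 0.3105 0.0763] yaw -2.21 -> tx 0.0016 ty -0.0021 tz 0.1103 turn -0.6 rows>=2.6
```

The forceps are 30 mm and the jar about 100 mm away from the finger. I go down.

{"method": "move_arm", "body": {
  "increments": [
    {"tx": 0.002, "ty": -0.002, "tz": 0.04, "turn": -0.6},
    {"tx": 0.002, "ty": -0.002, "tz": 0.08, "turn": -0.6},
    {"tx": 0.002, "ty": -0.002, "tz": 0.11, "turn": -0.6},
    {"tx": 0.002, "ty": -0.002, "tz": 0.11, "turn": -0.6},
    {"tx": 0.002, "ty": -0.002, "tz": 0.11, "turn": -0.6}
  ]
}}

```text
time_s: 28.55
eef_pos: [0.5906, 0.3121, -0.0349]
eef_rot: [0.001, 1.0, -0.014, -0.002]
wrist_force: [0.7, 0.0, 0.8]
opening: 1.0
```

{"method": "move_arm", "body": {
  "increments": [
    {"tx": 0, "ty": 0, "tz": 0, "turn": 0},
    {"tx": 0, "ty": 0, "tz": 0, "turn": 0},
    {"tx": 0, "ty": 0, "tz": 0, "turn": 0},
    {"tx": 0, "ty": 0, "tz": 0, "turn": 0},
    {"tx": 0, "ty": 0, "tz": 0, "turn": 0},
    {"tx": 0, "ty": 0, "tz": -0.04, "turn": 0},
    {"tx": 0, "ty": 0, "tz": -0.08, "turn": 0},
    {"tx": 0, "ty": 0, "tz": -0.12, "turn": 0},
    {"tx": 0, "ty": 0, "tz": -0.12, "turn": 0},
    {"tx": 0, "ty": 0, "tz": -0.12, "turn": 0}
  ],
  "gripper": 0.4
}}

```text
time_s: 29.38
eef_pos: [0.5955, 0.315, 0.0923]
eef_rot: [-0.002, 1.0, -0.013, 0.005]
wrist_force: [-0.0, -0.2, -2.8]
opening: 0.703
```

```bash
python3 - <<'E'
from h import *
o=get_obs();print(o['eef_pos'],o['wrist_force'],o['opening'])
plan(*car(0),.06,87.9)
E
```

```text
[0.59554945 0.31496915 0.09233245] [-0.01617272 -0.16742844 -2.80497233] 0.7034100141011093
from [0.5955 0.315  0.0923] yaw -1.52 -> tx -0.0374 ty 0.3251 tz 0.0323 turn -89.4 rows>=12.5
```

{"method": "move_arm", "body": {
  "increments": [
    {"tx": -0.037, "ty": 0.325, "tz": 0.0, "turn": -89.4},
    {"tx": -0.037, "ty": 0.325, "tz": 0.0, "turn": -89.4},
    {"tx": -0.037, "ty": 0.325, "tz": 0.0, "turn": -89.4},
    {"tx": -0.037, "ty": 0.325, "tz": 0.0, "turn": -89.4},
    {"tx": -0.037, "ty": 0.325, "tz": 0.0, "turn": -89.4},
    {"tx": -0.037, "ty": 0.325, "tz": 0.0, "turn": -89.4},
    {"tx": -0.037, "ty": 0.325, "tz": 0.0, "turn": -89.4},
    {"tx": -0.037, "ty": 0.325, "tz": 0.0, "turn": -89.4},
    {"tx": -0.037, "ty": 0.325, "tz": 0.0, "turn": -89.4},
    {"tx": -0.037, "ty": 0.325, "tz": 0.0, "turn": -89.4},
    {"tx": -0.037, "ty": 0.325, "tz": 0.0, "turn": -89.4},
    {"tx": -0.037, "ty": 0.325, "tz": 0.0, "turn": -89.4},
    {"tx": -0.037, "ty": 0.325, "tz": 0.0, "turn": -89.4},
    {"tx": -0.037, "ty": 0.325, "tz": 0.0, "turn": -89.4},
    {"tx": -0.037, "ty": 0.325, "tz": 0.03, "turn": -89.4},
    {"tx": -0.037, "ty": 0.325, "tz": 0.03, "turn": -89.4},
    {"tx": -0.037, "ty": 0.325, "tz": 0.03, "turn": -89.4},
    {"tx": -0.037, "ty": 0.325, "tz": 0.03, "turn": -89.4}
  ]
}}

```text
time_s: 30.88
eef_pos: [0.5462, -0.0099, 0.0567]
eef_rot: [-0.0, 0.721, 0.693, -0.0]
wrist_force: [0.1, 0.4, -3.0]
opening: 0.705
```

```bash
python3 - <<'E'
from h import *
s=snap('wrist','w16')
o=get_obs();print(o['eef_pos'],o['wrist_force'],o['opening'])
plan(*car(0),.038,87.9)
# cassette outline centre in carrier frame, top z = eef+.033+.028
e=o['eef_pos'];P=cloud(s);zt=e[2]+.061;m=(abs(P[...,2]-zt)<.006)
n,l,st,c=cv2.connectedComponentsWithStats(m.astype(np.uint8));i=1+np.argmax(st[1:,4]);q=P[l==i];print(st[i],q.min(0),q.max(0),q.mean(0))
E
```

```text
[ 0.54694631 -0.01008738  0.05734568] [-0.17612234  0.08105751 -2.53688361] 0.704776641268175
from [ 0.5469 -0.0101  0.0573] yaw 87.8 -> tx 0.0012 ty 0.0025 tz 0.0193 turn -0.1 rows>=0.5
[  207    68   232   299 45289] [ 0.46286361 -0.05211386  0.11234663] [0.58986174 0.03581877 0.1243456 ] [ 0.51748901 -0.00743261  0.11402087]
```

View pics/w16.png

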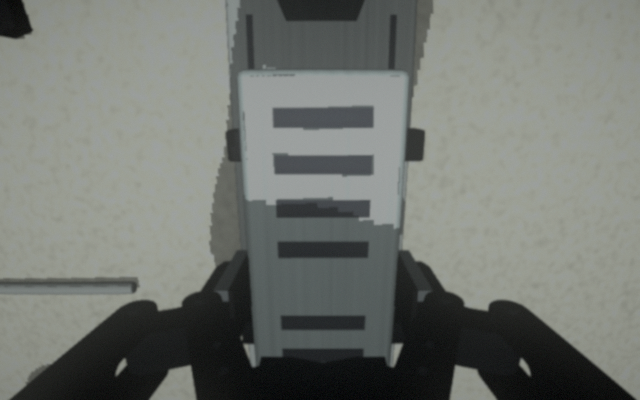

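The second cassette is centred, with its near end at x=0.463, which puts its centre at 0.548. Stick ends show on both sides at row 145. I lower it.

{"method": "move_arm", "body": {
  "increments": [
    {"tx": 0.001, "ty": 0.002, "tz": 0.012, "turn": 0},
    {"tx": 0.001, "ty": 0.002, "tz": 0.018, "turn": 0},
    {"tx": 0.001, "ty": 0.002, "tz": 0.022, "turn": 0},
    {"tx": 0.001, "ty": 0.002, "tz": 0.022, "turn": 0},
    {"tx": 0.001, "ty": 0.002, "tz": 0.022, "turn": 0}
  ]
}}

```text
time_s: 31.35
eef_pos: [0.5498, -0.0092, 0.0386]
eef_rot: [0.001, 0.72, 0.694, 0.0]
wrist_force: [-12.5, 1.5, 29.9]
opening: 0.704
```

```bash
python3 - <<'E'
from h import *
o=get_obs();print(o['eef_pos'],o['wrist_force'],o['opening'])
plan(.366,-.279,.1,86.8)
E
```

```text
[ 0.54977536 -0.0091742   0.03855919] [-12.53810373   1.50314075  29.92111703] 0.7043138025312926
from [ 0.5498 -0.0092  0.0386] yaw 87.86 -> tx -0.2765 ty -0.1736 tz -0.0614 turn 1.1 rows>=8.0
```

{"method": "move_arm", "body": {
  "increments": [
    {"tx": 0, "ty": 0, "tz": -0.003, "turn": 0},
    {"tx": 0, "ty": 0, "tz": -0.003, "turn": 0},
    {"tx": 0, "ty": 0, "tz": -0.003, "turn": 0},
    {"tx": 0, "ty": 0, "tz": -0.03, "turn": 0},
    {"tx": 0, "ty": 0, "tz": -0.06, "turn": 0},
    {"tx": 0, "ty": 0, "tz": -0.06, "turn": 0}
  ],
  "gripper": 1
}}

```text
time_s: 31.85
eef_pos: [0.5524, -0.0099, 0.0996]
eef_rot: [0.003, 0.72, 0.694, 0.002]
wrist_force: [2.2, -0.2, 0.3]
opening: 1.001
```

{"method": "move_arm", "body": {
  "increments": [
    {"tx": -0.276, "ty": -0.175, "tz": 0.03, "turn": 1},
    {"tx": -0.276, "ty": -0.175, "tz": 0.03, "turn": 1},
    {"tx": -0.276, "ty": -0.175, "tz": 0.03, "turn": 1},
    {"tx": -0.276, "ty": -0.175, "tz": 0.03, "turn": 1},
    {"tx": -0.276, "ty": -0.175, "tz": 0.03, "turn": 1},
    {"tx": -0.276, "ty": -0.175, "tz": 0.03, "turn": 1},
    {"tx": -0.276, "ty": -0.175, "tz": 0.03, "turn": 1},
    {"tx": -0.276, "ty": -0.175, "tz": 0.03, "turn": 1},
    {"tx": -0.276, "ty": -0.175, "tz": 0.03, "turn": 1},
    {"tx": -0.276, "ty": -0.175, "tz": 0.03, "turn": 1},
    {"tx": -0.276, "ty": -0.175, "tz": 0.03, "turn": 1},
    {"tx": -0.276, "ty": -0.175, "tz": 0.03, "turn": 1}
  ],
  "gripper": 0.4
}}

```text
time_s: 32.85
eef_pos: [0.3639, -0.2774, 0.0644]
eef_rot: [-0.0, 0.726, 0.688, 0.0]
wrist_force: [-0.2, 0.2, 0.7]
opening: 0.405
```

```bash
python3 - <<'E'
from h import *
s=snap('wrist','w17')
o=get_obs();print(o['eef_pos'],o['wrist_force'],o['opening'])
plan(.366,-.279,-.036,86.8)
E
```

```text
[ 0.36409899 -0.27726715  0.06449141] [-0.05247658 -0.35900212  1.46354747] 0.40173123566629315
from [ 0.3641 -0.2773  0.0645] yaw 86.98 -> tx -0.0016 ty 0.0020 tz 0.1005 turn 0.2 rows>=2.4
```

View pics/w17.png

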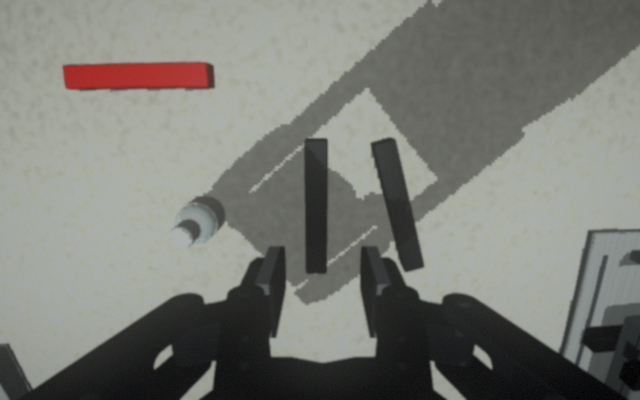

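The fifth stick at (316,205) is centred. The right neighbour and the vial at (190,225) are nearby, so I check the vial's clearance before going down.

```bash
python3 - <<'E'
from h import *
s=load('w17');P=cloud(s)
m=np.zeros((400,640),bool);m[190:250,165:228]=1;q=P[m&(P[...,2]>.015)];print(np.percentile(q,[1,99],axis=0).round(3),q.mean(0))
E
```

```text
[[ 0.352 -0.373  0.016]
 [ 0.377 -0.349  0.056]] [ 0.36269517 -0.35873005  0.03797218]
```

{"method": "move_arm", "body": {
  "increments": [
    {"tx": -0.001, "ty": 0.002, "tz": 0.04, "turn": 0},
    {"tx": -0.001, "ty": 0.002, "tz": 0.075, "turn": 0},
    {"tx": -0.001, "ty": 0.002, "tz": 0.099, "turn": 0},
    {"tx": -0.001, "ty": 0.002, "tz": 0.099, "turn": 0},
    {"tx": -0.001, "ty": 0.002, "tz": 0.099, "turn": 0}
  ],
  "gripper": 0.35
}}

```text
time_s: 33.32
eef_pos: [0.3653, -0.2777, -0.0349]
eef_rot: [-0.002, 0.725, 0.688, 0.0]
wrist_force: [-0.1, -0.8, 0.7]
opening: 0.348
```

{"method": "move_arm", "body": {
  "increments": [
    {"tx": 0, "ty": 0, "tz": 0, "turn": 0},
    {"tx": 0, "ty": 0, "tz": 0, "turn": 0},
    {"tx": 0, "ty": 0, "tz": 0, "turn": 0},
    {"tx": 0, "ty": 0, "tz": 0, "turn": 0},
    {"tx": 0, "ty": 0, "tz": 0, "turn": 0},
    {"tx": 0, "ty": 0, "tz": -0.04, "turn": 0},
    {"tx": 0, "ty": 0, "tz": -0.08, "turn": 0},
    {"tx": 0, "ty": 0, "tz": -0.12, "turn": 0},
    {"tx": 0, "ty": 0, "tz": -0.15, "turn": 0},
    {"tx": 0, "ty": 0, "tz": -0.15, "turn": 0},
    {"tx": 0, "ty": 0, "tz": -0.15, "turn": 0}
  ],
  "gripper": 0
}}

```text
time_s: 34.23
eef_pos: [0.3666, -0.2812, 0.1184]
eef_rot: [0.003, 0.726, 0.688, -0.0]
wrist_force: [-0.5, 0.8, -0.7]
opening: 0.162
```

```bash
python3 - <<'E'
from h import *
o=get_obs();print(o['eef_pos'],o['wrist_force'],o['opening'])
plan(*car(.055),.08,-2.1)
E
```

```text
[ 0.36663017 -0.28116675  0.11837924] [-0.4719909   0.84295198 -0.66320439] 0.16198066223485033
from [ 0.3666 -0.2812  0.1184] yaw 86.87 -> tx 0.2827 ty 0.2227 tz 0.0384 turn 89.0 rows>=12.4
```

{"method": "move_arm", "body": {
  "increments": [
    {"tx": 0.282, "ty": 0.223, "tz": 0.0, "turn": 89},
    {"tx": 0.282, "ty": 0.223, "tz": 0.0, "turn": 89},
    {"tx": 0.282, "ty": 0.223, "tz": 0.0, "turn": 89},
    {"tx": 0.282, "ty": 0.223, "tz": 0.0, "turn": 89},
    {"tx": 0.282, "ty": 0.223, "tz": 0.0, "turn": 89},
    {"tx": 0.282, "ty": 0.223, "tz": 0.0, "turn": 89},
    {"tx": 0.282, "ty": 0.223, "tz": 0.0, "turn": 89},
    {"tx": 0.282, "ty": 0.223, "tz": 0.0, "turn": 89},
    {"tx": 0.282, "ty": 0.223, "tz": 0.0, "turn": 89},
    {"tx": 0.282, "ty": 0.223, "tz": 0.0, "turn": 89},
    {"tx": 0.282, "ty": 0.223, "tz": 0.0, "turn": 89},
    {"tx": 0.282, "ty": 0.223, "tz": 0.0, "turn": 89},
    {"tx": 0.282, "ty": 0.223, "tz": 0.0, "turn": 89},
    {"tx": 0.282, "ty": 0.223, "tz": 0.03, "turn": 89},
    {"tx": 0.282, "ty": 0.223, "tz": 0.043, "turn": 89},
    {"tx": 0.282, "ty": 0.223, "tz": 0.043, "turn": 89},
    {"tx": 0.282, "ty": 0.223, "tz": 0.043, "turn": 89},
    {"tx": 0.282, "ty": 0.223, "tz": 0.043, "turn": 89}
  ]
}}

```text
time_s: 35.73
eef_pos: [0.6035, -0.0103, 0.0728]
eef_rot: [-0.0, 1.0, -0.018, -0.0]
wrist_force: [1.1, -0.3, -0.2]
opening: 0.171
```

```bash
python3 - <<'E'
from h import *
s=snap('wrist','w18')
o=get_obs();print(o['eef_pos'],o['wrist_force'],o['opening'])
plan(*car(.055),.060,-2.1)
E
```

```text
[ 0.60399338 -0.01037953  0.0734394 ] [0.9064898  0.06805543 0.41153698] 0.16535198297846615
from [ 0.604  -0.0104  0.0734] yaw -2.08 -> tx 0.0005 ty 0.0006 tz 0.0134 turn 0.0 rows>=0.3
```

View pics/w18.png

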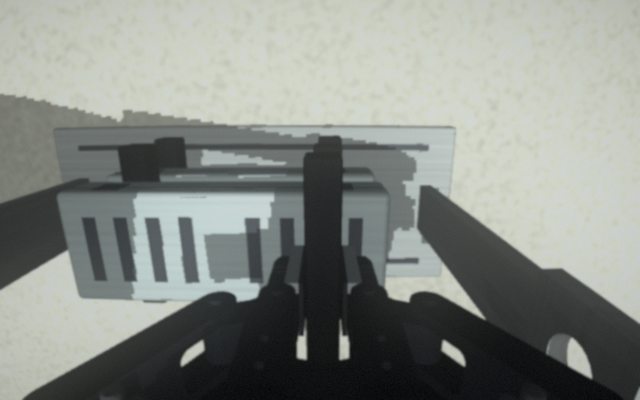

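The two-cassette stack is level and the fifth stick is square above its +x place. I lower it.

{"method": "move_arm", "body": {
  "increments": [
    {"tx": 0, "ty": 0.0, "tz": 0.008, "turn": 0},
    {"tx": 0, "ty": 0.0, "tz": 0.0125, "turn": 0},
    {"tx": 0, "ty": 0.0, "tz": 0.0125, "turn": 0},
    {"tx": 0, "ty": 0.0, "tz": 0.0125, "turn": 0}
  ]
}}

```text
time_s: 36.12
eef_pos: [0.605, -0.0106, 0.0632]
eef_rot: [0.0, 1.0, -0.018, 0.002]
wrist_force: [-5.0, -0.3, 15.5]
opening: 0.161
```

```bash
python3 - <<'E'
from h import *
o=get_obs();print(o['eef_pos'],o['wrist_force'],o['opening'])
plan(.368,-.2195,.10,102.9)
E
```

```text
[ 0.60501162 -0.01055828  0.06323217] [-5.0434711  -0.34556612 15.45444053] 0.16066410716236465
from [ 0.605  -0.0106  0.0632] yaw -2.1 -> tx -0.2292 ty 0.2175 tz -0.0368 turn -105.0 rows>=14.7
```

{"method": "move_arm", "body": {
  "increments": [
    {"tx": 0, "ty": 0, "tz": 0, "turn": 0},
    {"tx": 0, "ty": 0, "tz": 0, "turn": 0},
    {"tx": 0, "ty": 0, "tz": 0, "turn": 0},
    {"tx": 0, "ty": 0, "tz": -0.04, "turn": 0},
    {"tx": -0.229, "ty": 0.2175, "tz": -0.04, "turn": 75},
    {"tx": -0.229, "ty": 0.2175, "tz": -0.04, "turn": 75},
    {"tx": -0.229, "ty": 0.2175, "tz": -0.04, "turn": 75},
    {"tx": -0.229, "ty": 0.2175, "tz": -0.04, "turn": 75},
    {"tx": -0.229, "ty": 0.2175, "tz": -0.04, "turn": 75},
    {"tx": -0.229, "ty": 0.2175, "tz": -0.04, "turn": 75},
    {"tx": -0.229, "ty": 0.2175, "tz": -0.04, "turn": 75},
    {"tx": -0.229, "ty": 0.2175, "tz": -0.04, "turn": 75},
    {"tx": -0.229, "ty": 0.2175, "tz": -0.04, "turn": 75},
    {"tx": -0.229, "ty": 0.2175, "tz": -0.04, "turn": 75},
    {"tx": -0.229, "ty": 0.2175, "tz": -0.04, "turn": 75},
    {"tx": -0.229, "ty": 0.2175, "tz": 0.0, "turn": 75},
    {"tx": -0.229, "ty": 0.2175, "tz": 0.02, "turn": 75},
    {"tx": -0.229, "ty": 0.2175, "tz": 0.02, "turn": 75},
    {"tx": -0.229, "ty": 0.2175, "tz": 0.02, "turn": 75}
  ],
  "gripper": 0.4
}}

```text
time_s: 37.7
eef_pos: [0.3656, -0.2181, 0.0394]
eef_rot: [-0.0, 0.782, -0.623, -0.002]
wrist_force: [-0.4, -0.3, -0.4]
opening: 0.397
```

```bash
python3 - <<'E'
from h import *
s=snap('wrist','w19')
o=get_obs();print(o['eef_pos'],o['wrist_force'],o['opening'])
plan(.368,-.2195,-.036,-77.1)
E
```

```text
[ 0.36665567 -0.21908764  0.04062383] [-0.16450561  0.06750151  0.86709646] 0.4014745653819026
from [ 0.3667 -0.2191  0.0406] yaw -77.12 -> tx 0.0007 ty -0.0012 tz 0.0766 turn -0.0 rows>=1.8
```

View pics/w19.png

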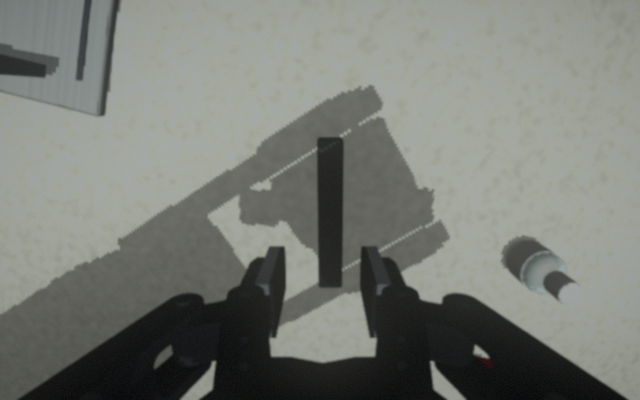

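The sixth stick at (330,212) is between the jaws and the vial is well away. I go down and grip.

{"method": "move_arm", "body": {
  "increments": [
    {"tx": 0.003, "ty": -0.001, "tz": 0.04, "turn": 0},
    {"tx": 0.003, "ty": -0.001, "tz": 0.075, "turn": 0},
    {"tx": 0.003, "ty": -0.001, "tz": 0.075, "turn": 0},
    {"tx": 0.003, "ty": -0.001, "tz": 0.075, "turn": 0}
  ]
}}

```text
time_s: 38.08
eef_pos: [0.3675, -0.2208, -0.0349]
eef_rot: [-0.0, 0.782, -0.623, -0.002]
wrist_force: [-0.2, 0.3, 0.5]
opening: 0.397
```

{"method": "move_arm", "body": {
  "increments": [
    {"tx": 0, "ty": 0, "tz": 0, "turn": 0},
    {"tx": 0, "ty": 0, "tz": 0, "turn": 0},
    {"tx": 0, "ty": 0, "tz": 0, "turn": 0},
    {"tx": 0, "ty": 0, "tz": 0, "turn": 0},
    {"tx": 0, "ty": 0, "tz": 0, "turn": 0},
    {"tx": 0, "ty": 0, "tz": -0.04, "turn": 0},
    {"tx": 0, "ty": 0, "tz": -0.08, "turn": 0},
    {"tx": 0, "ty": 0, "tz": -0.12, "turn": 0},
    {"tx": 0, "ty": 0, "tz": -0.15, "turn": 0},
    {"tx": 0, "ty": 0, "tz": -0.15, "turn": 0},
    {"tx": 0, "ty": 0, "tz": -0.15, "turn": 0}
  ],
  "gripper": 0
}}

```text
time_s: 39.0
eef_pos: [0.3701, -0.2236, 0.119]
eef_rot: [0.001, 0.782, -0.623, 0.004]
wrist_force: [-0.3, -0.2, -1.1]
opening: 0.167
```

```bash
python3 - <<'E'
from h import *
s=snap('wrist','w20');o=get_obs();print(o['eef_pos'],o['wrist_force'],o['opening'])
plan(*car(-.055),.075,-2.1)
E
```

```text
[ 0.36888797 -0.22232043  0.11692592] [-0.23948006  0.42285719 -1.3348852 ] 0.16530828674715484
from [ 0.3689 -0.2223  0.1169] yaw -77.12 -> tx -0.1819 ty -0.1705 tz 0.0419 turn -75.0 rows>=10.5
```

View pics/w20.png

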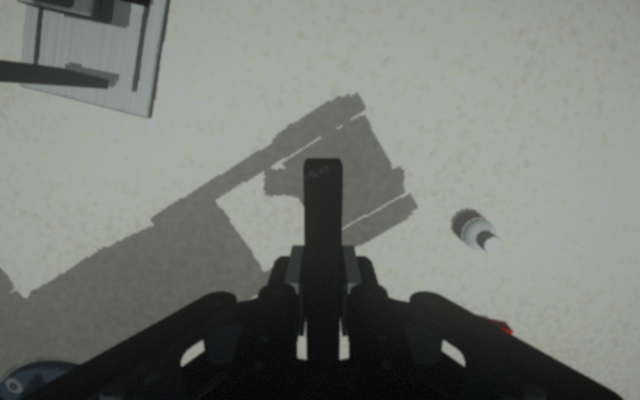

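Held at 0.165. I route around the saddle post through a waypoint at (0.53,-0.16).

{"method": "move_arm", "body": {
  "increments": [
    {"tx": -0.023, "ty": -0.169, "tz": 0.0, "turn": -75},
    {"tx": -0.023, "ty": -0.169, "tz": 0.0, "turn": -75},
    {"tx": -0.023, "ty": -0.169, "tz": 0.0, "turn": -75},
    {"tx": -0.023, "ty": -0.169, "tz": 0.0, "turn": -75},
    {"tx": -0.023, "ty": -0.169, "tz": 0.0, "turn": -75},
    {"tx": -0.023, "ty": -0.169, "tz": 0.0, "turn": -75},
    {"tx": -0.023, "ty": -0.169, "tz": 0.0, "turn": -75},
    {"tx": -0.023, "ty": -0.169, "tz": 0.0, "turn": -75},
    {"tx": -0.023, "ty": -0.169, "tz": 0.0, "turn": -75},
    {"tx": -0.023, "ty": -0.169, "tz": 0.0, "turn": -75},
    {"tx": -0.023, "ty": -0.169, "tz": 0.0, "turn": -75},
    {"tx": -0.182, "ty": -0.1705, "tz": 0.0, "turn": -75},
    {"tx": -0.182, "ty": -0.1705, "tz": 0.0, "turn": -75},
    {"tx": -0.182, "ty": -0.1705, "tz": 0.0, "turn": -75},
    {"tx": -0.182, "ty": -0.1705, "tz": 0.0, "turn": -75},
    {"tx": -0.182, "ty": -0.1705, "tz": 0.02, "turn": -75},
    {"tx": -0.182, "ty": -0.1705, "tz": 0.04, "turn": -75},
    {"tx": -0.182, "ty": -0.1705, "tz": 0.04, "turn": -75},
    {"tx": -0.182, "ty": -0.1705, "tz": 0.04, "turn": -75},
    {"tx": -0.182, "ty": -0.1705, "tz": 0.04, "turn": -75}
  ]
}}

```text
time_s: 40.72
eef_pos: [0.4938, -0.0065, 0.0753]
eef_rot: [-0.0, 1.0, -0.019, -0.0]
wrist_force: [-0.0, 0.2, 0.2]
opening: 0.162
```

```bash
python3 - <<'E'
from h import *
s=snap('wrist','w21');o=get_obs();print(o['eef_pos'],o['wrist_force'],o['opening'])
plan(*car(-.055),.060,-2.1)
E
```

```text
[ 0.4943482  -0.00680517  0.07579688] [-0.09392495 -0.59034844  0.34056745] 0.16105885397813863
from [ 0.4943 -0.0068  0.0758] yaw -2.17 -> tx 0.0002 ty 0.0002 tz 0.0158 turn -0.1 rows>=0.4
```

View pics/w21.png

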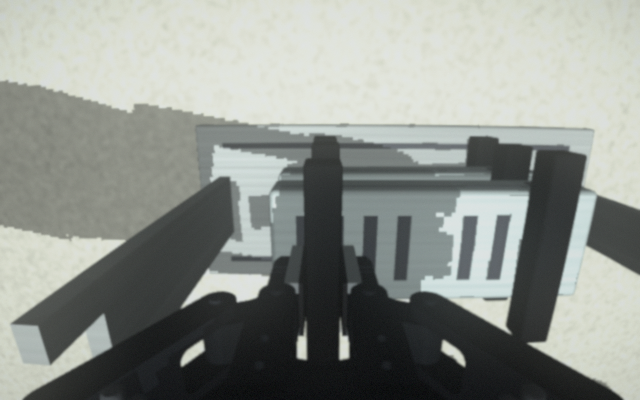

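The stack is fine and the sixth stick is in position at (322,210). I lower and release it.

{"method": "move_arm", "body": {
  "increments": [
    {"tx": 0, "ty": 0.0, "tz": 0.01, "turn": 0},
    {"tx": 0, "ty": 0.0, "tz": 0.0145, "turn": 0},
    {"tx": 0, "ty": 0.0, "tz": 0.0145, "turn": 0},
    {"tx": 0, "ty": 0.0, "tz": 0.0145, "turn": 0}
  ]
}}

```text
time_s: 41.1
eef_pos: [0.4956, -0.0072, 0.0639]
eef_rot: [0.001, 1.0, -0.019, 0.001]
wrist_force: [-8.2, 1.2, 25.9]
opening: 0.165
```

{"method": "move_arm", "body": {
  "increments": [
    {"tx": 0, "ty": 0, "tz": 0, "turn": 0},
    {"tx": 0, "ty": 0, "tz": 0, "turn": 0},
    {"tx": 0, "ty": 0, "tz": 0, "turn": 0},
    {"tx": 0, "ty": 0, "tz": -0.04, "turn": 0},
    {"tx": 0, "ty": 0, "tz": -0.06, "turn": 0},
    {"tx": 0, "ty": 0, "tz": -0.06, "turn": 0},
    {"tx": 0, "ty": 0, "tz": -0.06, "turn": 0}
  ],
  "gripper": 0.4
}}

```text
time_s: 41.68
eef_pos: [0.4948, -0.0066, 0.1214]
eef_rot: [0.0, 1.0, -0.019, 0.001]
wrist_force: [-0.1, 0.8, -1.4]
opening: 0.403
```

```bash
python3 - <<'E'
from h import *
o=get_obs();print(o['eef_pos'],o['wrist_force'],o['opening'])
plan(.44,.30,.12,0);plan(.3715,.304,.06,0)
E
```

```text
[ 0.49475631 -0.00659656  0.12143824] [-0.07722767  0.78200279 -1.39254398] 0.40347465244722003
from [ 0.4948 -0.0066  0.1214] yaw -2.14 -> tx -0.0662 ty -0.3043 tz 0.0014 turn -2.1 rows>=7.5
from [ 0.4948 -0.0066  0.1214] yaw -2.14 -> tx -0.1348 ty -0.3058 tz 0.0614 turn -2.1 rows>=8.1
```

{"method": "move_arm", "body": {
  "increments": [
    {"tx": -0.006, "ty": -0.157, "tz": 0, "turn": 0},
    {"tx": -0.006, "ty": -0.157, "tz": 0, "turn": 0},
    {"tx": -0.006, "ty": -0.157, "tz": 0, "turn": 0},
    {"tx": -0.006, "ty": -0.157, "tz": 0, "turn": 0},
    {"tx": -0.135, "ty": -0.306, "tz": 0.055, "turn": -2},
    {"tx": -0.135, "ty": -0.306, "tz": 0.055, "turn": -2},
    {"tx": -0.135, "ty": -0.306, "tz": 0.055, "turn": -2},
    {"tx": -0.135, "ty": -0.306, "tz": 0.055, "turn": -2},
    {"tx": -0.135, "ty": -0.306, "tz": 0.055, "turn": -2},
    {"tx": -0.135, "ty": -0.306, "tz": 0.055, "turn": -2},
    {"tx": -0.135, "ty": -0.306, "tz": 0.055, "turn": -2},
    {"tx": -0.135, "ty": -0.306, "tz": 0.055, "turn": -2}
  ],
  "gripper": 1
}}

```text
time_s: 42.68
eef_pos: [0.3697, 0.3041, 0.0646]
eef_rot: [0.001, 1.0, -0.001, -0.001]
wrist_force: [-0.1, 0.8, 0.7]
opening: 1.0
```

```bash
python3 - <<'E'
from h import *
s=snap('wrist','w22')
o=get_obs();print(o['eef_pos'],o['wrist_force'],o['opening'])
P=cloud(s);Z=P[...,2];m=(Z>.022)&(Z<.034)&(s['d']>.2)
n,l,st,c=cv2.connectedComponentsWithStats(m.astype(np.uint8))
for i in range(1,n):
  if st[i,4]>800: print(st[i],c[i].round(),cv2.minAreaRect((P[l==i][:,:2]*1000).astype(np.float32)))
plan(.371,.3045,-.034,0)
E
```

```text
[0.37055502 0.30389854 0.06510563] [-0.44948057 -0.288436   -0.49512667] 0.9994006222834815
[    0    44   194   131 17722] [ 95. 109.] ((217.42642211914062, 376.23370361328125), (63.73074722290039, 131.38250732421875), 76.39545440673828)
[  274    83   100   238 21692] [324. 198.] ((370.4045104980469, 305.0633239746094), (169.17176818847656, 63.46574783325195), 89.97994995117188)
from [0.3706 0.3039 0.0651] yaw -0.16 -> tx 0.0004 ty -0.0006 tz 0.0991 turn -0.2 rows>=2.4
```

View pics/w22.png

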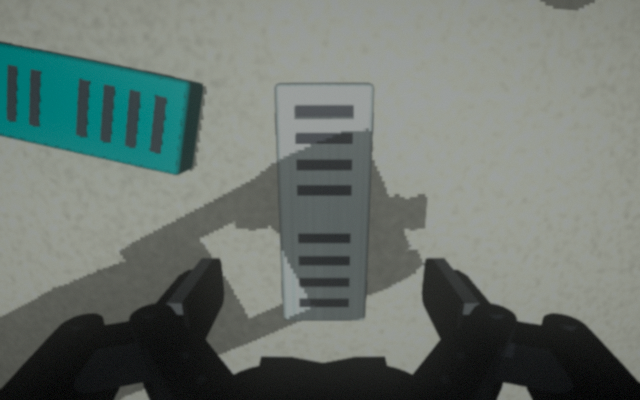

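The third cassette, the last grey one, is at (324,198) and centred. The turquoise one is clear at the upper left. I grip it.

{"method": "move_arm", "body": {
  "increments": [
    {"tx": 0, "ty": -0.001, "tz": 0.04, "turn": 0},
    {"tx": 0, "ty": -0.001, "tz": 0.08, "turn": 0},
    {"tx": 0, "ty": -0.001, "tz": 0.098, "turn": 0},
    {"tx": 0, "ty": -0.001, "tz": 0.098, "turn": 0},
    {"tx": 0, "ty": -0.001, "tz": 0.098, "turn": 0}
  ]
}}

```text
time_s: 43.15
eef_pos: [0.3706, 0.3043, -0.0328]
eef_rot: [0.001, 1.0, -0.002, -0.001]
wrist_force: [-0.4, 0.9, -0.0]
opening: 1.001
```

{"method": "move_arm", "body": {
  "increments": [
    {"tx": 0, "ty": 0, "tz": 0, "turn": 0},
    {"tx": 0, "ty": 0, "tz": 0, "turn": 0},
    {"tx": 0, "ty": 0, "tz": 0, "turn": 0},
    {"tx": 0, "ty": 0, "tz": 0, "turn": 0},
    {"tx": 0, "ty": 0, "tz": 0, "turn": 0},
    {"tx": 0, "ty": 0, "tz": -0.04, "turn": 0},
    {"tx": 0, "ty": 0, "tz": -0.08, "turn": 0},
    {"tx": 0, "ty": 0, "tz": -0.12, "turn": 0},
    {"tx": 0, "ty": 0, "tz": -0.155, "turn": 0},
    {"tx": 0, "ty": 0, "tz": -0.155, "turn": 0},
    {"tx": 0, "ty": 0, "tz": -0.155, "turn": 0}
  ],
  "gripper": 0.4
}}

```text
time_s: 44.07
eef_pos: [0.3724, 0.3065, 0.126]
eef_rot: [-0.002, 1.0, -0.001, 0.003]
wrist_force: [0.4, -0.9, -4.5]
opening: 0.707
```

```bash
python3 - <<'E'
from h import *
o=get_obs();print(o['eef_pos'],o['wrist_force'],o['opening'])
plan(.55,.16,.12,87.9);plan(*car(0),.12,87.9);
E
```

```text
[0.37244673 0.3065326  0.12602135] [ 0.36688539 -0.88850606 -4.49977864] 0.7065326680608081
from [0.3724 0.3065 0.126 ] yaw -0.12 -> tx 0.1779 ty 0.1461 tz 0.0060 turn -88.0 rows>=12.3
from [0.3724 0.3065 0.126 ] yaw -0.12 -> tx 0.1777 ty 0.3151 tz 0.0060 turn -88.0 rows>=12.3
```

{"method": "move_arm", "body": {
  "increments": [
    {"tx": 0.177, "ty": 0.146, "tz": 0.0, "turn": -88},
    {"tx": 0.177, "ty": 0.146, "tz": 0.0, "turn": -88},
    {"tx": 0.177, "ty": 0.146, "tz": 0.0, "turn": -88},
    {"tx": 0.177, "ty": 0.146, "tz": 0.0, "turn": -88},
    {"tx": 0.177, "ty": 0.146, "tz": 0.0, "turn": -88},
    {"tx": 0.177, "ty": 0.146, "tz": 0.0, "turn": -88},
    {"tx": 0.177, "ty": 0.146, "tz": 0.0, "turn": -88},
    {"tx": 0.177, "ty": 0.146, "tz": 0.0, "turn": -88},
    {"tx": 0.177, "ty": 0.146, "tz": 0.0, "turn": -88},
    {"tx": 0.177, "ty": 0.146, "tz": 0.0, "turn": -88},
    {"tx": 0.177, "ty": 0.146, "tz": 0.0, "turn": -88},
    {"tx": 0.177, "ty": 0.146, "tz": 0.0, "turn": -88},
    {"tx": 0.177, "ty": 0.315, "tz": 0.0, "turn": -88},
    {"tx": 0.177, "ty": 0.315, "tz": 0.0, "turn": -88},
    {"tx": 0.177, "ty": 0.315, "tz": 0.0, "turn": -88},
    {"tx": 0.177, "ty": 0.315, "tz": 0.0, "turn": -88},
    {"tx": 0.177, "ty": 0.315, "tz": 0.0, "turn": -88},
    {"tx": 0.177, "ty": 0.315, "tz": 0.02, "turn": -88},
    {"tx": 0.177, "ty": 0.315, "tz": 0.02, "turn": -88},
    {"tx": 0.177, "ty": 0.315, "tz": 0.02, "turn": -88}
  ]
}}

```text
time_s: 45.73
eef_pos: [0.5439, -0.0093, 0.1001]
eef_rot: [-0.003, 0.72, 0.694, -0.002]
wrist_force: [0.2, 0.2, -4.3]
opening: 0.705
```

```bash
python3 - <<'E'
from h import *
s=snap('wrist','w23')
o=get_obs();print(o['eef_pos'],o['wrist_force'],o['opening'])
plan(*car(0),.082,87.9)
e=o['eef_pos'];P=cloud(s);zt=e[2]+.061;m=(abs(P[...,2]-zt)<.006)
n,l,st,c=cv2.connectedComponentsWithStats(m.astype(np.uint8));i=1+np.argmax(st[1:,4]);q=P[l==i];print(st[i],q.min(0),q.max(0),q.mean(0))
E
```

```text
[ 0.54511037 -0.00916533  0.10128677] [ 0.25479036  0.70595893 -3.68140436] 0.7070151818419053
from [ 0.5451 -0.0092  0.1013] yaw 87.89 -> tx 0.0003 ty 0.0044 tz 0.0193 turn -0.0 rows>=0.5
[  207    69   231   298 45835] [ 0.4609942  -0.05175488  0.1562869 ] [0.58792192 0.03635517 0.16828602] [ 0.51508974 -0.00685032  0.15817886]
```

View pics/w23.png

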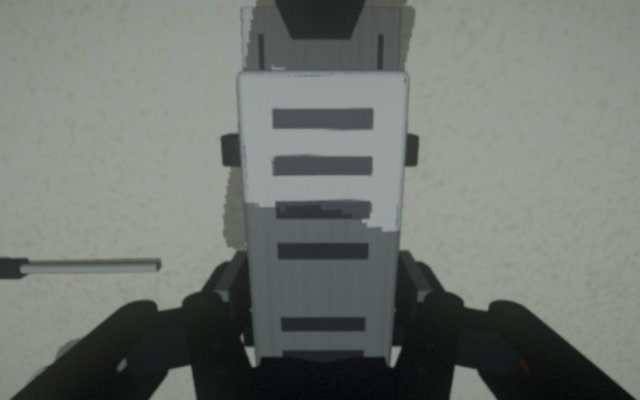

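The third cassette is in position. I lower it gently.

{"method": "move_arm", "body": {
  "increments": [
    {"tx": 0, "ty": 0.003, "tz": 0.012, "turn": 0},
    {"tx": 0, "ty": 0.003, "tz": 0.018, "turn": 0},
    {"tx": 0, "ty": 0.003, "tz": 0.0205, "turn": 0},
    {"tx": 0, "ty": 0.003, "tz": 0.0205, "turn": 0},
    {"tx": 0, "ty": 0.003, "tz": 0.0205, "turn": 0}
  ]
}}

```text
time_s: 46.2
eef_pos: [0.5496, -0.0094, 0.0821]
eef_rot: [-0.0, 0.72, 0.694, 0.0]
wrist_force: [-0.1, 1.1, -2.6]
opening: 0.706
```

```bash
python3 - <<'E'
from h import *
o=get_obs();print(o['eef_pos'],o['wrist_force'],o['opening'])
E
```

```text
[ 0.54955867 -0.00942811  0.08210483] [-0.14481518  1.09940718 -2.58391679] 0.7059461540398256
```

{"method": "move_arm", "body": {
  "increments": [
    {"tx": 0, "ty": 0, "tz": 0.001, "turn": 0},
    {"tx": 0, "ty": 0, "tz": 0.0025, "turn": 0},
    {"tx": 0, "ty": 0, "tz": 0.0025, "turn": 0}
  ]
}}

```text
time_s: 46.45
eef_pos: [0.5497, -0.0094, 0.082]
eef_rot: [-0.0, 0.72, 0.694, 0.0]
wrist_force: [-9.1, 2.8, 16.4]
opening: 0.706
```

{"method": "move_arm", "body": {
  "increments": [
    {"tx": 0, "ty": 0, "tz": 0, "turn": 0},
    {"tx": 0, "ty": 0, "tz": 0, "turn": 0},
    {"tx": 0, "ty": 0, "tz": 0, "turn": 0},
    {"tx": 0, "ty": 0, "tz": -0.03, "turn": 0},
    {"tx": 0, "ty": 0, "tz": -0.07, "turn": 0},
    {"tx": 0, "ty": 0, "tz": -0.11, "turn": 0},
    {"tx": 0, "ty": 0, "tz": -0.15, "turn": 0},
    {"tx": 0, "ty": 0, "tz": -0.18, "turn": 0},
    {"tx": 0, "ty": 0, "tz": -0.18, "turn": 0},
    {"tx": 0, "ty": 0, "tz": -0.18, "turn": 0},
    {"tx": 0, "ty": 0, "tz": -0.18, "turn": 0}
  ],
  "gripper": 1
}}

```text
time_s: 47.37
eef_pos: [0.5493, -0.01, 0.2589]
eef_rot: [-0.0, 0.72, 0.694, -0.0]
wrist_force: [-0.5, 0.8, -0.5]
opening: 0.998
```

```bash
python3 - <<'E'
from h import *
o=get_obs();print(o['eef_pos'],o['wrist_force'],o['opening'])
snap('wrist','w24');snap('top','t2');snap('scene','s2')
E
```

```text
[ 0.5493269  -0.01000216  0.25893248] [-0.53809961  0.78983584 -0.51459208] 0.998117989988877
```

View pics/w24.png

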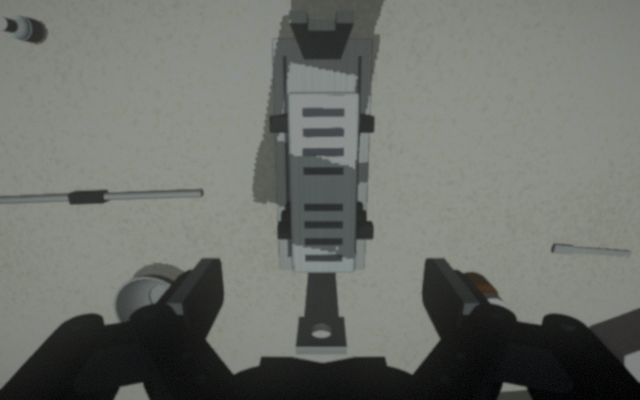

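View pics/s2.png

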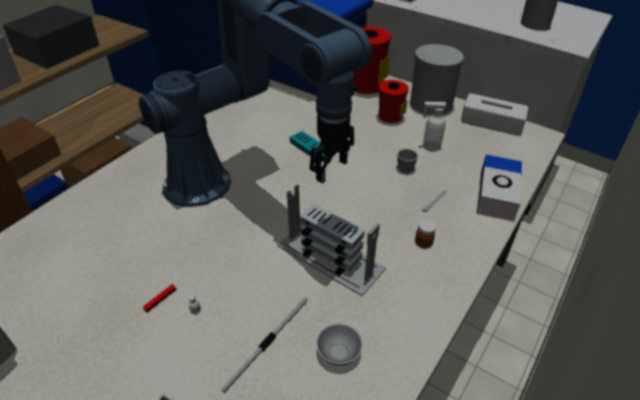

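View pics/t2.png

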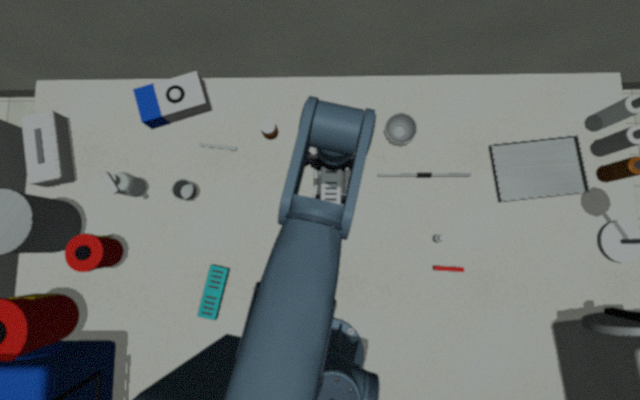

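The stack is complete. The rod has been knocked, and its sleeve is now at (424,175) in the top view. I re-measure the rod, the eye and the saddle.

```bash
python3 - <<'E'
from h import *
s=load('w24');P=cloud(s);im=s['im']
cv2.imwrite('pics/c7.png',cv2.resize(im[300:360,280:360,::-1],None,fx=8,fy=8,interpolation=cv2.INTER_CUBIC))
cv2.imwrite('pics/c8.png',cv2.resize(im[5:75,270:380,::-1],None,fx=7,fy=7,interpolation=cv2.INTER_CUBIC))
cv2.imwrite('pics/c9.png',cv2.resize(im[175:220,0:220,::-1],None,fx=3.6,fy=3.6,interpolation=cv2.INTER_CUBIC))
Z=P[...,2]
m=(abs(Z-.140)<.008);m[:80]=0;m[275:]=0;q=P[m];r=cv2.minAreaRect((q[:,:2]*1000).astype(np.float32));print('top cas',r,np.median(q[:,2]))
for nm,a,b,u0,u1 in [('saddle',0,75,270,380),('eye',275,352,290,352)]:
    m=(Z>.182)&(Z<.206);mm=np.zeros_like(m);mm[a:b,u0:u1]=1;m&=mm;q=P[m]
    print(nm,len(q),q.mean(0).round(4),np.percentile(q,[2,98],axis=0).round(4).tolist())
# rod
t=load('t2')
for fn,reg in [('w24',(175,215,0,210)),('t2',(165,185,370,475))]:
    s=load(fn);P=cloud(s);Z=P[...,2];mm=np.zeros(Z.shape,bool);mm[reg[0]:reg[1],reg[2]:reg[3]]=1
    m=mm&(Z>.004)&(Z<.022);v,u=np.where(m);q=atz(s,u,v,.012)[:,:2]
    w=np.polyfit(q[:,1],q[:,0],1);print(fn,'rod ang',np.degrees(np.arctan2(1,w[0])),'y range',q[:,1].min(),q[:,1].max(),'x at mid',np.polyval(w,(q[:,1].min()+q[:,1].max())/2),len(q))
    h=cv2.cvtColor(s['im'],cv2.COLOR_RGB2GRAY)
    m=mm&(h<55);v,u=np.where(m);q=atz(s,u,v,.014)[:,:2];print('  sleeve',q.mean(0).round(4),np.percentile(q,[2,98],axis=0).round(4).tolist(),u.mean(),v.mean(),len(u))
E
```

```text
top cas ((552.4215087890625, -8.25045394897461), (63.45732879638672, 168.64019775390625), 87.95458221435547) 0.1398451805847463
saddle 536 [ 0.4209 -0.005   0.1902] [[0.4162, -0.0263, 0.184], [0.4251, 0.0167, 0.1924]]
eye 857 [ 0.6764 -0.0147  0.1935] [[0.6743, -0.0361, 0.1827], [0.6809, 0.0067, 0.1997]]
w24 rod ang 89.71759050492062 y range -0.46580664248206605 -0.16756196776361545 x at mid 0.5813677912209817 1727
  sleeve [ 0.5807 -0.328 ] [[0.5738, -0.3519], [0.5875, -0.3041]] 86.25872093023256 196.79941860465115 344
t2 rod ang 89.42326830081471 y range -0.5003753308115598 -0.15061331863466393 x at mid 0.5819355938790319 358
  sleeve [ 0.5806 -0.3297] [[0.5769, -0.3507], [0.5842, -0.3098]] 423.8421052631579 174.97368421052633 38
```

View pics/c7.png

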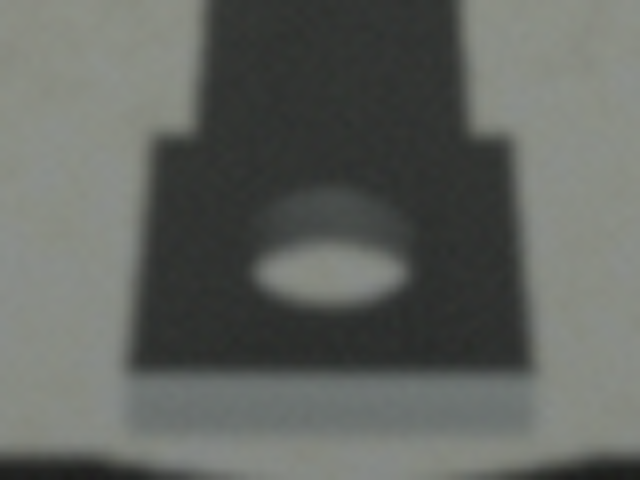

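View pics/c8.png

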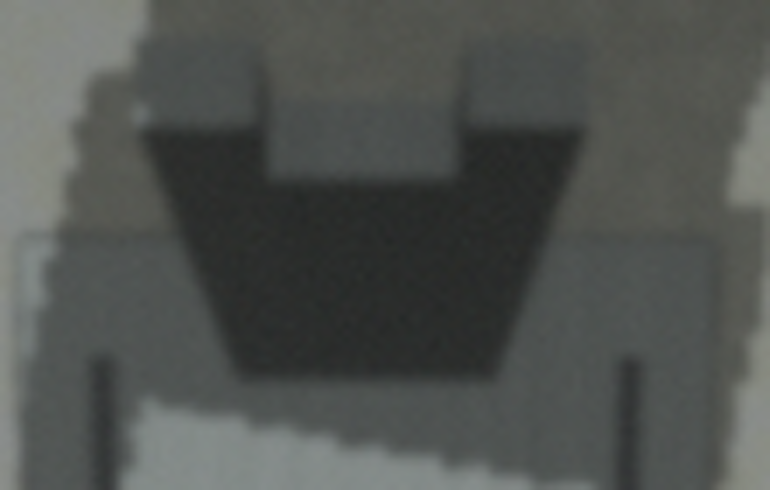

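View pics/c9.png

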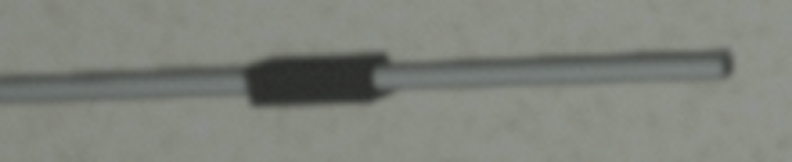

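```bash
python3 - <<'E'
from h import *
s=load('w24')
print('eye',atz(s,np.array([321.4]),np.array([331.]),.177)); print('saddle floor',atz(s,np.array([322.,308.2,335.7]),np.array([31.,31,31]),.167))
print('saddle tops',atz(s,np.array([270+145/7,270+585/7]),np.array([5+128/7]*2),.191))
print('eye top corners',atz(s,np.array([280+130/8,280+535/8]),np.array([300+372/8]*2),.199))
# rod end near & sleeve edges; line
print('rod end',atz(s,np.array([728/3.6]),np.array([175+62/3.6]),.008))
print('sleeve ends',atz(s,np.array([247/3.6,384/3.6]),np.array([175+84/3.6,175+77/3.6]),.012))
print('rod pts',atz(s,np.array([10/3.6,700/3.6]),np.array([175+88/3.6,175+66/3.6]),.010))
E
```

```text
eye [[ 0.67622108 -0.01419631  0.177     ]]
saddle floor [[ 0.4245932  -0.00434959  0.167     ]
 [ 0.42420288 -0.01460975  0.167     ]
 [ 0.42495198  0.00583716  0.167     ]]
saddle tops [[ 0.42366709 -0.02545684  0.191     ]
 [ 0.42522185  0.01702741  0.191     ]]
eye top corners [[ 0.67486687 -0.03556006  0.199     ]
 [ 0.67644427  0.00761694  0.199     ]]
rod end [[ 0.58203439 -0.16899031  0.008     ]]
sleeve ends [[ 0.58224941 -0.35600038  0.012     ]
 [ 0.58168985 -0.29986049  0.012     ]]
rod pts [[ 0.58032228 -0.4616657   0.01      ]
 [ 0.58266573 -0.1788856   0.01      ]]
```

Carrier from eye and saddle: centre (0.550,-0.009), yaw -2.2°, matching the earlier value. The rod's middle is at (0.5815,-0.329) and its axis is at 89.5°. I go to the rod.

```bash
sed -i 's/^C=.*/C=np.array([.5501,-.0092]);YC=np.radians(-2.2)/' h.py; python3 - <<'E'
from h import *
plan(.5815,-.329,.05,-.5)
E
```

```text
from [ 0.5487 -0.0098  0.2577] yaw 87.87 -> tx -0.3177 ty 0.0447 tz 0.2077 turn 88.4 rows>=12.3
```

{"method": "move_arm", "body": {
  "increments": [
    {"tx": -0.318, "ty": 0.045, "tz": 0.0, "turn": 88.4},
    {"tx": -0.318, "ty": 0.045, "tz": 0.0, "turn": 88.4},
    {"tx": -0.318, "ty": 0.045, "tz": 0.0, "turn": 88.4},
    {"tx": -0.318, "ty": 0.045, "tz": 0.0, "turn": 88.4},
    {"tx": -0.318, "ty": 0.045, "tz": 0.0, "turn": 88.4},
    {"tx": -0.318, "ty": 0.045, "tz": 0.0, "turn": 88.4},
    {"tx": -0.318, "ty": 0.045, "tz": 0.0, "turn": 88.4},
    {"tx": -0.318, "ty": 0.045, "tz": 0.0, "turn": 88.4},
    {"tx": -0.318, "ty": 0.045, "tz": 0.0, "turn": 88.4},
    {"tx": -0.318, "ty": 0.045, "tz": 0.0, "turn": 88.4},
    {"tx": -0.318, "ty": 0.045, "tz": 0.0, "turn": 88.4},
    {"tx": -0.318, "ty": 0.045, "tz": 0.0, "turn": 88.4},
    {"tx": -0.318, "ty": 0.045, "tz": 0.0, "turn": 88.4},
    {"tx": -0.318, "ty": 0.045, "tz": 0.06, "turn": 88.4},
    {"tx": -0.318, "ty": 0.045, "tz": 0.12, "turn": 88.4},
    {"tx": -0.318, "ty": 0.045, "tz": 0.18, "turn": 88.4},
    {"tx": -0.318, "ty": 0.045, "tz": 0.2, "turn": 88.4},
    {"tx": -0.318, "ty": 0.045, "tz": 0.2, "turn": 88.4},
    {"tx": -0.318, "ty": 0.045, "tz": 0.2, "turn": 88.4}
  ],
  "gripper": 0.4
}}

```text
time_s: 49.1
eef_pos: [0.5766, -0.3246, 0.049]
eef_rot: [-0.006, 1.0, -0.005, -0.007]
wrist_force: [-1.7, 0.8, -1.6]
opening: 0.399
```

```bash
python3 - <<'E'
from h import *
s=snap('wrist','w25')
o=get_obs();print(o['eef_pos'],o['wrist_force'],o['opening'])
plan(.5815,-.329,-.036,-.5)
E
```

```text
[ 0.57888987 -0.32636801  0.05359809] [-0.34313498  0.44591188  0.58305038] 0.399123268755238
from [ 0.5789 -0.3264  0.0536] yaw -0.54 -> tx 0.0026 ty 0.0026 tz 0.0896 turn -0.0 rows>=2.2
```

View pics/w25.png

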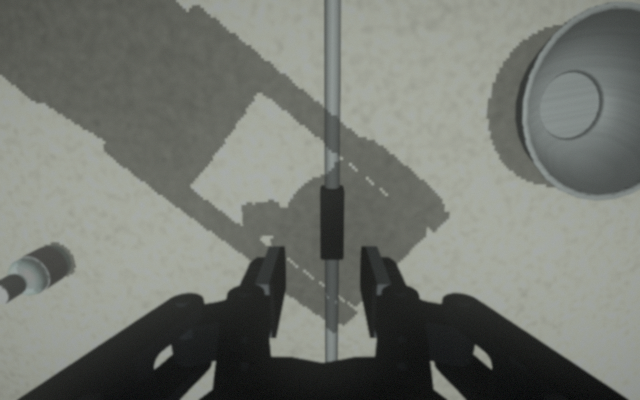

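The sleeve is at (332,222), between the jaws, and the bowl is clear on the right. I compute the sleeve position from this closer picture and go down.

```bash
python3 - <<'E'
from h import *
s=load('w25')
p=atz(s,np.array([321,343,321,343.]),np.array([187,187,258,258.]),.016);print(p.round(4),p.mean(0))
r=atz(s,np.array([332.,333]),np.array([10.,180]),.012);print(r, np.degrees(np.arctan2(*(r[0]-r[1])[1::-1])))
e=get_obs();print(e['eef_pos'])
plan(.5815,-.329,-.036,-.5)
E
```

```text
[[ 0.5754 -0.3035  0.016 ]
 [ 0.5896 -0.3036  0.016 ]
 [ 0.5749 -0.3536  0.016 ]
 [ 0.59   -0.3536  0.016 ]] [ 0.58247553 -0.32855518  0.016     ]
[[ 0.5828296  -0.19706377  0.012     ]
 [ 0.58322108 -0.2997136   0.012     ]] 90.21851164260325
[ 0.57888987 -0.32636801  0.05359809]
from [ 0.5789 -0.3264  0.0536] yaw -0.54 -> tx 0.0026 ty 0.0026 tz 0.0896 turn -0.0 rows>=2.2
```

{"method": "move_arm", "body": {
  "increments": [
    {"tx": 0.003, "ty": 0.002, "tz": 0.04, "turn": 0},
    {"tx": 0.003, "ty": 0.002, "tz": 0.08, "turn": 0},
    {"tx": 0.003, "ty": 0.002, "tz": 0.087, "turn": 0},
    {"tx": 0.003, "ty": 0.002, "tz": 0.087, "turn": 0},
    {"tx": 0.003, "ty": 0.002, "tz": 0.087, "turn": 0}
  ]
}}

```text
time_s: 49.57
eef_pos: [0.587, -0.3325, -0.0248]
eef_rot: [0.001, 1.0, -0.005, 0.001]
wrist_force: [0.6, -0.8, 0.1]
opening: 0.4
```

{"method": "move_arm", "body": {
  "increments": [
    {"tx": 0, "ty": 0, "tz": 0, "turn": 0},
    {"tx": 0, "ty": 0, "tz": 0, "turn": 0},
    {"tx": 0, "ty": 0, "tz": 0, "turn": 0},
    {"tx": 0, "ty": 0, "tz": 0, "turn": 0},
    {"tx": 0, "ty": 0, "tz": 0, "turn": 0},
    {"tx": 0, "ty": 0, "tz": 0, "turn": 0}
  ],
  "gripper": 0
}}

```text
time_s: 50.07
eef_pos: [0.5886, -0.3338, -0.0192]
eef_rot: [0.002, 1.0, -0.005, 0.003]
wrist_force: [-7.1, 6.0, 26.5]
opening: -0.003
```

```bash
python3 - <<'E'
from h import *
o=get_obs();print(o['eef_pos'],o['wrist_force'],o['opening'])
E
```

```text
[ 0.58859539 -0.33380168 -0.0192409 ] [-7.09918979  5.98466449 26.51833085] -0.002588528687097342
```

The gripper closed to 0 with 26 N upward: it missed the sleeve and is now pressing on something. I look.

```bash
python3 - <<'E'
from h import *
o=get_obs();print(o['q'])
s=snap('wrist','w26');o=get_obs();print(o['eef_pos'],o['wrist_force'],o['opening'])
E
```

```text
[-6.90751029e-01  6.30577821e-01  1.45585724e+00 -2.57188656e-04
  1.04810422e+00 -6.81597191e-01]
[ 0.58890648 -0.33381774 -0.01914571] [-6.31981539  5.87046431 26.30239007] -0.005423551664233669
```

View pics/w26.png

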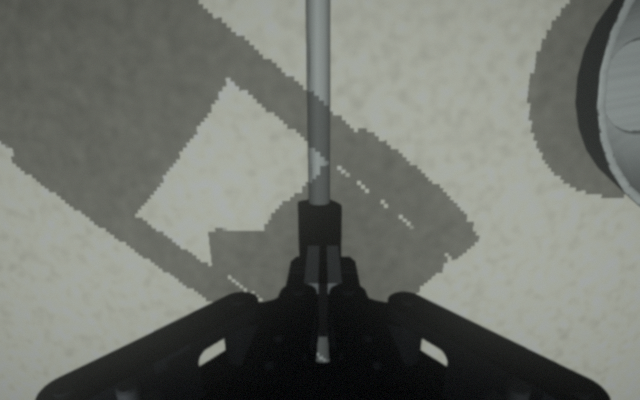

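The fingers closed just on top of the sleeve because the descent stopped about 10 mm short. I raise, open and re-measure.

{"method": "move_arm", "body": {
  "increments": [
    {"tx": 0, "ty": 0, "tz": -0.04, "turn": 0},
    {"tx": 0, "ty": 0, "tz": -0.05, "turn": 0},
    {"tx": 0, "ty": 0, "tz": -0.05, "turn": 0},
    {"tx": 0, "ty": 0, "tz": -0.05, "turn": 0}
  ]
}}

```text
time_s: 50.45
eef_pos: [0.5874, -0.3328, 0.026]
eef_rot: [0.002, 1.0, -0.005, 0.002]
wrist_force: [-0.0, 0.3, 0.3]
opening: 0.006
```

{"method": "move_arm", "body": {
  "increments": [
    {"tx": 0, "ty": 0, "tz": 0, "turn": 0},
    {"tx": 0, "ty": 0, "tz": 0, "turn": 0},
    {"tx": 0, "ty": 0, "tz": 0, "turn": 0},
    {"tx": 0, "ty": 0, "tz": 0, "turn": 0},
    {"tx": 0, "ty": 0, "tz": 0, "turn": 0}
  ],
  "gripper": 0.4
}}

```text
time_s: 50.87
eef_pos: [0.5853, -0.3312, 0.0218]
eef_rot: [-0.0, 1.0, -0.005, -0.001]
wrist_force: [-0.3, 0.2, -0.2]
opening: 0.401
```

```bash
python3 - <<'E'
from h import *
o=get_obs()
s=snap('wrist','w27');print(o['eef_pos'],o['wrist_force'],o['opening'])
P=cloud(s);g=cv2.cvtColor(s['im'],cv2.COLOR_RGB2GRAY);Z=P[...,2]
m=(Z>.012)&(Z<.02)&(s['d']>.15);n,l,st,c=cv2.connectedComponentsWithStats(m.astype(np.uint8))
for i in range(1,n):
  if st[i,4]>150: print(st[i],cv2.minAreaRect((P[l==i][:,:2]*1000).astype(np.float32)))
E
```

```text
[ 0.58527989 -0.33115734  0.02176751] [-0.31430085  0.2367083  -0.16590211] 0.40088291012936716
[ 302    0   28  362 4388] ((581.3958129882812, -316.88568115234375), (220.9600372314453, 15.915982246398926), 88.64671325683594)
[ 548   15   92   61 1707] ((736.1287841796875, -225.3193359375), (57.337677001953125, 28.1107120513916), 6.277108192443848)
[ 545   97   95   68 1815] ((742.55517578125, -274.67718505859375), (62.420623779296875, 31.823488235473633), 13.22541332244873)
[  0 256  21  40 373] ((377.4169921875, -361.68951416015625), (10.292403221130371, 26.349468231201172), 8.5186185836792)
```

View pics/w27.png

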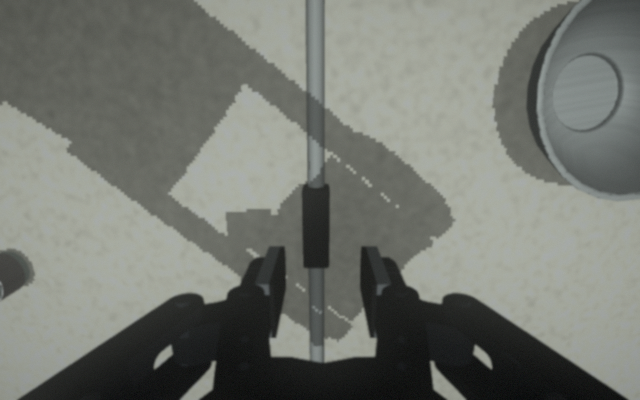

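```bash
python3 - <<'E'
from h import *
s=load('w27')
p=atz(s,np.array([302.5,329,302.5,328.]),np.array([185,185,267,267.]),.016);print(p.round(4),p.mean(0))
r=atz(s,np.array([315.8,316.5]),np.array([10.,175]),.013);print(r.round(4), np.degrees(np.arctan2(*(r[0]-r[1])[1::-1])))
plan(p[:,0].mean(),p[:,1].mean(),-.036,0)
E
```

```text
[[ 0.5742 -0.3027  0.016 ]
 [ 0.5892 -0.3029  0.016 ]
 [ 0.5729 -0.3538  0.016 ]
 [ 0.5885 -0.3539  0.016 ]] [ 0.58121908 -0.32833415  0.016     ]
[[ 0.5829 -0.2114  0.013 ]
 [ 0.5822 -0.2976  0.013 ]] 89.51534738119194
from [ 0.5854 -0.3312  0.0219] yaw -0.53 -> tx -0.0042 ty -0.0029 tz 0.0579 turn -0.5 rows>=1.4
```

The sleeve centre is (0.5812,-0.3283), 51×15 mm, and the axis is at 89.5°. I go down and check the depth before closing.

{"method": "move_arm", "body": {
  "increments": [
    {"tx": -0.004, "ty": -0.003, "tz": 0.03, "turn": 0},
    {"tx": -0.004, "ty": -0.003, "tz": 0.055, "turn": 0},
    {"tx": -0.004, "ty": -0.003, "tz": 0.057, "turn": 0},
    {"tx": -0.004, "ty": -0.003, "tz": 0.057, "turn": 0},
    {"tx": -0.004, "ty": -0.003, "tz": 0.057, "turn": 0}
  ]
}}

```text
time_s: 51.33
eef_pos: [0.5823, -0.3288, -0.0335]
eef_rot: [0.0, 1.0, -0.005, 0.0]
wrist_force: [0.2, -1.2, 0.8]
opening: 0.402
```

```bash
python3 - <<'E'
from h import *
plan(.5812,-.3283,-.036,-.5);print(get_obs()['wrist_force'])
E
```

```text
from [ 0.5823 -0.3288 -0.0335] yaw -0.53 -> tx -0.0011 ty -0.0005 tz 0.0025 turn -0.0 rows>=0.1
[ 0.18036176 -1.16759832  0.75824435]
```

{"method": "move_arm", "body": {
  "increments": [
    {"tx": -0.001, "ty": 0, "tz": 0.0025, "turn": 0},
    {"tx": -0.001, "ty": 0, "tz": 0.0025, "turn": 0},
    {"tx": -0.001, "ty": 0, "tz": 0.0025, "turn": 0},
    {"tx": -0.001, "ty": 0, "tz": 0.0025, "turn": 0},
    {"tx": -0.001, "ty": 0, "tz": 0.0025, "turn": 0},
    {"tx": -0.001, "ty": 0, "tz": 0.0025, "turn": 0},
    {"tx": -0.001, "ty": 0, "tz": 0.0025, "turn": 0}
  ],
  "gripper": 0
}}

```text
time_s: 51.92
eef_pos: [0.582, -0.3295, -0.0349]
eef_rot: [0.001, 1.0, -0.005, 0.001]
wrist_force: [-1.0, -0.5, 6.2]
opening: 0.16
```

```bash
python3 - <<'E'
from h import *
o=get_obs();print(o['eef_pos'],o['wrist_force'],o['opening'])
E
```

```text
[ 0.58197324 -0.32950482 -0.03493073] [-0.98157181 -0.46925851  6.15632761] 0.15985722102353228
```

Gripped at 0.16. I lift.

{"method": "move_arm", "body": {
  "increments": [
    {"tx": 0, "ty": 0, "tz": -0.04, "turn": 0},
    {"tx": 0, "ty": 0, "tz": -0.08, "turn": 0},
    {"tx": 0, "ty": 0, "tz": -0.12, "turn": 0},
    {"tx": 0, "ty": 0, "tz": -0.16, "turn": 0},
    {"tx": 0, "ty": 0, "tz": -0.2, "turn": 0},
    {"tx": 0, "ty": 0, "tz": -0.24, "turn": 0},
    {"tx": 0, "ty": 0, "tz": -0.24, "turn": 0},
    {"tx": 0, "ty": 0, "tz": -0.24, "turn": 0},
    {"tx": 0, "ty": 0, "tz": -0.24, "turn": 0}
  ]
}}

```text
time_s: 52.67
eef_pos: [0.5803, -0.328, 0.2026]
eef_rot: [-0.0, 1.0, -0.005, -0.0]
wrist_force: [-0.1, 0.5, -1.9]
opening: 0.161
```

```bash
python3 - <<'E'
from h import *
o=get_obs();s=snap('wrist','w28');print(o['eef_pos'],o['wrist_force'],o['opening'])
plan(*car(-.047),.205,87.8)
P=cloud(s)
E
```

```text
[ 0.58034042 -0.32803891  0.20264253] [-0.06520241  0.47657091 -1.91652952] 0.16140420472631095
from [ 0.5798 -0.3276  0.2012] yaw -0.53 -> tx -0.0796 ty -0.3195 tz -0.0038 turn -88.3 rows>=12.3
```

View pics/w28.png

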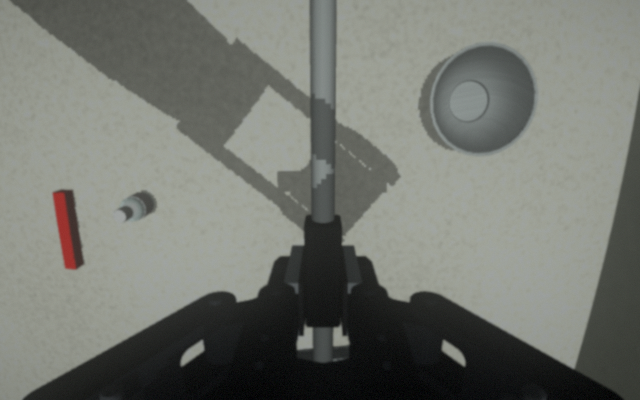

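The rod is held by its sleeve at (322,265). I check that it is level and what its angle is, from depth.

```bash
cat > rod.py <<'E'
from h import *
def rod(fn,e,v0=5,v1=210,half=14):
    s=load(fn);P=cloud(s)
    m=np.zeros(s['d'].shape,bool);m[v0:v1,290:352]=1
    m&=(abs(P[...,2]-(e[2]+.046))<.025)
    q=P[m];c=q.mean(0);
    # axis through pixel-wise highest: fit line by SVD
    u,sv,vt=np.linalg.svd(q-c,full_matrices=False);d=vt[0]; 
    print(len(q),'c',c.round(4),'dir',d.round(4),'tilt deg',np.degrees(np.arcsin(d[2])).round(2),'yaw',np.degrees(np.arctan2(d[1],d[0])).round(2), 'extent',np.percentile(q,[0.5,99.5],axis=0).round(4).tolist())
    return c,d
E
python3 - <<'E'
from rod import *
e=get_obs()['eef_pos'];c,d=rod('w28',(.580,-.3278,.202))
# col centers
s=load('w28');P=cloud(s)
for v in (20,60,100,140,180): 
  u=[u for u in range(290,352) if abs(P[v,u,2]-.248)<.03]; print(v,np.mean(u),np.max([P[v,k,2] for k in u]).round(4), np.mean([P[v,k] for k in u],0).round(4))
E
```

```text
5196 c [ 0.581  -0.2568  0.2493] dir [0.009  1.     0.0024] tilt deg 0.14 yaw 89.49 extent [[0.5759, -0.2979, 0.2452], [0.5863, -0.2209, 0.2518]]
20 322.5 0.2515 [ 0.5813 -0.226   0.2495]
60 322.5 0.2516 [ 0.5812 -0.2399  0.2495]
100 322.5 0.2515 [ 0.581  -0.2544  0.2496]
140 322.5 0.2507 [ 0.5809 -0.2696  0.2491]
180 322.5 0.251 [ 0.5808 -0.2858  0.2491]
```

The rod is level (0.14° tilt), square to the jaws, and its axis is at reported z + 0.044. I move above the carrier, set back 47 mm.

{"method": "move_arm", "body": {
  "increments": [
    {"tx": -0.08, "ty": -0.32, "tz": -0.005, "turn": -88.3},
    {"tx": -0.08, "ty": -0.32, "tz": -0.005, "turn": -88.3},
    {"tx": -0.08, "ty": -0.32, "tz": -0.005, "turn": -88.3},
    {"tx": -0.08, "ty": -0.32, "tz": -0.005, "turn": -88.3},
    {"tx": -0.08, "ty": -0.32, "tz": -0.005, "turn": -88.3},
    {"tx": -0.08, "ty": -0.32, "tz": -0.005, "turn": -88.3},
    {"tx": -0.08, "ty": -0.32, "tz": -0.005, "turn": -88.3},
    {"tx": -0.08, "ty": -0.32, "tz": -0.005, "turn": -88.3},
    {"tx": -0.08, "ty": -0.32, "tz": -0.005, "turn": -88.3},
    {"tx": -0.08, "ty": -0.32, "tz": -0.005, "turn": -88.3},
    {"tx": -0.08, "ty": -0.32, "tz": -0.005, "turn": -88.3},
    {"tx": -0.08, "ty": -0.32, "tz": -0.005, "turn": -88.3},
    {"tx": -0.08, "ty": -0.32, "tz": -0.005, "turn": -88.3},
    {"tx": -0.08, "ty": -0.32, "tz": -0.005, "turn": -88.3},
    {"tx": -0.08, "ty": -0.32, "tz": -0.005, "turn": -88.3},
    {"tx": -0.08, "ty": -0.32, "tz": -0.005, "turn": -88.3},
    {"tx": -0.08, "ty": -0.32, "tz": -0.005, "turn": -88.3},
    {"tx": -0.08, "ty": -0.32, "tz": -0.005, "turn": -88.3}
  ]
}}

```text
time_s: 54.22
eef_pos: [0.5036, -0.0077, 0.2079]
eef_rot: [-0.0, 0.721, 0.693, -0.0]
wrist_force: [-0.1, 0.3, -1.5]
opening: 0.167
```

```bash
python3 - <<'E'
from rod import *
o=get_obs();s=snap('wrist','w29');print(o['eef_pos'],o['wrist_force'],o['opening'],np.abs(o['dq']).max())
plan(*car(-.047),.205,87.8);rod('w29',o['eef_pos'])
snap('scene','s3')
E
```

```text
[ 0.50356361 -0.00771334  0.20785617] [-0.06461051  0.31618976 -1.48800245] 0.16661835102287892 0.003613842055345558
from [ 0.5036 -0.0077  0.208 ] yaw 87.73 -> tx 0.0003 ty -0.0005 tz 0.0030 turn -0.1 rows>=0.1
5197 c [ 0.4338 -0.0036  0.2546] dir [ 0.9993 -0.0385 -0.003 ] tilt deg -0.17 yaw -2.21 extent [[0.398, -0.0096, 0.2503], [0.4748, 0.0024, 0.2571]]
```

View pics/w29.png

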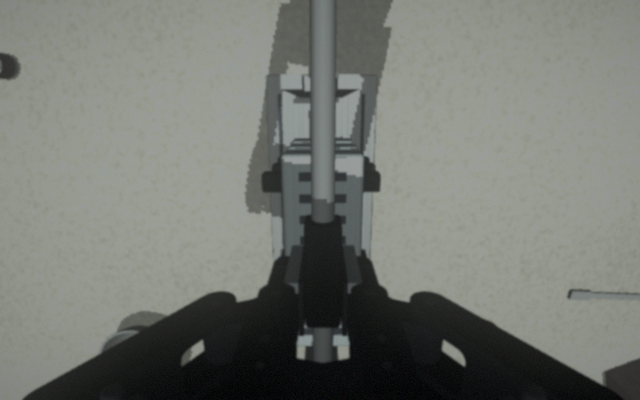

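View pics/s3.png

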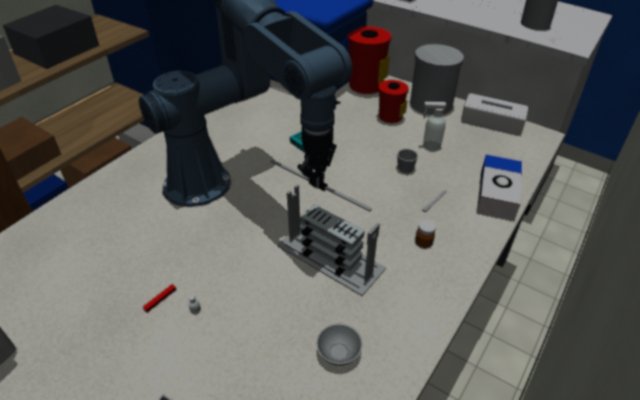

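The rod's line runs within about 1 mm of the line from saddle to eye, at yaw -2.21°. I lower it into the notch in two steps.

{"method": "move_arm", "body": {
  "increments": [
    {"tx": -0.001, "ty": 0, "tz": 0.02, "turn": 0},
    {"tx": -0.001, "ty": 0, "tz": 0.04, "turn": 0},
    {"tx": -0.001, "ty": 0, "tz": 0.052, "turn": 0},
    {"tx": -0.001, "ty": 0, "tz": 0.052, "turn": 0},
    {"tx": -0.001, "ty": 0, "tz": 0.052, "turn": 0},
    {"tx": -0.001, "ty": 0, "tz": 0.052, "turn": 0}
  ]
}}

```text
time_s: 54.82
eef_pos: [0.5044, -0.0089, 0.1572]
eef_rot: [0.001, 0.721, 0.693, 0.0]
wrist_force: [-0.7, 0.7, -0.5]
opening: 0.164
```

```bash
python3 - <<'E'
from rod import *
o=get_obs();s=snap('wrist','w30');print(o['eef_pos'],o['wrist_force'],o['opening'])
plan(*car(-.047),.133,87.8);rod('w30',o['eef_pos'])
P=cloud(s);Z=P[...,2];m=(Z>.183)&(Z<.194);mm=np.zeros_like(m);mm[0:130,270:380]=1;m&=mm;n,l,st,c=cv2.connectedComponentsWithStats(m.astype(np.uint8))
for i in range(1,n):
  if st[i,4]>15: print(st[i],P[l==i].min(0).round(4),P[l==i].max(0).round(4))
cv2.imwrite('pics/c10.png',cv2.resize(s['im'][20:140,240:400,::-1],None,fx=4.5,fy=4.5,interpolation=cv2.INTER_CUBIC))
E
```

```text
[ 0.50440195 -0.00888984  0.15722184] [-0.67716622  0.67761979 -0.51654123] 0.16405344588561488
from [ 0.5046 -0.0089  0.1575] yaw 87.77 -> tx 0.0015 ty -0.0015 tz 0.0245 turn -0.0 rows>=0.6
5555 c [ 0.4336 -0.0048  0.2029] dir [ 0.999  -0.0349  0.0262] tilt deg 1.5 yaw -2.0 extent [[0.3988, -0.0173, 0.1817], [0.4755, 0.0072, 0.2063]]
[270  61  29  21 601] [ 0.4155 -0.0263  0.1832] [ 0.4236 -0.0146  0.193 ]
[345  61  30  21 623] [0.4167 0.0052 0.1839] [0.4249 0.0172 0.1934]
```

View pics/c10.png

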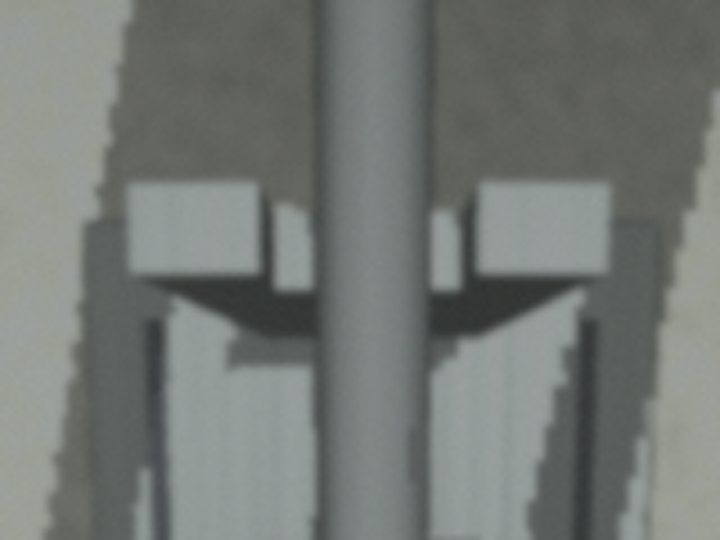

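The rod (columns 312–435) is centred over the notch (262–478). I lower it to eye height.

{"method": "move_arm", "body": {
  "increments": [
    {"tx": 0, "ty": 0, "tz": 0.012, "turn": 0},
    {"tx": 0, "ty": 0, "tz": 0.024, "turn": 0},
    {"tx": 0, "ty": 0, "tz": 0.024, "turn": 0},
    {"tx": 0, "ty": 0, "tz": 0.024, "turn": 0},
    {"tx": 0, "ty": 0, "tz": 0.024, "turn": 0}
  ]
}}

```text
time_s: 55.28
eef_pos: [0.5045, -0.0089, 0.1334]
eef_rot: [0.001, 0.721, 0.693, 0.0]
wrist_force: [-0.4, -1.4, -0.6]
opening: 0.165
```

```bash
python3 - <<'E'
from rod import *
o=get_obs();s=snap('wrist','w31');print(o['eef_pos'],o['wrist_force'],o['opening'])
plan(*car(0.001),.133,87.8)
P=cloud(s)
for v in (120,150,180,200):
  us=[u for u in range(290,352) if abs(P[v,u,2]-.180)<.01]
  if us: print(v,np.mean(us),np.max([P[v,k,2] for k in us]).round(4),np.mean([P[v,k] for k in us],0).round(4))
snap('scene','s4');sc=load('s4');cv2.imwrite('pics/c11.png',cv2.resize(sc['im'][160:300,260:400,::-1],None,fx=4.3,fy=4.3,interpolation=cv2.INTER_CUBIC))
E
```

```text
[ 0.50447751 -0.00887751  0.13338558] [-0.40311127 -1.35134886 -0.57620908] 0.1648820443681277
from [ 0.5046 -0.0089  0.1334] yaw 87.77 -> tx 0.0015 ty 0.0465 tz 0.0004 turn -0.0 rows>=1.1
120 322.5 0.1817 [ 0.4397 -0.0049  0.1799]
150 322.5 0.1821 [ 0.4514 -0.0054  0.1799]
180 322.5 0.1817 [ 0.4636 -0.0058  0.1799]
200 322.5 0.1819 [ 0.472  -0.0062  0.1799]
```

View pics/w31.png

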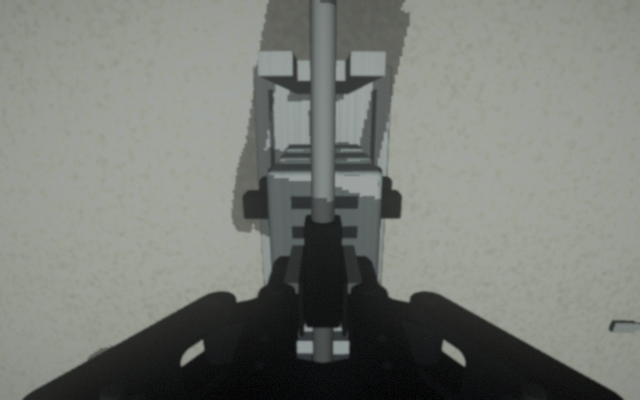

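View pics/c11.png

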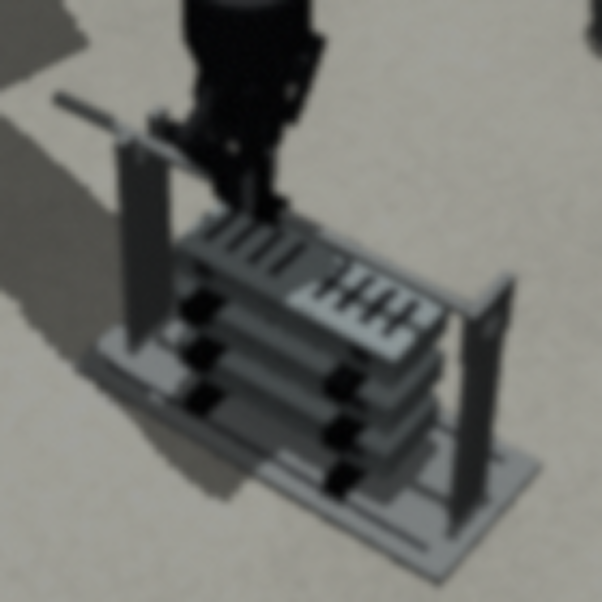

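The rod lies in the notch with its axis at 0.177. Extrapolated to the eye it lands at y = -0.0144, against a measured -0.0142. I advance 20 mm and check the force.

{"method": "move_arm", "body": {
  "increments": [
    {"tx": 0, "ty": 0.007, "tz": 0, "turn": 0},
    {"tx": 0, "ty": 0.014, "tz": 0, "turn": 0},
    {"tx": 0, "ty": 0.022, "tz": 0, "turn": 0},
    {"tx": 0, "ty": 0.022, "tz": 0, "turn": 0},
    {"tx": 0, "ty": 0.022, "tz": 0, "turn": 0}
  ]
}}

```text
time_s: 55.8
eef_pos: [0.5262, -0.0096, 0.1321]
eef_rot: [-0.0, 0.721, 0.693, -0.0]
wrist_force: [-0.0, -0.7, -1.2]
opening: 0.163
```

```bash
python3 - <<'E'
from rod import *
o=get_obs();print(o['eef_pos'],o['wrist_force'],o['opening']);plan(*car(0.001),.133,87.8)
snap('scene','s5');sc=load('s5');cv2.imwrite('pics/c12.png',cv2.resize(sc['im'][200:270,330:400,::-1],None,fx=8,fy=8,interpolation=cv2.INTER_CUBIC))
E
```

```text
[ 0.52623894 -0.00961576  0.13210415] [-0.00175678 -0.65601873 -1.17719531] 0.16342364741009915
from [ 0.5262 -0.0096  0.1321] yaw 87.78 -> tx 0.0013 ty 0.0248 tz -0.0009 turn -0.0 rows>=0.6
```

View pics/c12.png

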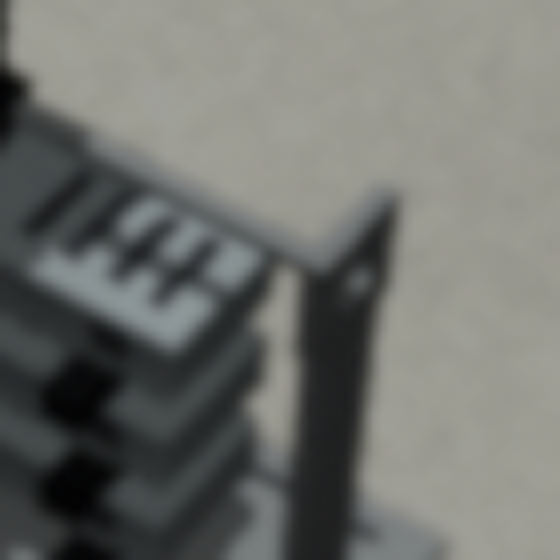

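There is no contact force and a bright rod tip shows in the eye at (362,275). I continue.

{"method": "move_arm", "body": {
  "increments": [
    {"tx": 0, "ty": 0.008, "tz": -0.001, "turn": 0},
    {"tx": 0, "ty": 0.016, "tz": -0.001, "turn": 0},
    {"tx": 0, "ty": 0.025, "tz": -0.001, "turn": 0},
    {"tx": 0, "ty": 0.025, "tz": -0.001, "turn": 0},
    {"tx": 0, "ty": 0.025, "tz": -0.001, "turn": 0}
  ]
}}

```text
time_s: 56.27
eef_pos: [0.5512, -0.0106, 0.1331]
eef_rot: [-0.0, 0.721, 0.693, -0.0]
wrist_force: [0.1, -0.7, -1.5]
opening: 0.161
```

```bash
python3 - <<'E'
from rod import *
o=get_obs();print(o['eef_pos'],o['wrist_force'],o['opening']);plan(*car(0.001),.1285,87.8)
snap('scene','s6');sc=load('s6');cv2.imwrite('pics/c13.png',cv2.resize(sc['im'][150:270,260:400,::-1],None,fx=5,fy=5,interpolation=cv2.INTER_CUBIC))
E
```

```text
[ 0.55117113 -0.0105961   0.13307598] [ 0.05141361 -0.67984762 -1.52905319] 0.160723646322987
from [ 0.5512 -0.0106  0.1331] yaw 87.77 -> tx 0.0014 ty -0.0001 tz 0.0046 turn -0.0 rows>=0.1
```

View pics/c13.png

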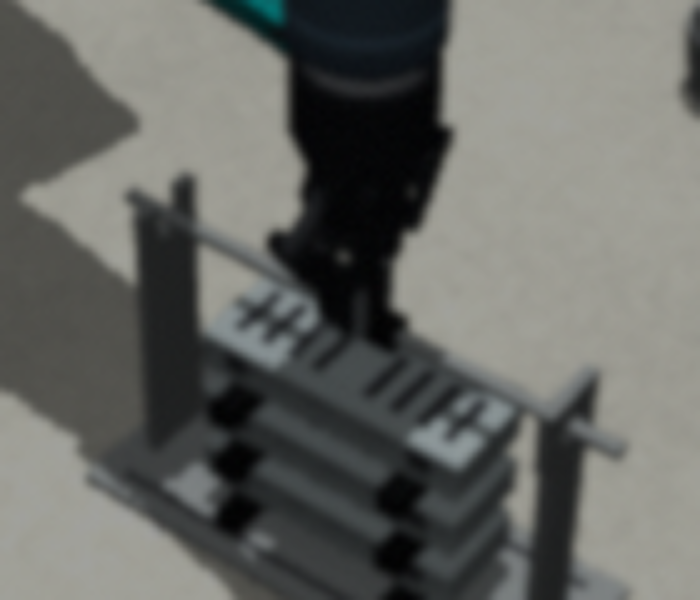

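The rod passes through the eye and sticks out about equally at both ends. I lower it 5 mm, let it rest, release and lift.

{"method": "move_arm", "body": {
  "increments": [
    {"tx": 0.001, "ty": 0, "tz": 0.003, "turn": 0},
    {"tx": 0.001, "ty": 0, "tz": 0.0045, "turn": 0},
    {"tx": 0.001, "ty": 0, "tz": 0.0045, "turn": 0},
    {"tx": 0.001, "ty": 0, "tz": 0.0045, "turn": 0}
  ]
}}

```text
time_s: 56.65
eef_pos: [0.5506, -0.0094, 0.1291]
eef_rot: [0.0, 0.721, 0.693, 0.0]
wrist_force: [-1.4, 0.7, 2.9]
opening: 0.166
```

```bash
python3 - <<'E'
from rod import *
o=get_obs();print(o['eef_pos'],o['wrist_force'],o['opening'])
E
```

```text
[ 0.55064573 -0.00940369  0.12913051] [-1.43216345  0.68606508  2.8647091 ] 0.16612689438577585
```

{"method": "move_arm", "body": {
  "increments": [
    {"tx": 0, "ty": 0, "tz": 0, "turn": 0},
    {"tx": 0, "ty": 0, "tz": 0, "turn": 0},
    {"tx": 0, "ty": 0, "tz": 0, "turn": 0},
    {"tx": 0, "ty": 0, "tz": 0, "turn": 0},
    {"tx": 0, "ty": 0, "tz": -0.02, "turn": 0},
    {"tx": 0, "ty": 0, "tz": -0.05, "turn": 0},
    {"tx": 0, "ty": 0, "tz": -0.09, "turn": 0},
    {"tx": 0, "ty": 0, "tz": -0.13, "turn": 0},
    {"tx": 0, "ty": 0, "tz": -0.15, "turn": 0},
    {"tx": 0, "ty": 0, "tz": -0.15, "turn": 0},
    {"tx": 0, "ty": 0, "tz": -0.15, "turn": 0},
    {"tx": 0, "ty": 0, "tz": -0.15, "turn": 0}
  ],
  "gripper": 0.5
}}

```text
time_s: 57.65
eef_pos: [0.55, -0.0094, 0.2773]
eef_rot: [-0.001, 0.721, 0.693, -0.001]
wrist_force: [0.0, -0.7, -0.7]
opening: 0.497
```

```bash
python3 - <<'E'
from rod import *
o=get_obs();print(o['eef_pos'],o['wrist_force'],o['opening'])
s=snap('wrist','w32');sc=snap('scene','s7');cv2.imwrite('pics/c14.png',cv2.resize(sc['im'][150:310,250:410,::-1],None,fx=3.7,fy=3.7,interpolation=cv2.INTER_CUBIC))
P=cloud(s);Z=P[...,2]
for v in range(30,330,12):
  us=[u for u in range(300,345) if .168<Z[v,u]<.19]
  if us: print(v,round(np.mean(us),1),np.max([Z[v,k] for k in us]).round(4),np.mean([P[v,k] for k in us],0).round(4))
E
```

```text
[ 0.55001722 -0.00940602  0.27730758] [ 0.01230263 -0.71415993 -0.73863439] 0.49734507932139377
30 322.4 0.1844 [ 0.4233 -0.0032  0.1797]
42 320.0 0.1772 [ 0.4311 -0.0053  0.1753]
54 320.0 0.1776 [ 0.44   -0.0057  0.176 ]
66 320.5 0.1769 [ 0.4489 -0.0056  0.1757]
78 320.5 0.1782 [ 0.458  -0.006   0.1759]
90 320.5 0.1773 [ 0.4672 -0.0063  0.1757]
102 320.5 0.1783 [ 0.4764 -0.0067  0.1759]
114 320.5 0.1776 [ 0.4859 -0.0071  0.1756]
126 320.5 0.1782 [ 0.4954 -0.0075  0.1759]
138 320.5 0.178 [ 0.5052 -0.0078  0.1755]
150 320.5 0.177 [ 0.515  -0.0082  0.1758]
162 320.5 0.1781 [ 0.5251 -0.0086  0.1755]
174 320.0 0.1821 [ 0.5348 -0.0094  0.1784]
186 320.0 0.1819 [ 0.545  -0.0098  0.1786]
198 320.5 0.1819 [ 0.5556 -0.0098  0.1785]
210 320.9 0.1819 [ 0.5663 -0.0099  0.1784]
222 321.0 0.1821 [ 0.5768 -0.0103  0.1798]
234 320.5 0.1771 [ 0.5895 -0.0112  0.1757]
246 320.5 0.177 [ 0.6011 -0.0117  0.1755]
258 320.5 0.1769 [ 0.6127 -0.0121  0.176 ]
270 320.5 0.1776 [ 0.6248 -0.0126  0.1759]
282 320.5 0.1777 [ 0.637  -0.0131  0.1762]
294 320.5 0.1767 [ 0.6501 -0.0136  0.1755]
306 320.5 0.177 [ 0.6633 -0.0142  0.1752]
318 320.9 0.1772 [ 0.6768 -0.0143  0.175 ]
```

View pics/w32.png

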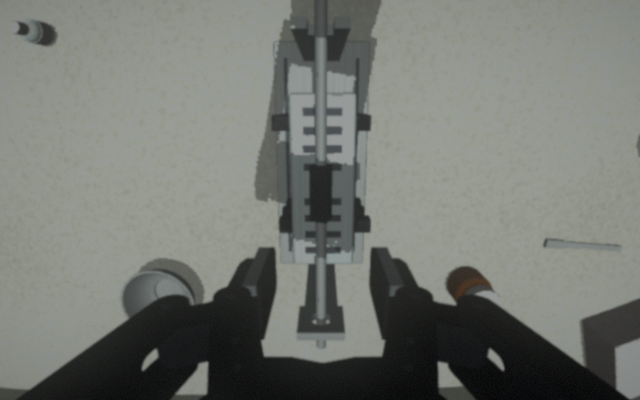

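View pics/c14.png

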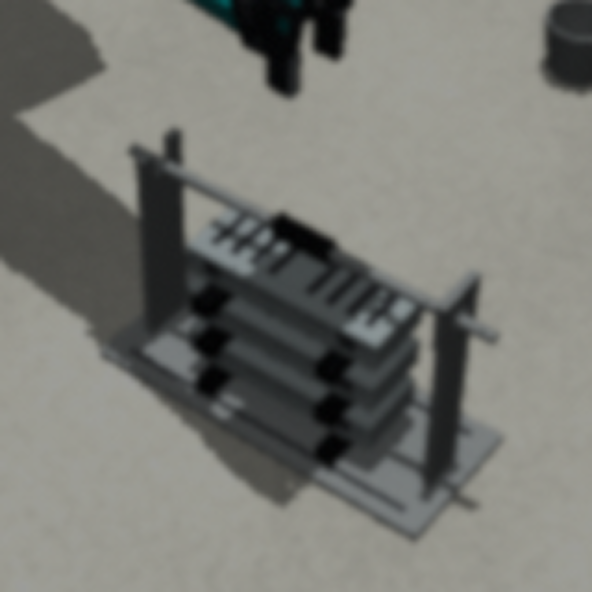

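The rod is level. Its top is at 0.177 and its axis at 0.172 along the whole length. It lies on the centre line, with the sleeve centred at x≈0.552. The stack is square and the arm is clear, so I hand in.

```bash
python3 - <<'E'
from h import *
print(get_obs()['time_s']);print(workorder.hand_in())
E
```

```text
57.75
the job is handed in; nothing more can be done
None
```

I loaded all three grey cassettes into the carrier in one level stack, with two crosswise sticks under each, and fitted the rod through the eye and into the saddle. The job was handed in at 57.8 s of the 210 s allowed; it reports no verdict.

**Last checks**
- **Top cassette:** centred within about 3 mm of the carrier centre, level at 0.140 m, and aligned with the carrier to under 1°.
- **Sticks and lower cassettes:** the sticks were set at about ±55 mm. In the last pictures the stack looks square and undisturbed. I did not measure these layers again after the rod went in.
- **Rod:** its axis is at 0.172 m along its whole length, on the centre line, with the middle about 2 mm off centre lengthwise.
- **Other things on the table:** neither look-alike was touched. The bowl, jar, vial, cup and forceps look unmoved, but I did not re-measure them.

**What failed or disagreed**
- The real fingertips sit about 40 mm above the position the robot reports, going by the cameras and table contact. The first stick grasp therefore closed on nothing, and I corrected for the offset afterwards.
- The rod had been knocked a few centimetres aside before I fetched it, so I measured it again. My first attempt stopped too high and closed on top of the sleeve. The second attempt held.

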